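Charge the vibratory mill pot and set the mill's speed

TASK

Charge the mill for an abrasion run: draw every rock specimen straight up out of the light blue stand without tipping it over and put it in the steel pot, then set the pot on the mill deck between the red pins and lift the back of the ball tray just far enough that the front row of balls, and only that row, rolls over the lip into the pot. Lower the tray level again, then put the lid on so that it sits flat and fully home. Only then move the speed lever into line with the red pointer, and leave the stand, the jar and the brush standing or lying where they are.

Things in the scene. Friction and masses are not known exactly. Their poses are not given: they have to be found in the camera images.
- pot: Open round steel pot, outside 120 mm wide and 84 mm high, wall 8 mm, floor 6 mm thick, 0.6 kg empty. Origin: centre of the underside, z up. It has no handle: pinch its upright wall from above, one finger inside.
- lid: Loose lid of the pot, 0.3 kg: steel disc 120 mm wide, 8 mm thick; under it a rubber collar 92 mm wide, 6 mm deep, that goes into the pot's mouth; on it a black knob, head 26 mm wide, 16 mm high, its middle 34 mm above the origin. Origin: centre of the collar's underside, z up. On the table it lies on its collar; on the pot its origin is 78 mm above the pot's.
- stand: Light (50 g) free-standing blue plastic stand, 140 mm long (its x), 31 mm wide (its y), 25 mm high, with four square cells 25 mm wide in a row at x = -51, -17, 17 and 51 mm, cell floors 3 mm up. Origin: centre of the underside. It tips easily across its width.
- rock1: Sawn rock specimen, square prism 22 x 22 x 44 mm, 57 g, upright in a cell of the stand and square to it, its upper 22 mm free. Origin: centre of its lower end, z up along it. Two to four of rock1 to rock4 are present; an absent one always reads None.
- rock2: Sawn rock specimen, square prism 22 x 22 x 44 mm, 57 g, upright in a cell of the stand and square to it, its upper 22 mm free. Origin: centre of its lower end, z up along it. Two to four of rock1 to rock4 are present; an absent one always reads None.
- rock3: Sawn rock specimen, square prism 22 x 22 x 44 mm, 57 g, upright in a cell of the stand and square to it, its upper 22 mm free. Origin: centre of its lower end, z up along it. Two to four of rock1 to rock4 are present; an absent one always reads None.
- rock4: Sawn rock specimen, square prism 22 x 22 x 44 mm, 57 g, upright in a cell of the stand and square to it, its upper 22 mm free. Origin: centre of its lower end, z up along it. Two to four of rock1 to rock4 are present; an absent one always reads None.
- mill: Fixed mill deck, round, 156 mm wide, rubber top 16 mm above the bench. Origin: on the bench under its centre, z up; the ball tray is on a yellow bracket at +y, balls run off to -y. Pot place: the middle, between three red pins (12 mm high, 65 mm clear radius). The tray reaches over it to y = 18 mm, 144 mm above the bench: the pot fits under, but a hand has room over it only from the middle to -y.
- tray (a joint): Tilt of the ball tray (rad): 0 level, up to 1.2 as its back is lifted. Hinge line along the mill's x at y = 56, z = 140 mm of the mill's frame; stiff (0.2 N m), stays where left. Lifted by a round black bar along x, 10 mm thick, 62 mm long, at y = 148, z = 184 mm when level. Tilted slowly, the front row rolls over the 2 mm lip at about 0.61 rad, the second over its 5 mm rib at about 0.98 rad.
- tray_lip (a point): Middle of the top front edge of the aluminium tray's lip (tray 72 mm wide inside, three rows of three balls across it). Turns with the tray: y points back along it, z up from it. At the start the rows lie 14, 38 and 62 mm along y from here, ball centres 9 mm up; the rib behind the front row is at 24 to 28 mm.
- front1_center (a point): Centre of a steel grinding ball, 22 mm, 44 g, one of three in the front row of the tray at the start.
- front2_center (a point): Centre of a steel grinding ball, 22 mm, 44 g, one of three in the front row of the tray at the start.
- front3_center (a point): Centre of a steel grinding ball, 22 mm, 44 g, one of three in the front row of the tray at the start.
- mid1_center (a point): Centre of a steel grinding ball, 22 mm, 44 g, one of three in the second row of the tray at the start.
- mid2_center (a point): Centre of a steel grinding ball, 22 mm, 44 g, one of three in the second row of the tray at the start.
- mid3_center (a point): Centre of a steel grinding ball, 22 mm, 44 g, one of three in the second row of the tray at the start.
- rear1_center (a point): Centre of a steel grinding ball, 22 mm, 44 g, one of three in the third, rearmost row of the tray at the start.
- rear2_center (a point): Centre of a steel grinding ball, 22 mm, 44 g, one of three in the third, rearmost row of the tray at the start.
- rear3_center (a point): Centre of a steel grinding ball, 22 mm, 44 g, one of three in the third, rearmost row of the tray at the start.
- lever (a joint): Angle of the speed lever (rad): 0 stop, leaning 0.75 rad from vertical to its -x side; 0.75 upright; up to 1.5 leaning to its +x side. Stiff (0.12 N m): it stays where it is left.
- lever_knob (a point): Middle of the lever's black ball knob, 22 mm, 85 mm from the hinge line, which lies along the top of a fixed grey controller box (130 x 110 x 55 mm). z points along the lever away from the hinge, y along the hinge line; the knob moves towards its x as the angle grows.
- pointer_tip (a point): Tip of the thin red preset pointer on the controller, 72 mm from the same hinge line, 44 mm to +y of the lever, before a pale graduated quadrant; axes as the lever's, z along the pointer. The lever is set when both point the same way, at 0.5 to 1.2 rad of the lever's scale. The pointer is not to be moved.
- reagent_jar: Amber jar with white cap, 56 mm wide, 85 mm high, to be left alone. Origin: centre of the underside.
- brush: Wooden bench brush, 170 mm long, lying along its x, to be left alone.

How it is judged:
By the outcome, as a careful person would: the job done as asked, in the order asked, and still so for the second after the job is handed in, with the robot touching nothing.
Of rock1, rock2, rock3, rock4 only 2 to 4 are there at a start; the rules pass over those that are not, and their reading is None.
At some moment in a run one of lid may be knocked a few centimetres aside while the robot is not near it.
Once in a run the grip may slacken for a moment while it holds something.
It also fails if it takes over 210 s, if anything falls off the work surface, if the arm or the gripper's body presses on something with over 40 N, if the wrist force passes 120 N, or if a joint passes its speed limit or range.

ROBOT

A 7-joint arm with a two-finger parallel gripper is mounted at the origin on the work surface. World frame = base frame: x ahead of the robot, y to its left, z up, the work surface at z = 0. Lengths are in m, angles in rad, forces in N, time in s.
With the tool pointing down it reaches from about 0.425 to 0.825 m from the base axis. Payload 3.6 kg.
Tool frame: the origin (TCP) lies between the finger pads; the fingertips stand ctrl.tip_extent ahead of it and the grasp point (between the pads) is the TCP (ctrl.tip_extent is the distance from the TCP to the fingertips, in m); z points along the fingers, x is the direction in which the jaws open and shut, and the axes are right-handed (so a half turn about z gives the same grasp; the last joint's range is limited). The gripper opens to 85 mm and grips with 20 to 120 N. Pads are 22 mm wide; open, the fingers measure 114 mm over their backs; the gripper's body (76 mm by 85 mm) begins 54 mm behind the grasp point. The pads swing forward as they close: fully open they stand 13 mm farther back than shut.
Start: joints at [1.188, 0.615, -0.013, 1.423, 0.008, 1.103, -0.04], TCP at [0.227, -0.609, 0.25] pointing down, gripper open.
Joint ranges: [-3.12, 3.12], [-0.3, 2.06], [-1.34, 1.32], [0.26, 2.42], [-1.36, 4.5], [0.01, 1.98], [-2.84, 2.84]. Speed limits (rad/s): [2.79, 2.79, 3.14, 3.14, 3.14, 3.14, 3.14].

INTERFACE

Orientations are given as a unit quaternion [x, y, z, w].
In Python, from rig import ctrl gives the robot as it stands. The module is installed in compiled form; this text tells all that it offers.
- The arm moves only by the shell command python3 -m pendant 'ROWS' [OPENING] [FORCE]. ROWS is JSON, a list of rows, each an object with "offset": the shift along the tool's x, y, z in mm, a list of three; "delta_rot": the turn, a rotation vector about the tool's x, y, z in rad, a list of three. In form: [{"offset": [dx, dy, dz], "delta_rot": [ax, ay, az]}, ...]. A call has 1 to 12 rows; each row is the pose to reach, as a shift and turn from the pose measured when the call began, along the tool's axes at that moment; what a row does not reach only later rows make up. A row lasts 1/10 s, in which the tool goes at most 50 mm and 8.59 degrees, less where a joint would pass 70% of its speed; a pose out of reach is approached as far as the arm can. A call with a gripper value outside its range is refused whole. OPENING is the opening in per cent of the stroke, from 0 (shut) to 100 (fully open), set as the call begins (- or left out, the last holds). The fingers move at their own pace and stop on an object; FORCE is the grip in N (left out, the last holds). Time passes only in rows, so rows that repeat a pose let the fingers close. It gives the time, the measured TCP pose, the force and the opening at its end, in the units of the state.
- ctrl.read_state(): the state, without advancing time (a new reading comes with each control period).
- ctrl.snapshot(name): name is "side" or "top" or "wrist"; returns the picture (400x640x3 uint8, blue, green, red); there is no depth.
- ctrl.camera_info(name): a dict with "fx", "fy", "cx", "cy" (pixels), "world_from_camera" (4x4, takes a point from camera to world coordinates). Camera axes: x right, y down, z forward; pixel columns grow to the right and rows downward; lengths in m; the calibration is good to about 2 mm. The wrist camera is an equidistant fisheye: a pixel r from the principal point sees the ray r / f radians off the axis. A picture is of the moment at which its call begins: read the wrist's pose just before it. camera_info takes no time and is no camera call; for the wrist camera it gives the pose at the moment of the call.
- ctrl.job_done(): hands the job in, once; it reports no verdict.
The state is a dict: "clock": time; "qpos": joint angles; "qvel": joint speeds; "joint_torque": joint torques, N m; "ee_pos": TCP position; "eef_rot": TCP orientation; "wrist_force": force on the tool from outside, world axes, zero at the start; "moment": the same for the moment, N m; "opening": opening from 0.0 (shut) to 1.0 (fully open).
Only numpy, scipy, OpenCV 4.12 (cv2) and the standard library are available. Lean on these libraries where they do the work, as an engineer would, in place of code of your own. Each camera call takes 0.05 s, during which the arm holds its last target.

## Working session

There is one attempt and no reset: what is moved stays moved. The work goes in short steps, Python scripts to look and compute and a shell command to move; the robot and the scene stay as the last step left them, time stands still between calls to the robot, and variables do not carry over. Pictures are saved under pics/ and viewed, and the job is handed in when it is done.

```bash
ls; mkdir -p pics
python3 - <<'E'
from rig import ctrl
import cv2
s=ctrl.read_state()
print(s, ctrl.tip_extent)
for n in ["side","top","wrist"]:
    i=ctrl.camera_info(n); print(n,i)
    cv2.imwrite(f"pics/a_{n}.png",ctrl.snapshot(n))
E
```

```text
pics
{'clock': 0.0, 'qpos': array([ 1.18750823,  0.61591558, -0.01262707,  1.42492994,  0.00809135,
        1.10337887, -0.04045547]), 'qvel': array([ 0.00189723,  0.0010828 , -0.00074771, -0.00012878, -0.00015202,
       -0.00163892,  0.00028319]), 'joint_torque': array([ 2.02003594e-04, -4.69211662e+01,  2.59666974e-01, -1.71034062e+01,
        1.00452823e-02,  9.71600355e-03, -8.48188847e-06]), 'ee_pos': array([ 0.22678693, -0.60838096,  0.24913011]), 'eef_rot': array([ 8.21364491e-01, -5.70402232e-01, -1.06708488e-03, -7.26549286e-04]), 'wrist_force': array([-0.03874221, -1.25710624, -0.08718165]), 'moment': array([-0.02513356,  0.008847  , -0.03309499]), 'opening': 0.9984260644435906} 0.019
side {'fx': 399.5458863115161, 'fy': 399.5458863115161, 'cx': 312.119385059127, 'cy': 198.2529838051994, 'world_from_camera': array([[-0.93230987, -0.26428135,  0.24688797,  0.31057611],
       [-0.36157765,  0.69573309, -0.62065858,  0.65571131],
       [-0.00773964, -0.66791529, -0.74419706,  0.8769522 ],
       [ 0.        ,  0.        ,  0.        ,  1.        ]])}
top {'fx': 367.19242217966104, 'fy': 367.19242217966104, 'cx': 316.7927075748438, 'cy': 204.7558646056512, 'world_from_camera': array([[-0.04017449, -0.97421273,  0.22202604,  0.35847171],
       [-0.9991912 ,  0.03878714, -0.0106072 ,  0.03207215],
       [ 0.00172192, -0.2222726 , -0.97498304,  1.14472847],
       [ 0.        ,  0.        ,  0.        ,  1.        ]])}
wrist {'fx': 309.70691628693146, 'fy': 309.70691628693146, 'cx': 316.2298048612923, 'cy': 196.00204383409667, 'world_from_camera': array([[ 0.34933343, -0.88659731, -0.30316887,  0.3051441 ],
       [-0.93699526, -0.33139014, -0.11054617, -0.57969138],
       [-0.00245724,  0.32268527, -0.94650313,  0.37301114],
       [ 0.        ,  0.        ,  0.        ,  1.        ]])}
```

View pics/a_top.png

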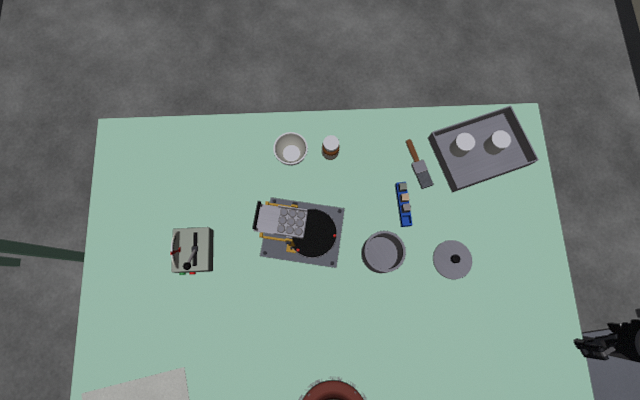

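View pics/a_side.png

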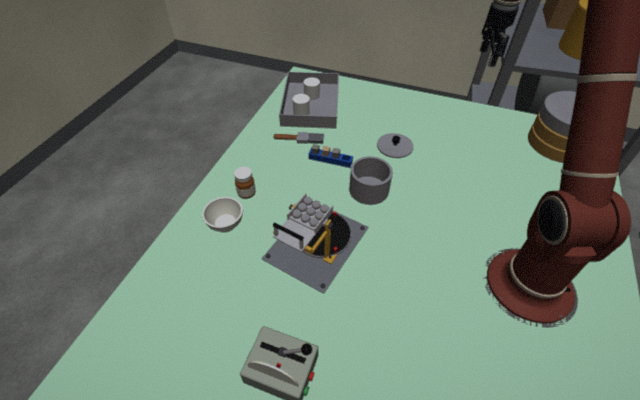

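View pics/a_wrist.png

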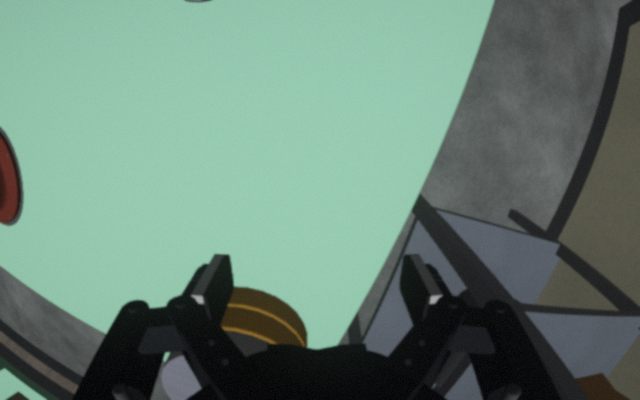

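```bash
cat > h.py <<'E'
import numpy as np, cv2
from scipy.spatial.transform import Rotation as R
from rig import ctrl
def ray(n,u,v,info=None):
    i=info or ctrl.camera_info(n); T=i["world_from_camera"]
    x=(u-i["cx"])/i["fx"]; y=(v-i["cy"])/i["fy"]
    if n=="wrist":
        r=np.hypot(x,y); d=np.array([np.sin(r)*x/max(r,1e-9),np.sin(r)*y/max(r,1e-9),np.cos(r)])
    else: d=np.array([x,y,1.])
    d=T[:3,:3]@d; return T[:3,3],d/np.linalg.norm(d)
def atz(n,u,v,z,info=None):
    o,d=ray(n,u,v,info); return o+d*(z-o[2])/d[2]
def proj(n,p,info=None):
    i=info or ctrl.camera_info(n); T=i["world_from_camera"]
    c=(np.asarray(p,float)-T[:3,3])@T[:3,:3]
    if n=="wrist":
        rr=np.hypot(c[...,0],c[...,1]); th=np.arctan2(rr,c[...,2]); k=th/np.maximum(rr,1e-9)
    else: k=1/c[...,2]
    return np.stack([i["fx"]*c[...,0]*k+i["cx"], i["fy"]*c[...,1]*k+i["cy"]],-1)
def tri(obs):
    A=np.zeros((3,3));b=np.zeros(3)
    for n,u,v in obs:
        o,d=ray(n,u,v); M=np.eye(3)-np.outer(d,d); A+=M;b+=M@o
    return np.linalg.solve(A,b)
def crop(img,x0,y0,x1,y1,s,name):
    c=cv2.resize(img[y0:y1,x0:x1],None,fx=s,fy=s,interpolation=cv2.INTER_CUBIC); cv2.imwrite("pics/"+name+".png",c)
def go(pos,down_yaw=None,Rt=None):
    """print offset (tool frame, mm) and delta rot; down_yaw = world angle of tool x"""
    s=ctrl.read_state(); R0=R.from_quat(s["eef_rot"])
    if Rt is None:
        if down_yaw is None: Rt=R0
        else:
            c,sn=np.cos(down_yaw),np.sin(down_yaw)
            Rt=R.from_matrix(np.array([[c,sn,0],[sn,-c,0],[0,0,-1.]]))
            # choose nearer half-turn
            R2=Rt*R.from_rotvec([0,0,np.pi])
            if (R0.inv()*R2).magnitude()<(R0.inv()*Rt).magnitude(): Rt=R2
    off=R0.inv().apply(np.asarray(pos)-s["ee_pos"])*1000
    rv=(R0.inv()*Rt).as_rotvec()
    print("offset",off.round(1),"rot",rv.round(3),"deg",np.degrees(np.linalg.norm(rv)).round(1),"dist",np.linalg.norm(off).round(0))
def st():
    s=ctrl.read_state(); Rm=R.from_quat(s["eef_rot"]).as_matrix()
    print("t",round(s["clock"],2),"p",s["ee_pos"].round(4),"xdir",Rm[:,0].round(3),"zdir",Rm[:,2].round(3),"F",s["wrist_force"].round(1),"op",round(s["opening"],3),"q",s["qpos"].round(2))
E
python3 - <<'E'
from h import *
t=cv2.imread("pics/a_top.png"); s=cv2.imread("pics/a_side.png")
crop(t,240,180,360,280,6,"c1"); crop(t,360,160,480,290,4.5,"c2"); crop(t,160,215,225,285,8,"c3")
crop(s,260,180,370,290,5,"d1");crop(s,230,315,330,400,7,"d3");crop(s,300,120,420,210,6,"d2")
E
```

```text
(no output)
```

View pics/c1.png

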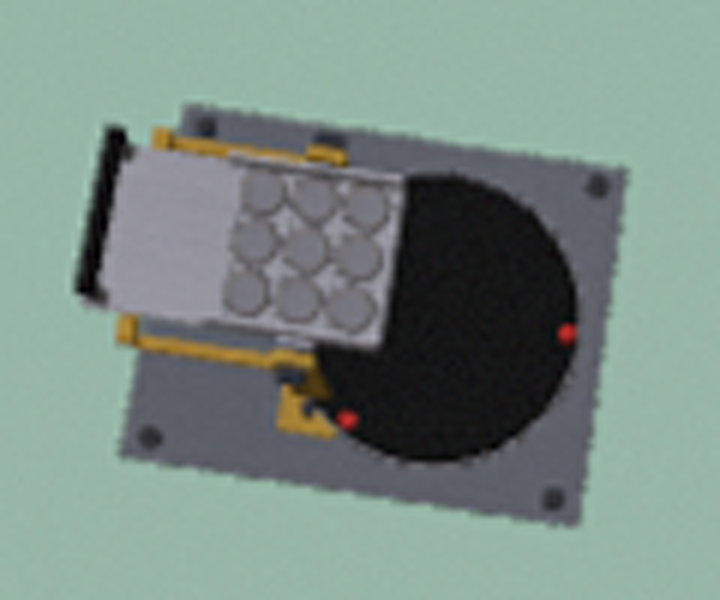

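View pics/c2.png

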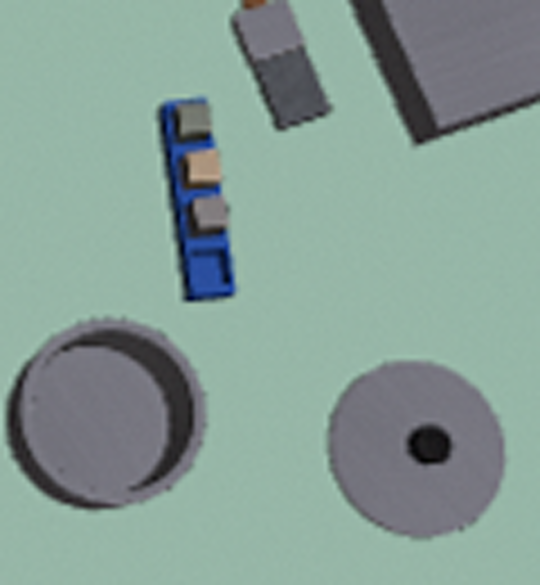

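View pics/c3.png

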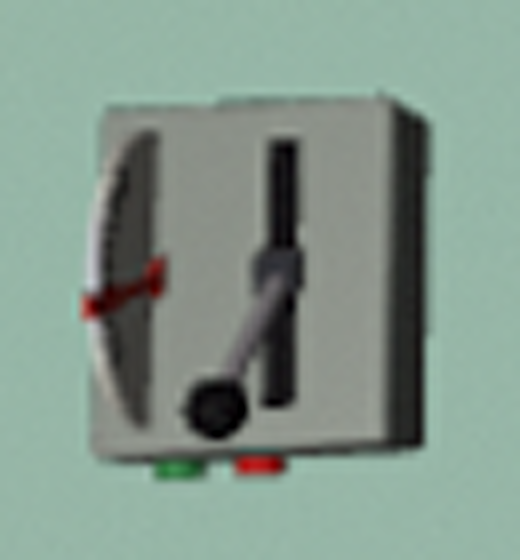

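View pics/d1.png

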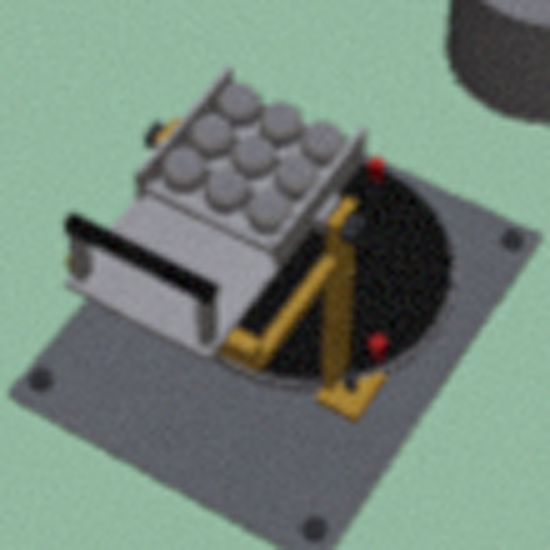

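View pics/d2.png

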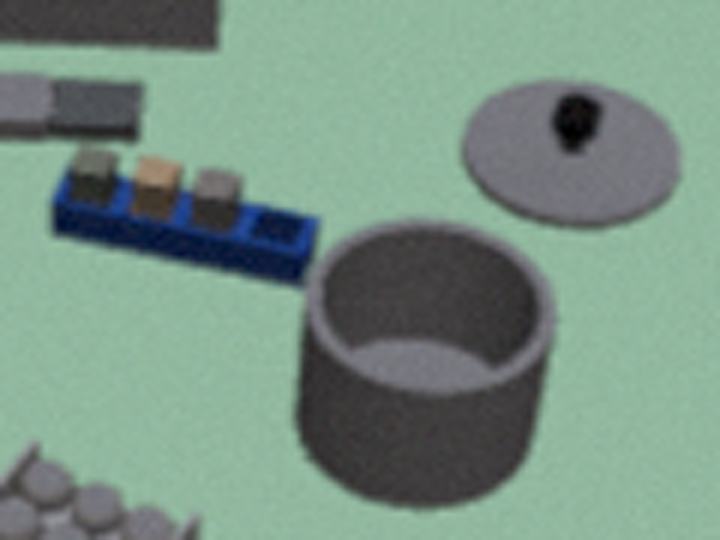

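View pics/d3.png

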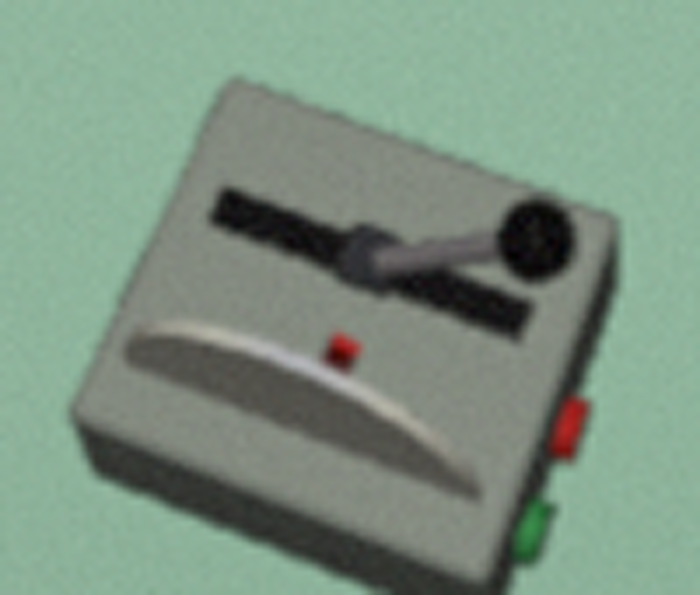

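```bash
cat > meas.py <<'E'
from h import *
from scipy.optimize import least_squares
c=lambda s,x0,y0:(lambda x,y:(x0+(x)/s-0.0, y0+(y)/s))
c1=c(6,240,180); c2=c(4.5,360,160); c3=c(8,160,215); d1=c(5,260,180); d2=c(6,300,120); d3=c(7,230,315)
print("pin tri A", tri([("top",*c1(567,334)),("side",*d1(376,167))]), tri([("top",*c1(567,334)),("side",*d1(378,345))]))
print("pin tri B", tri([("top",*c1(347,419)),("side",*d1(378,345))]))
be1=tri([("top",*c1(116,130)),("side",*d1(72,222))]); be2=tri([("top",*c1(88,298)),("side",*d1(210,292))])
print("bar ends",be1,be2,np.linalg.norm(be1-be2))
obs=[("top",c1(116,132),(31,148,184)),("top",c1(90,297),(-31,148,184)),("side",d1(74,222),(31,148,184)),("side",d1(209,292),(-31,148,184)),
("top",c1(403,178),(38,18,144)),("top",c1(382,347),(-38,18,144)),("side",d1(362,135),(38,18,144))]
def pts(p,l): 
    x,y,a=p; l=np.array(l)/1000.; return np.array([x+np.cos(a)*l[0]-np.sin(a)*l[1], y+np.sin(a)*l[0]+np.cos(a)*l[1], l[2]])
def f(p): return np.concatenate([proj(n,pts(p,l))-np.array(uv) for n,uv,l in obs])
r=least_squares(f,[0.5,0.05,-0.1]); print("mill",r.x,f(r.x).round(1))
m=r.x
for n,uv in [("top",c1(567,334)),("top",c1(347,419)),("side",d1(376,167)),("side",d1(378,345))]:
    w=atz(n,*uv,0.025); d=w[:2]-m[:2]; ca,sa=np.cos(m[2]),np.sin(m[2]); print("pin local",n,np.array([ca*d[0]+sa*d[1],-sa*d[0]+ca*d[1]]).round(4))
# deck edge circle from top
for xy in [(578,310),(432,463),(450,175),(547,230),(520,430)]:
    w=atz("top",*c1(*xy),0.016); d=w[:2]-m[:2]; print("deck r",np.linalg.norm(d).round(4))
# knob, pot, lid
print("lid knob",tri([("top",*c2(430,445)),("side",*d2(577,120))]))
def circ(n,pp,z):
    P=np.array([atz(n,*q,z)[:2] for q in pp]); A=np.c_[2*P,np.ones(len(P))]; s=np.linalg.lstsq(A,(P**2).sum(1),rcond=None)[0]
    print(n,s[:2].round(4),"r",np.sqrt(s[2]+s[:2]@s[:2]).round(4))
circ("top",[c2(*q) for q in [(328,448),(420,538),(505,455),(415,360),(350,385),(485,510),(355,510)]],0.014)
circ("side",[d2(*q) for q in [(463,150),(575,80),(682,160),(575,222),(500,205)]],0.010)
circ("top",[c2(*q) for q in [(207,405),(107,318),(22,410),(180,475),(185,350)]],0.084)
circ("side",[d2(*q) for q in [(305,300),(425,219),(553,310),(430,393)]],0.084)
print("lever knob",tri([("top",*c3(216,407)),("side",*d3(537,240))]))
E
python3 meas.py
```

```text
pin tri A [ 0.51498527 -0.0309363   0.01751936] [ 0.52585118 -0.0425203  -0.16925614]
pin tri B [0.47516193 0.08335637 0.01922846]
bar ends [0.59258225 0.17621026 0.1792479 ] [0.5188459  0.18949152 0.17880802] 0.07492418656674979
mill [ 0.50395154  0.04165161 -0.33521125] [  1.7   3.2  -1.6  -2.4   4.6  -1.7  -1.4  -1.1   1.2   9.7  -3.5   7.8
 -17.5  -7.4]
pin local top [ 0.0333 -0.0648]
pin local top [-0.0408  0.0298]
pin local side [ 0.0305 -0.0599]
pin local side [-0.0438  0.0329]
deck r 0.0824
deck r 0.0519
deck r 0.0988
deck r 0.0928
deck r 0.0591
lid knob [ 0.42837025 -0.39335613  0.02464214]
top [ 0.4277 -0.3876] r 0.0601
side [ 0.4276 -0.3854] r 0.0606
top [ 0.4569 -0.1719] r 0.0589
side [ 0.4545 -0.1641] r 0.0587
lever knob [0.43305652 0.3864834  0.11623992]
```

```bash
sed -i 's/(x0+(x)\/s-0.0, y0+(y)\/s)/(x0+(x+.5)\/s-.5, y0+(y+.5)\/s-.5)/; s/("side",d1(362,135),(38,18,144))/("side",d1(362,135),(-38,18,144)),("side",d1(230,70),(38,18,144))/' meas.py
cat >> meas.py <<'E'
# stand
for n,pp,z in [("top",[c2(162,103),c2(208,97),c2(235,293),c2(186,299)],0.025)]:
    for q in pp: print("stand",atz(n,*q,z).round(4))
print("rock tops")
for a,b in [((195,120),(95,156)),((203,166),(157,166)),((211,212),(216,176))]:
    print(atz("top",*c2(*a),0.047).round(4),atz("side",*d2(*b),0.047).round(4))
E
python3 meas.py
```

```text
pin tri A [ 0.51585986 -0.02956192  0.02045703] [ 0.5268193  -0.04089182 -0.16532126]
pin tri B [0.4760863  0.08444771 0.0220724 ]
bar ends [0.59314098 0.17697897 0.18139513] [0.51953976 0.1902276  0.18091311] 0.07478568203154311
mill [ 0.53251031  0.03581092 -0.15592765] [-0.2  2.2  0.6 -2.6  2.1  0.2 -0.8 -2.6  0.7  0.6  0.9 -0.6 -0.5  2.2
 -1.2  3.5]
pin local top [-0.0068 -0.067 ]
pin local top [-0.0629  0.0393]
pin local side [-0.0081 -0.0638]
pin local side [-0.0649  0.041 ]
deck r 0.072
deck r 0.0794
deck r 0.0709
deck r 0.0699
deck r 0.0751
lid knob [ 0.42954424 -0.39113388  0.0277493 ]
top [ 0.4289 -0.3865] r 0.0601
side [ 0.4294 -0.387 ] r 0.0607
top [ 0.458  -0.1708] r 0.059
side [ 0.456  -0.1653] r 0.0588
lever knob [0.43393342 0.38687799 0.11863403]
stand [ 0.6759 -0.2329  0.025 ]
stand [ 0.679  -0.2657  0.025 ]
stand [ 0.5385 -0.2711  0.025 ]
stand [ 0.5357 -0.2371  0.025 ]
rock tops
[ 0.6566 -0.2494  0.047 ] [ 0.6572 -0.249   0.047 ]
[ 0.6238 -0.2518  0.047 ] [ 0.6238 -0.2531  0.047 ]
[ 0.5913 -0.2543  0.047 ] [ 0.5923 -0.2565  0.047 ]
```

Run:
```python
from h import *
go([0.60,-0.252,0.24],-np.pi/2+0.05)
```

```text
offset [-203.7 -474.2    9.8] rot [0.    0.002 0.307] deg 17.6 dist 516.0
```

```bash
R='x'; python3 -m pendant '[{"offset":[-20,-47,1],"delta_rot":[0,0,0.03]},{"offset":[-60,-140,3],"delta_rot":[0,0,0.1]},{"offset":[-100,-235,5],"delta_rot":[0,0,0.2]},{"offset":[-140,-325,7],"delta_rot":[0,0,0.307]},{"offset":[-180,-415,9],"delta_rot":[0,0,0.307]},{"offset":[-204,-474,10],"delta_rot":[0,0,0.307]},{"offset":[-204,-474,10],"delta_rot":[0,0,0.307]},{"offset":[-204,-474,10],"delta_rot":[0,0,0.307]},{"offset":[-204,-474,10],"delta_rot":[0,0,0.307]},{"offset":[-204,-474,10],"delta_rot":[0,0,0.307]},{"offset":[-204,-474,10],"delta_rot":[0,0,0.307]},{"offset":[-204,-474,10],"delta_rot":[0,0,0.307]}]' 100
python3 - <<'E'
from h import *
import pickle
st(); i=ctrl.camera_info("wrist"); im=ctrl.snapshot("wrist"); cv2.imwrite("pics/b_w.png",im); pickle.dump(i,open("b_w.pkl","wb"))
print(i["world_from_camera"].round(3)); st()
E
```

```text
clock: 1.35
ee_pos: [0.602, -0.2472, 0.2388]
eef_rot: [0.727, -0.687, -0.002, -0.002]
wrist_force: [-0.2, -0.6, -0.2]
opening: 0.998
t 1.35 p [ 0.602  -0.2472  0.2388] xdir [ 0.057 -0.998 -0.005] zdir [-0.001  0.005 -1.   ] F [-0.2 -0.6 -0.2] op 0.998 q [ 0.33  0.63  0.04  1.44 -0.03  1.08 -1.13]
[[ 0.057 -0.945 -0.323  0.685]
 [-0.998 -0.056 -0.014 -0.243]
 [-0.005  0.323 -0.946  0.363]
 [ 0.     0.     0.     1.   ]]
t 1.4 p [ 0.5998 -0.2509  0.2391] xdir [ 0.052 -0.999 -0.002] zdir [-0.002  0.002 -1.   ] F [ 0.5  0.3 -0.2] op 0.999 q [ 0.34  0.63  0.05  1.44 -0.03  1.08 -1.13]
```

View pics/b_w.png

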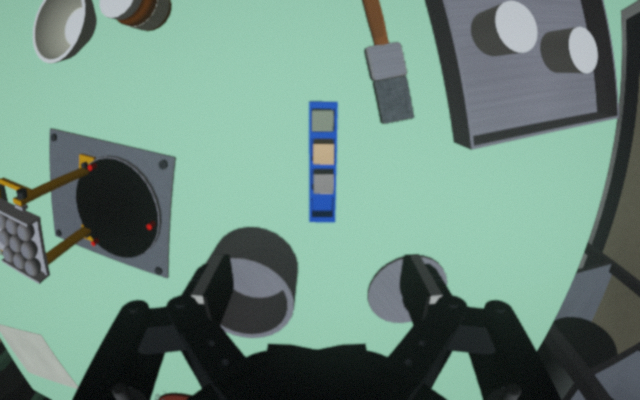

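Run:
```python
from h import *
import pickle
st(); i=ctrl.camera_info("wrist"); im=ctrl.snapshot("wrist"); cv2.imwrite("pics/b_w2.png",im); pickle.dump(i,open("b_w2.pkl","wb"))
st(); crop(im,290,90,360,230,4.2,"b_c")
hsv=cv2.cvtColor(im,cv2.COLOR_BGR2HSV); 
m=cv2.inRange(hsv,(100,120,40),(130,255,255)); m[:, :290]=0; m[:,360:]=0; m[240:]=0
m=cv2.morphologyEx(m,cv2.MORPH_CLOSE,np.ones((25,25)))
c=max(cv2.findContours(m,0,2)[0],key=cv2.contourArea); print(cv2.minAreaRect(c)); b=cv2.boxPoints(cv2.minAreaRect(c))
for q in b: print(q, atz("wrist",*q,0.025,i).round(4))
```

```text
t 1.4 p [ 0.5998 -0.2509  0.2391] xdir [ 0.052 -0.999 -0.002] zdir [-0.002  0.002 -1.   ] F [ 0.5  0.3 -0.2] op 0.999 q [ 0.34  0.63  0.05  1.44 -0.03  1.08 -1.13]
t 1.45 p [ 0.5985 -0.2533  0.2393] xdir [ 0.049 -0.999 -0.001] zdir [-0.003  0.    -1.   ] F [-0.2 -0.7 -0. ] op 1.001 q [ 0.34  0.63  0.05  1.44 -0.03  1.08 -1.13]
((319.0, 159.0), (120.0, 28.0), 90.0)
[305.  99.] [ 0.6769 -0.2344  0.025 ]
[333.  99.] [ 0.6785 -0.2644  0.025 ]
[333. 219.] [ 0.5399 -0.2735  0.025 ]
[305. 219.] [ 0.5381 -0.2404  0.025 ]
```

View pics/b_c.png

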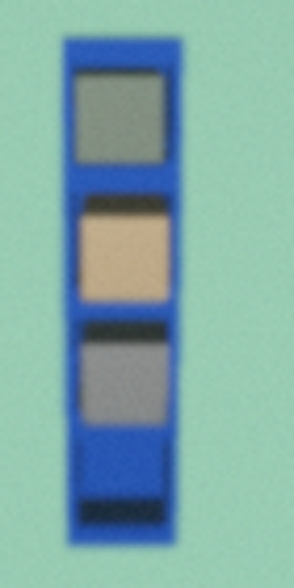

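```bash
python3 -m pendant '[{"offset":[0,0,0],"delta_rot":[0,0,0]},{"offset":[0,0,0],"delta_rot":[0,0,0]},{"offset":[0,0,0],"delta_rot":[0,0,0]}]'
python3 - <<'E'
from h import *
import pickle
st(); i=ctrl.camera_info("wrist"); im=ctrl.snapshot("wrist"); cv2.imwrite("pics/b_w3.png",im); pickle.dump(i,open("b_w3.pkl","wb"))
st(); crop(im,290,90,360,230,4.2,"b_c3")
hsv=cv2.cvtColor(im,cv2.COLOR_BGR2HSV); 
m=cv2.inRange(hsv,(100,120,40),(130,255,255)); m[:, :290]=0; m[:,360:]=0; m[240:]=0
c=np.vstack([x for x in cv2.findContours(m,0,2)[0] if cv2.contourArea(x)>30])
h=cv2.convexHull(c); print(cv2.minAreaRect(h)); b=cv2.boxPoints(cv2.minAreaRect(h))
P=[]
for q in h[:,0]:
    P.append(atz("wrist",*q,0.025,i)[:2])
P=np.array(P,np.float32); print("world rect",cv2.minAreaRect(P*1000), cv2.boxPoints(cv2.minAreaRect(P*1000)))
E
```

```text
clock: 1.75
ee_pos: [0.5974, -0.2551, 0.2396]
eef_rot: [0.723, -0.691, -0.001, 0.001]
wrist_force: [0.1, 0.0, -0.1]
opening: 0.999
t 1.75 p [ 0.5974 -0.2551  0.2396] xdir [ 0.046 -0.999  0.   ] zdir [-0.003 -0.    -1.   ] F [ 0.1  0.  -0.1] op 0.999 q [ 0.34  0.62  0.05  1.44 -0.03  1.08 -1.13]
t 1.8 p [ 0.5977 -0.2546  0.2396] xdir [ 0.046 -0.999 -0.   ] zdir [-0.003 -0.    -1.   ] F [-0.2  0.4 -0.4] op 0.995 q [ 0.34  0.62  0.05  1.44 -0.03  1.08 -1.13]
((314.0, 156.5), (121.0, 28.0), 90.0)
world rect ((608.2836303710938, -252.5334014892578), (139.63209533691406, 30.778335571289062), 3.143498420715332) [[ 537.72876 -240.99588]
 [ 539.4165  -271.7279 ]
 [ 678.8385  -264.07092]
 [ 677.15076 -233.3389 ]]
```

View pics/b_c3.png

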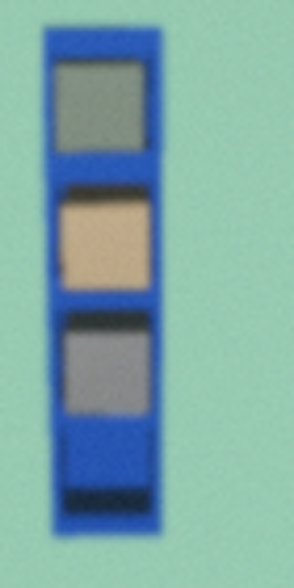

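Run:
```python
from h import *
import pickle
i=pickle.load(open("b_w3.pkl","rb"))
for x,y in [(99.5,106.5),(105.5,244),(107.5,373)]:
    print(atz("wrist",290+(x+.5)/4.2-.5,90+(y+.5)/4.2-.5,0.047,i).round(4))
import pickle
# lid & pot via wrist pic b_w3 knob
go([0.5915,-0.2535,0.12],-np.pi/2+0.055)
```

```text
[ 0.6589 -0.2494  0.047 ]
[ 0.625  -0.2523  0.047 ]
[ 0.592  -0.2543  0.047 ]
offset [ -1.4   5.8 119.6] rot [ 0.003  0.    -0.009] deg 0.5 dist 120.0
```

```bash
python3 -m pendant '[{"offset":[-1,5,50],"delta_rot":[0.003,0,-0.009]},{"offset":[-1.2,5.5,100],"delta_rot":[0.003,0,-0.009]},{"offset":[-1.2,5.5,140],"delta_rot":[0.003,0,-0.009]},{"offset":[-1.2,5.5,160],"delta_rot":[0.003,0,-0.009]},{"offset":[-1.2,5.5,160],"delta_rot":[0.003,0,-0.009]},{"offset":[-1.2,5.5,160],"delta_rot":[0.003,0,-0.009]},{"offset":[-1.2,5.5,160],"delta_rot":[0.003,0,-0.009]}]' 55 20
python3 - <<'E'
from h import *
import pickle
st(); go([0.5917,-0.254,0.046],-np.pi/2+0.055)
E
```

```text
clock: 2.5
ee_pos: [0.5931, -0.2544, 0.0817]
eef_rot: [0.726, -0.687, 0.002, -0.001]
wrist_force: [0.3, -0.6, -0.1]
opening: 0.552
t 2.5 p [ 0.5931 -0.2544  0.0817] xdir [ 0.055 -0.998  0.002] zdir [ 0.004 -0.001 -1.   ] F [ 0.3 -0.6 -0.1] op 0.552 q [ 0.35  0.79  0.03  1.61 -0.04  0.74 -1.11]
offset [-0.5  1.5 35.7] rot [-0.004 -0.002  0.   ] deg 0.2 dist 36.0
```

```bash
python3 -m pendant '[{"offset":[-0.3,1,15],"delta_rot":[-0.003,-0.002,0]},{"offset":[-0.5,1.5,30],"delta_rot":[-0.003,-0.002,0]},{"offset":[-0.5,1.5,36],"delta_rot":[-0.003,-0.002,0]},{"offset":[-0.5,1.5,36],"delta_rot":[-0.003,-0.002,0]},{"offset":[-0.5,1.5,36],"delta_rot":[-0.003,-0.002,0]},{"offset":[-0.5,1.5,36],"delta_rot":[-0.003,-0.002,0]},{"offset":[-0.5,1.5,36],"delta_rot":[-0.003,-0.002,0]}]'
python3 - <<'E'
from h import *
import pickle
st(); go([0.5917,-0.254,0.046],-np.pi/2+0.055); im=ctrl.snapshot("wrist"); cv2.imwrite("pics/c_w.png",im)
E
```

```text
clock: 3.2
ee_pos: [0.5921, -0.2543, 0.0462]
eef_rot: [0.726, -0.687, 0.001, -0.001]
wrist_force: [-0.2, 0.4, -0.5]
opening: 0.546
t 3.2 p [ 0.5921 -0.2543  0.0462] xdir [ 0.055 -0.998  0.   ] zdir [ 0.002 -0.    -1.   ] F [-0.2  0.4 -0.5] op 0.546 q [ 0.35  0.84  0.03  1.62 -0.04  0.68 -1.11]
offset [-0.3  0.4  0.2] rot [-0.002 -0.     0.   ] deg 0.1 dist 1.0
```

View pics/c_w.png

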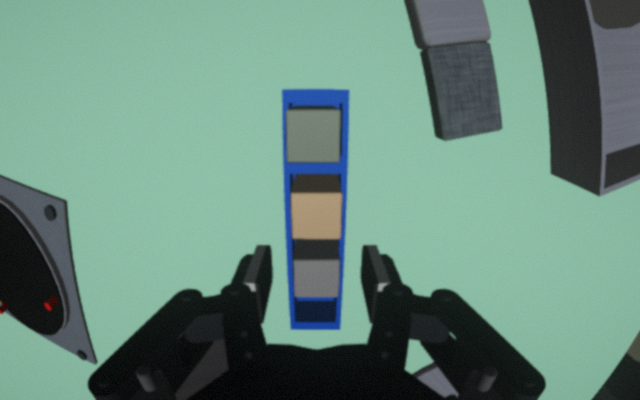

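```bash
python3 -m pendant '[{"offset":[0,0,0],"delta_rot":[0,0,0]},{"offset":[0,0,0],"delta_rot":[0,0,0]},{"offset":[0,0,0],"delta_rot":[0,0,0]},{"offset":[0,0,0],"delta_rot":[0,0,0]},{"offset":[0,0,0],"delta_rot":[0,0,0]},{"offset":[0,0,0],"delta_rot":[0,0,0]}]' 0 40
python3 - <<'E'
from h import *
st(); im=ctrl.snapshot("wrist"); crop(im,200,60,440,340,2,"c_w2")
E
```

```text
clock: 3.85
ee_pos: [0.5924, -0.2544, 0.0466]
eef_rot: [0.726, -0.687, 0.001, -0.001]
wrist_force: [-0.4, -1.7, 4.0]
opening: 0.248
t 3.85 p [ 0.5924 -0.2544  0.0466] xdir [ 0.055 -0.998  0.001] zdir [ 0.003 -0.    -1.   ] F [-0.4 -1.7  4. ] op 0.248 q [ 0.35  0.84  0.03  1.62 -0.04  0.68 -1.11]
```

View pics/c_w2.png

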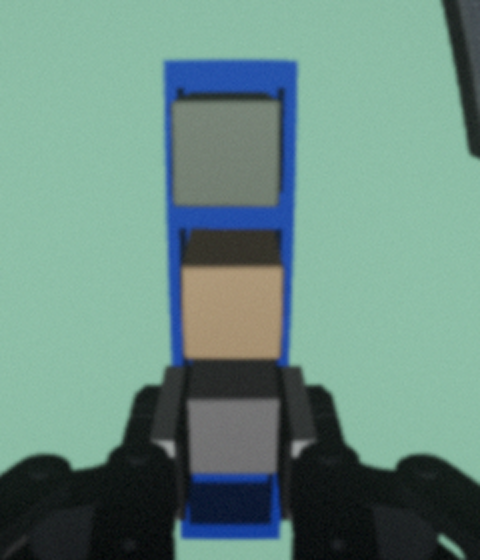

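```bash
python3 -m pendant '[{"offset":[0,0,-3],"delta_rot":[-0.003,0,0]},{"offset":[0,0,-8],"delta_rot":[-0.003,0,0]},{"offset":[0,0,-15],"delta_rot":[-0.003,0,0]},{"offset":[0,0,-25],"delta_rot":[-0.003,0,0]},{"offset":[0,0,-40],"delta_rot":[-0.003,0,0]},{"offset":[0,0,-65],"delta_rot":[-0.003,0,0]},{"offset":[0,0,-95],"delta_rot":[-0.003,0,0]},{"offset":[0,0,-125],"delta_rot":[-0.003,0,0]},{"offset":[0,0,-130],"delta_rot":[-0.003,0,0]},{"offset":[0,0,-130],"delta_rot":[-0.003,0,0]},{"offset":[0,0,-130],"delta_rot":[-0.003,0,0]}]'
python3 - <<'E'
from h import *
import pickle
st(); i=ctrl.camera_info("wrist"); im=ctrl.snapshot("wrist"); cv2.imwrite("pics/d_w.png",im); pickle.dump(i,open("d_w.pkl","wb"))
E
```

```text
clock: 5.0
ee_pos: [0.5912, -0.2539, 0.1758]
eef_rot: [0.726, -0.687, -0.001, 0.001]
wrist_force: [-1.3, -0.4, -0.4]
opening: 0.247
t 5.0 p [ 0.5912 -0.2539  0.1758] xdir [ 0.055 -0.998 -0.   ] zdir [-0.002  0.    -1.   ] F [-1.3 -0.4 -0.4] op 0.247 q [ 0.35  0.68  0.04  1.53 -0.03  0.93 -1.12]
```

View pics/d_w.png

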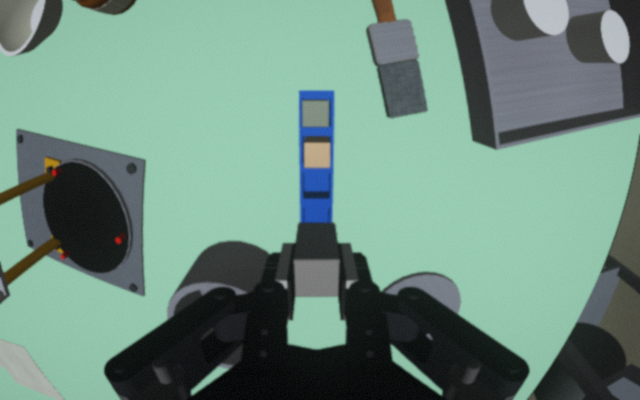

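Run:
```python
from h import *
im=cv2.imread("pics/b_w3.png"); crop(im,180,210,320,350,4,"b_pot")
im=ctrl.snapshot("top"); cv2.imwrite("pics/d_top.png",im); crop(im,350,215,420,285,8,"d_pt")
im=ctrl.snapshot("side"); cv2.imwrite("pics/d_side.png",im); crop(im,340,140,410,215,8,"d_ps")
```

```text
(no output)
```

View pics/b_pot.png

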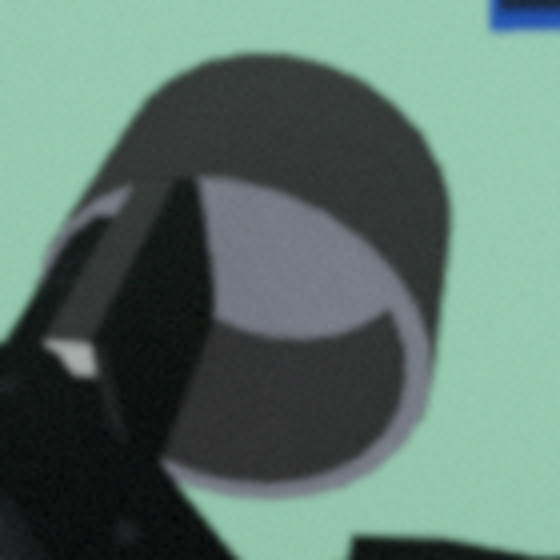

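View pics/d_pt.png

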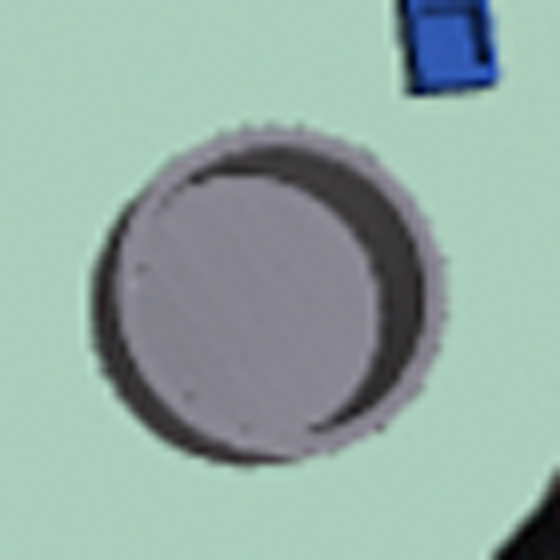

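View pics/d_ps.png

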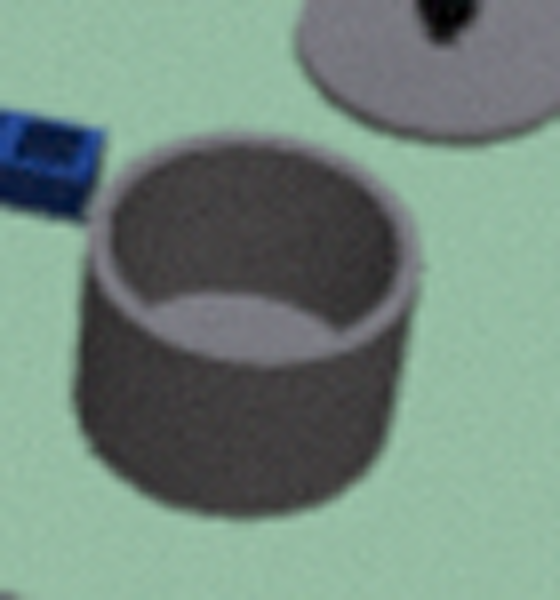

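Run:
```python
from h import *
import pickle
from scipy.optimize import least_squares
i=pickle.load(open("b_w3.pkl","rb"))
def pts(n,pp,x0,y0,s,info=None): return np.array([atz(n,x0+(x+.5)/s-.5,y0+(y+.5)/s-.5,0.084,info)[:2] for x,y in pp])
S={"top":pts("top",[(446,290),(280,126),(385,165),(118,290),(430,370),(330,452)],350,215,8),
"side":pts("side",[(90,235),(240,130),(418,255),(270,364),(130,305)],340,140,8),
"wrist":pts("wrist",[(433,370),(270,497),(180,480),(45,260),(330,228),(415,310),(350,475)],180,210,4,i)}
for k,P in list(S.items())+[("all",np.vstack(list(S.values())))]:
    r=least_squares(lambda c:np.hypot(*(P-c[:2]).T)-0.060,[0.457,-0.168]); r2=least_squares(lambda c:np.hypot(*(P-c[:2]).T)-c[2],[0.457,-0.168,.06]); print(k,r.x.round(4),r2.x.round(4),(r.fun*1000).round(1))
```

```text
top [ 0.4565 -0.1696] [ 0.4566 -0.17    0.0593] [-0.6 -0.6 -0.  -1.2 -0.5 -0.4]
side [ 0.4547 -0.1676] [ 0.4551 -0.1671  0.0583] [-0.8 -1.4 -3.3  0.6 -2.9]
wrist [ 0.4575 -0.1682] [ 0.4569 -0.1693  0.0581] [ 1.2 -0.8 -1.6 -2.6 -3.6 -0.3 -2.3]
all [ 0.4564 -0.1686] [ 0.4564 -0.169   0.0587] [ 0.3 -0.5  0.7 -2.2  0.3 -0.2 -2.1 -2.9 -1.8  2.1 -3.1  0.7 -2.  -2.5
 -1.7 -2.9 -0.4 -3.4]
```

Run:
```python
from h import *
go([0.481,-0.169,0.155],-np.pi/2)
```

```text
offset [-90.8 105.3  20.4] rot [0.003 0.001 0.055] deg 3.2 dist 141.0
```

```bash
python3 -m pendant '[{"offset":[-15,18,3],"delta_rot":[0.002,0.001,0.01]},{"offset":[-40,45,8],"delta_rot":[0.002,0.001,0.03]},{"offset":[-65,75,15],"delta_rot":[0.002,0.001,0.05]},{"offset":[-85,98,20],"delta_rot":[0.002,0.001,0.055]},{"offset":[-91,105,20],"delta_rot":[0.002,0.001,0.055]},{"offset":[-91,105,20],"delta_rot":[0.002,0.001,0.055]},{"offset":[-91,105,20],"delta_rot":[0.002,0.001,0.055]},{"offset":[-91,105,20],"delta_rot":[0.002,0.001,0.055]}]'
python3 - <<'E'
from h import *
st(); im=ctrl.snapshot("wrist"); cv2.imwrite("pics/e_w.png",im)
go([0.481,-0.169,0.062],-np.pi/2)
E
```

```text
clock: 5.95
ee_pos: [0.4828, -0.1701, 0.1556]
eef_rot: [-0.707, 0.707, -0.001, -0.0]
wrist_force: [-0.0, 0.6, -0.2]
opening: 0.244
t 5.95 p [ 0.4828 -0.1701  0.1556] xdir [-0.001 -1.     0.001] zdir [ 0.001 -0.001 -1.   ] F [-0.   0.6 -0.2] op 0.244 q [ 0.26  0.53  0.06  1.93 -0.04  0.68 -1.23]
offset [-1.   1.6 93.5] rot [-0.    -0.001 -0.001] deg 0.1 dist 94.0
```

View pics/e_w.png

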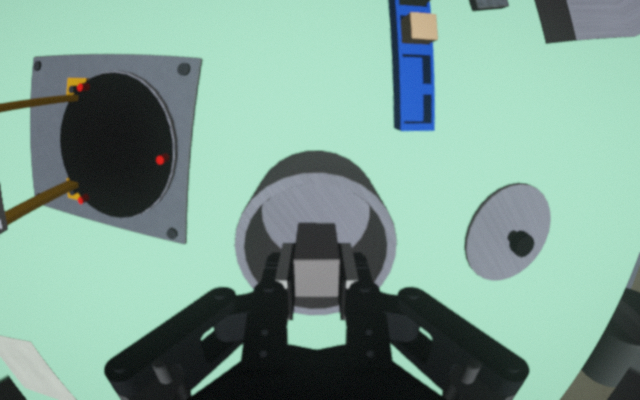

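```bash
python3 -m pendant '[{"offset":[-0.5,1,15],"delta_rot":[0,0,0]},{"offset":[-1,1.5,40],"delta_rot":[0,0,0]},{"offset":[-1,1.5,65],"delta_rot":[0,0,0]},{"offset":[-1,1.5,85],"delta_rot":[0,0,0]},{"offset":[-1,1.5,93],"delta_rot":[0,0,0]},{"offset":[-1,1.5,93],"delta_rot":[0,0,0]},{"offset":[-1,1.5,93],"delta_rot":[0,0,0]},{"offset":[-1,1.5,93],"delta_rot":[0,0,0]}]'
python3 -m pendant '[{"offset":[0,0,0],"delta_rot":[0,0,0]},{"offset":[0,0,0],"delta_rot":[0,0,0]},{"offset":[0,0,0],"delta_rot":[0,0,0]},{"offset":[0,0,-20],"delta_rot":[0,0,0]},{"offset":[0,0,-60],"delta_rot":[0,0,0]},{"offset":[0,0,-94],"delta_rot":[0,0,0]},{"offset":[0,0,-94],"delta_rot":[0,0,0]},{"offset":[0,0,-94],"delta_rot":[0,0,0]},{"offset":[0,0,-94],"delta_rot":[0,0,0]}]' 42
python3 - <<'E'
from h import *
st(); im=ctrl.snapshot("wrist"); cv2.imwrite("pics/f_w.png",im)
go([0.625,-0.252,0.13],-np.pi/2+0.055)
E
```

```text
clock: 6.8
ee_pos: [0.482, -0.1695, 0.0635]
eef_rot: [-0.707, 0.707, -0.002, 0.0]
wrist_force: [0.3, -0.2, -0.4]
opening: 0.246
clock: 7.7
ee_pos: [0.4808, -0.1689, 0.1566]
eef_rot: [-0.707, 0.707, -0.001, -0.0]
wrist_force: [-0.0, -0.1, -0.5]
opening: 0.419
t 7.7 p [ 0.4808 -0.1689  0.1566] xdir [-0.001 -1.     0.001] zdir [ 0.    -0.001 -1.   ] F [-0.  -0.1 -0.5] op 0.419 q [ 0.26  0.52  0.06  1.94 -0.04  0.68 -1.23]
offset [  82.9 -144.3   26.4] rot [ 0.    -0.001 -0.056] deg 3.2 dist 169.0
```

View pics/f_w.png

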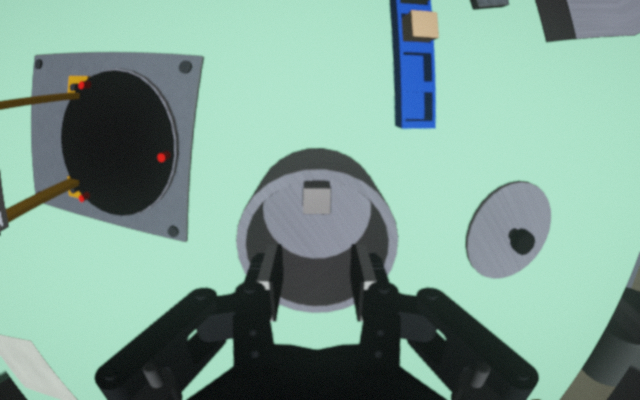

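```bash
python3 -m pendant '[{"offset":[15,-26,2],"delta_rot":[0,0,-0.02]},{"offset":[40,-65,10],"delta_rot":[0,0,-0.04]},{"offset":[60,-105,18],"delta_rot":[0,0,-0.056]},{"offset":[80,-138,26],"delta_rot":[0,0,-0.056]},{"offset":[83,-144,26],"delta_rot":[0,0,-0.056]},{"offset":[83,-144,26],"delta_rot":[0,0,-0.056]},{"offset":[83,-144,26],"delta_rot":[0,0,-0.056]},{"offset":[83,-144,26],"delta_rot":[0,0,-0.056]},{"offset":[83,-144,26],"delta_rot":[0,0,-0.056]}]' 55
cat > stand.py <<'E'
from h import *
st(); i=ctrl.camera_info("wrist"); im=ctrl.snapshot("wrist"); cv2.imwrite("pics/g_w.png",im)
hsv=cv2.cvtColor(im,cv2.COLOR_BGR2HSV); 
m=cv2.inRange(hsv,(100,120,40),(130,255,255)); m[:, :260]=0; m[:,380:]=0; m[260:]=0
c=np.vstack([x for x in cv2.findContours(m,0,2)[0] if cv2.contourArea(x)>30])
h=cv2.convexHull(c)
P=np.array([atz("wrist",*q,0.025,i)[:2] for q in h[:,0]],np.float32)
print("world rect",cv2.minAreaRect(P*1000), cv2.boxPoints(cv2.minAreaRect(P*1000)).round(1))
crop(im,260,60,380,300,2.4,"g_c")
E
python3 stand.py
```

```text
clock: 8.65
ee_pos: [0.624, -0.2514, 0.1309]
eef_rot: [0.726, -0.687, 0.0, 0.0]
wrist_force: [0.1, 0.5, -1.0]
opening: 0.548
t 8.65 p [ 0.624  -0.2514  0.1309] xdir [ 0.056 -0.998  0.001] zdir [-0.    -0.001 -1.   ] F [ 0.1  0.5 -1. ] op 0.548 q [ 0.33  0.77  0.04  1.48 -0.04  0.89 -1.14]
world rect ((625.8137817382812, -251.82289123535156), (107.20602416992188, 30.698591232299805), 3.111719846725464) [[ 571.5 -239.4]
 [ 573.1 -270.1]
 [ 680.2 -264.2]
 [ 678.5 -233.6]]
```

View pics/g_c.png

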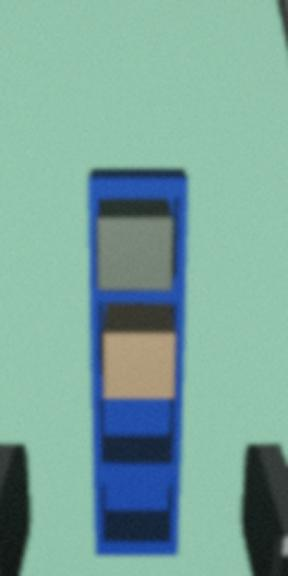

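Run:
```python
from h import *
print(atz("wrist",317.6,211.8,0.047)); print(atz("wrist",260+136/2.4-.5,60+253/2.4-.5,0.047))
go([0.626,-0.252,0.0465],-np.pi/2+0.055)
```

```text
[ 0.62485025 -0.25255     0.047     ]
[ 0.65936746 -0.2495985   0.047     ]
offset [ 0.5 -1.8 84.5] rot [ 0.    -0.001  0.001] deg 0.1 dist 84.0
```

```bash
python3 -m pendant '[{"offset":[0.5,-1,20],"delta_rot":[0,0,0]},{"offset":[0.6,-1.3,45],"delta_rot":[0,0,0]},{"offset":[0.6,-1.3,65],"delta_rot":[0,0,0]},{"offset":[0.6,-1.3,78],"delta_rot":[0,0,0]},{"offset":[0.6,-1.3,84],"delta_rot":[0,0,0]},{"offset":[0.6,-1.3,84.5],"delta_rot":[0,0,0]},{"offset":[0.6,-1.3,84.5],"delta_rot":[0,0,0]},{"offset":[0.6,-1.3,84.5],"delta_rot":[0,0,0]},{"offset":[0.6,-1.3,84.5],"delta_rot":[0,0,0]}]'
python3 -c "
from h import *
st();go([0.6255,-0.2522,0.0465],-np.pi/2+0.055)"
```

```text
clock: 9.6
ee_pos: [0.6261, -0.2523, 0.0475]
eef_rot: [0.726, -0.687, 0.001, 0.0]
wrist_force: [0.5, 0.5, -0.1]
opening: 0.552
t 9.6 p [ 0.6261 -0.2523  0.0475] xdir [ 0.056 -0.998  0.002] zdir [ 0.002 -0.002 -1.   ] F [ 0.5  0.5 -0.1] op 0.552 q [ 0.33  0.88  0.03  1.52 -0.04  0.74 -1.13]
offset [-0.2  0.6  1. ] rot [-0.001 -0.002  0.001] deg 0.1 dist 1.0
```

Close on the second rock, then draw it up.

```bash
python3 -m pendant '[{"offset":[0,0.5,0.5],"delta_rot":[0,0,0]},{"offset":[0,0.5,0.5],"delta_rot":[0,0,0]},{"offset":[0,0.5,0.5],"delta_rot":[0,0,0]},{"offset":[0,0.5,0.5],"delta_rot":[0,0,0]},{"offset":[0,0.5,0.5],"delta_rot":[0,0,0]},{"offset":[0,0.5,0.5],"delta_rot":[0,0,0]}]' 0 40
python3 -m pendant '[{"offset":[0,0,-3],"delta_rot":[0,0,0]},{"offset":[0,0,-8],"delta_rot":[0,0,0]},{"offset":[0,0,-15],"delta_rot":[0,0,0]},{"offset":[0,0,-25],"delta_rot":[0,0,0]},{"offset":[0,0,-40],"delta_rot":[0,0,0]},{"offset":[0,0,-65],"delta_rot":[0,0,0]},{"offset":[0,0,-95],"delta_rot":[0,0,0]},{"offset":[0,0,-115],"delta_rot":[0,0,0]},{"offset":[0,0,-118],"delta_rot":[0,0,0]},{"offset":[0,0,-118],"delta_rot":[0,0,0]},{"offset":[0,0,-118],"delta_rot":[0,0,0]}]'
python3 stand.py; python3 -c "
from h import *
go([0.4555,-0.169,0.165],-np.pi/2)"
```

```text
clock: 10.2
ee_pos: [0.6261, -0.2526, 0.0476]
eef_rot: [0.726, -0.687, 0.002, -0.0]
wrist_force: [-0.5, 0.2, 5.4]
opening: 0.252
clock: 11.3
ee_pos: [0.6248, -0.252, 0.1644]
eef_rot: [0.726, -0.687, 0.0, 0.0]
wrist_force: [0.2, 0.1, -0.4]
opening: 0.245
t 11.3 p [ 0.6248 -0.252   0.1644] xdir [ 0.055 -0.998  0.001] zdir [ 0.    -0.001 -1.   ] F [ 0.2  0.1 -0.4] op 0.245 q [ 0.33  0.73  0.04  1.45 -0.03  0.96 -1.14]
world rect ((635.7814331054688, -251.28016662597656), (87.46014404296875, 30.819501876831055), 3.0211374759674072) [[ 591.3 -238.2]
 [ 592.9 -269. ]
 [ 680.3 -264.4]
 [ 678.6 -233.6]]
offset [-92.2 164.4  -1. ] rot [ 0.    -0.001  0.056] deg 3.2 dist 188.0
```

View pics/g_w.png

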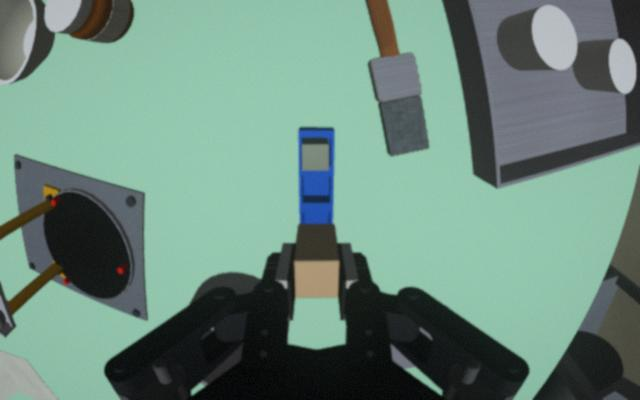

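```bash
python3 -m pendant '[{"offset":[-15,25,0],"delta_rot":[0,0,0.02]},{"offset":[-40,70,0],"delta_rot":[0,0,0.04]},{"offset":[-65,115,0],"delta_rot":[0,0,0.056]},{"offset":[-85,152,0],"delta_rot":[0,0,0.056]},{"offset":[-92,165,0],"delta_rot":[0,0,0.056]},{"offset":[-92,165,0],"delta_rot":[0,0,0.056]},{"offset":[-92,165,0],"delta_rot":[0,0,0.056]},{"offset":[-92,165,0],"delta_rot":[0,0,0.056]},{"offset":[-92,165,0],"delta_rot":[0,0,0.056]}]'
python3 - <<'E'
from h import *
st(); im=ctrl.snapshot("wrist"); cv2.imwrite("pics/h_w.png",im)
go([0.4545,-0.169,0.062],-np.pi/2)
E
```

```text
clock: 12.25
ee_pos: [0.4561, -0.1698, 0.1637]
eef_rot: [-0.707, 0.707, -0.001, -0.0]
wrist_force: [0.2, -0.2, -0.0]
opening: 0.245
t 12.25 p [ 0.4561 -0.1698  0.1637] xdir [-0.001 -1.     0.001] zdir [ 0.    -0.001 -1.   ] F [ 0.2 -0.2 -0. ] op 0.245 q [ 0.27  0.48  0.06  1.99 -0.04  0.67 -1.22]
offset [ -0.8   1.3 101.7] rot [-0.    -0.001 -0.001] deg 0.1 dist 102.0
```

View pics/h_w.png

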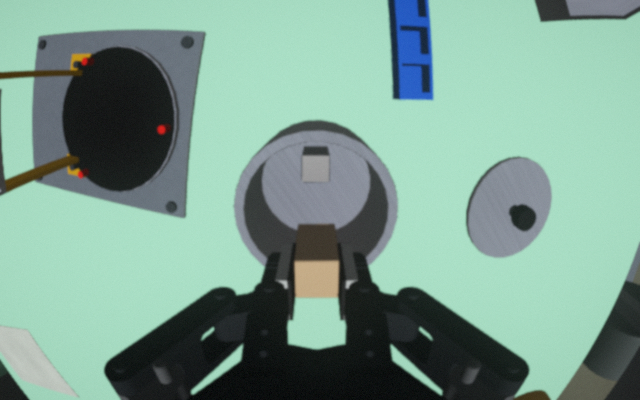

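```bash
python3 -m pendant '[{"offset":[-0.5,1,15],"delta_rot":[0,0,0]},{"offset":[-1,1.5,40],"delta_rot":[0,0,0]},{"offset":[-1,1.5,65],"delta_rot":[0,0,0]},{"offset":[-1,1.5,90],"delta_rot":[0,0,0]},{"offset":[-1,1.5,101],"delta_rot":[0,0,0]},{"offset":[-1,1.5,101],"delta_rot":[0,0,0]},{"offset":[-1,1.5,101],"delta_rot":[0,0,0]},{"offset":[-1,1.5,101],"delta_rot":[0,0,0]}]'
python3 -m pendant '[{"offset":[0,0,0],"delta_rot":[0,0,0]},{"offset":[0,0,0],"delta_rot":[0,0,0]},{"offset":[0,0,0],"delta_rot":[0,0,0]},{"offset":[0,0,-20],"delta_rot":[0,0,0]},{"offset":[0,0,-60],"delta_rot":[0,0,0]},{"offset":[0,0,-94],"delta_rot":[0,0,0]},{"offset":[0,0,-94],"delta_rot":[0,0,0]},{"offset":[0,0,-94],"delta_rot":[0,0,0]},{"offset":[0,0,-94],"delta_rot":[0,0,0]}]' 42
python3 - <<'E'
from h import *
st(); im=ctrl.snapshot("wrist"); cv2.imwrite("pics/i_w.png",im)
go([0.6595,-0.2505,0.13],-np.pi/2+0.055)
E
```

```text
clock: 13.1
ee_pos: [0.4553, -0.1692, 0.0638]
eef_rot: [-0.707, 0.707, -0.002, 0.0]
wrist_force: [-0.5, 0.6, -0.4]
opening: 0.245
clock: 14.0
ee_pos: [0.4541, -0.1687, 0.1569]
eef_rot: [-0.707, 0.707, -0.001, -0.0]
wrist_force: [-0.3, -0.2, 0.6]
opening: 0.421
t 14.0 p [ 0.4541 -0.1687  0.1569] xdir [-0.001 -1.     0.001] zdir [ 0.    -0.001 -1.   ] F [-0.3 -0.2  0.6] op 0.421 q [ 0.27  0.49  0.06  2.   -0.04  0.65 -1.22]
offset [  81.7 -205.5   26.6] rot [ 0.    -0.001 -0.056] deg 3.2 dist 223.0
```

View pics/i_w.png

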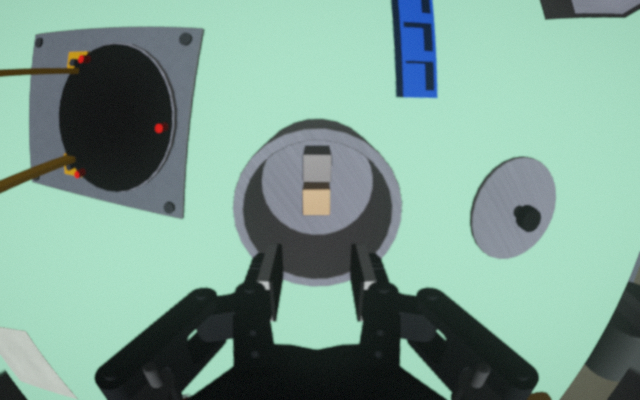

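Two rocks stand in the pot (grey 316,167; tan 316,202). On to the third.

```bash
python3 -m pendant '[{"offset":[10,-26,2],"delta_rot":[0,0,-0.02]},{"offset":[27,-70,8],"delta_rot":[0,0,-0.04]},{"offset":[45,-115,15],"delta_rot":[0,0,-0.056]},{"offset":[62,-160,22],"delta_rot":[0,0,-0.056]},{"offset":[78,-195,26],"delta_rot":[0,0,-0.056]},{"offset":[82,-205,26],"delta_rot":[0,0,-0.056]},{"offset":[82,-205,26],"delta_rot":[0,0,-0.056]},{"offset":[82,-205,26],"delta_rot":[0,0,-0.056]},{"offset":[82,-205,26],"delta_rot":[0,0,-0.056]},{"offset":[82,-205,26],"delta_rot":[0,0,-0.056]}]' 55
python3 stand.py
python3 -c "
from h import *
go([0.6595,-0.2502,0.0465],-np.pi/2+0.055)"
```

```text
clock: 15.05
ee_pos: [0.6582, -0.2504, 0.1309]
eef_rot: [0.726, -0.687, -0.0, 0.001]
wrist_force: [-0.5, -0.9, -0.3]
opening: 0.551
t 15.05 p [ 0.6582 -0.2504  0.1309] xdir [ 0.055 -0.998  0.001] zdir [-0.001 -0.001 -1.   ] F [-0.5 -0.9 -0.3] op 0.551 q [ 0.31  0.82  0.04  1.37 -0.04  0.95 -1.15]
world rect ((644.4892578125, -250.87005615234375), (76.43973541259766, 30.72853660583496), 3.2887895107269287) [[ 605.5 -237.7]
 [ 607.2 -268.4]
 [ 683.5 -264. ]
 [ 681.8 -233.3]]
offset [-0.3 -1.2 84.5] rot [ 0.001 -0.001  0.   ] deg 0.1 dist 85.0
```

View pics/g_c.png

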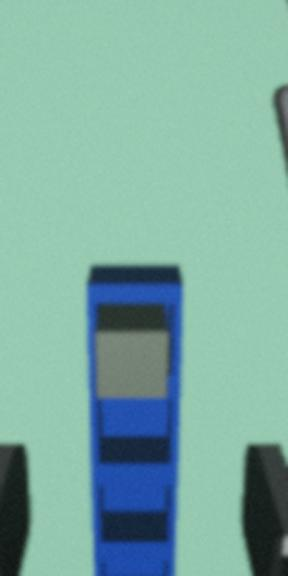

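```bash
python3 -c "
from h import *
print(atz('wrist',260+133/2.4-.5,60+365/2.4-.5,0.047))"
python3 -m pendant '[{"offset":[-0.3,-1,20],"delta_rot":[0,0,0]},{"offset":[-0.3,-1,45],"delta_rot":[0,0,0]},{"offset":[-0.3,-1,65],"delta_rot":[0,0,0]},{"offset":[-0.3,-1,78],"delta_rot":[0,0,0]},{"offset":[-0.3,-1,84],"delta_rot":[0,0,0]},{"offset":[-0.3,-1,84.5],"delta_rot":[0,0,0]},{"offset":[-0.3,-1,84.5],"delta_rot":[0,0,0]},{"offset":[-0.3,-1,84.5],"delta_rot":[0,0,0]},{"offset":[-0.3,-1,84.5],"delta_rot":[0,0,0]}]'
python3 -c "
from h import *
st();go([0.6595,-0.2502,0.0465],-np.pi/2+0.055)
im=ctrl.snapshot('wrist'); crop(im,200,60,440,340,2,'j_w2')"
```

```text
[ 0.65903461 -0.2495949   0.047     ]
clock: 16.0
ee_pos: [0.66, -0.2505, 0.0476]
eef_rot: [0.726, -0.687, 0.001, 0.0]
wrist_force: [0.0, 0.8, -0.2]
opening: 0.549
t 16.0 p [ 0.66   -0.2505  0.0476] xdir [ 0.055 -0.998  0.002] zdir [ 0.001 -0.002 -1.   ] F [ 0.   0.8 -0.2] op 0.549 q [ 0.31  0.91  0.04  1.42 -0.04  0.81 -1.15]
offset [-0.3  0.5  1.1] rot [-0.001 -0.002  0.   ] deg 0.1 dist 1.0
```

View pics/j_w2.png

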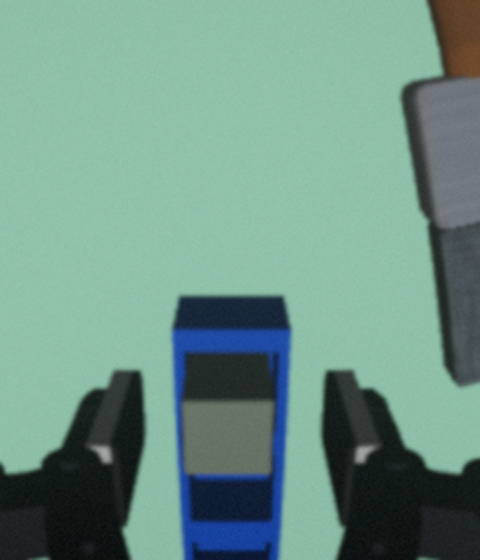

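```bash
python3 -m pendant '[{"offset":[-0.8,0.5,0.3],"delta_rot":[0,0,0]},{"offset":[-0.8,0.5,0.3],"delta_rot":[0,0,0]},{"offset":[-0.8,0.5,0.3],"delta_rot":[0,0,0]}]' 45
python3 -m pendant '[{"offset":[0,0,0],"delta_rot":[0,0,0]},{"offset":[0,0,0],"delta_rot":[0,0,0]},{"offset":[0,0,0],"delta_rot":[0,0,0]},{"offset":[0,0,0],"delta_rot":[0,0,0]},{"offset":[0,0,0],"delta_rot":[0,0,0]},{"offset":[0,0,0],"delta_rot":[0,0,0]}]' 0 40
python3 -m pendant '[{"offset":[0,0,-3],"delta_rot":[0,0,0]},{"offset":[0,0,-8],"delta_rot":[0,0,0]},{"offset":[0,0,-15],"delta_rot":[0,0,0]},{"offset":[0,0,-25],"delta_rot":[0,0,0]},{"offset":[0,0,-40],"delta_rot":[0,0,0]},{"offset":[0,0,-65],"delta_rot":[0,0,0]},{"offset":[0,0,-95],"delta_rot":[0,0,0]},{"offset":[0,0,-115],"delta_rot":[0,0,0]},{"offset":[0,0,-118],"delta_rot":[0,0,0]},{"offset":[0,0,-118],"delta_rot":[0,0,0]},{"offset":[0,0,-118],"delta_rot":[0,0,0]}]'
python3 stand.py; python3 -c "
from h import *
go([0.430,-0.169,0.165],-np.pi/2)"
```

```text
clock: 16.35
ee_pos: [0.6593, -0.2496, 0.0472]
eef_rot: [0.726, -0.687, 0.001, 0.0]
wrist_force: [-0.3, 0.1, -0.7]
opening: 0.448
clock: 16.95
ee_pos: [0.6595, -0.2496, 0.0473]
eef_rot: [0.726, -0.687, 0.001, 0.0]
wrist_force: [0.6, 0.1, 1.2]
opening: 0.245
clock: 18.05
ee_pos: [0.6584, -0.2491, 0.1641]
eef_rot: [0.726, -0.687, -0.0, 0.001]
wrist_force: [0.3, 0.7, 0.4]
opening: 0.249
t 18.05 p [ 0.6584 -0.2491  0.1641] xdir [ 0.055 -0.998  0.001] zdir [-0.001 -0.001 -1.   ] F [0.3 0.7 0.4] op 0.249 q [ 0.31  0.78  0.05  1.34 -0.04  1.02 -1.16]
world rect ((653.6007080078125, -250.2587127685547), (56.1214485168457, 30.456789016723633), 3.7595198154449463) [[ 624.6 -236.9]
 [ 626.6 -267.3]
 [ 682.6 -263.6]
 [ 680.6 -233.2]]
offset [-92.6 223.5  -1. ] rot [ 0.002 -0.     0.055] deg 3.2 dist 242.0
```

View pics/g_w.png

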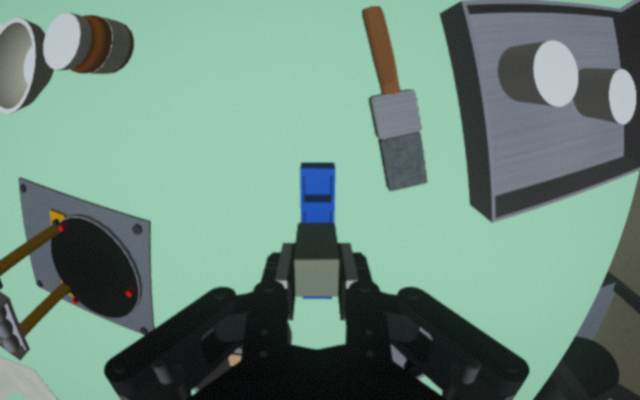

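```bash
python3 -m pendant '[{"offset":[-10,25,0],"delta_rot":[0,0,0.02]},{"offset":[-30,70,0],"delta_rot":[0,0,0.04]},{"offset":[-48,115,0],"delta_rot":[0,0,0.055]},{"offset":[-66,160,0],"delta_rot":[0,0,0.055]},{"offset":[-84,203,0],"delta_rot":[0,0,0.055]},{"offset":[-92.5,224,0],"delta_rot":[0,0,0.055]},{"offset":[-92.5,224,0],"delta_rot":[0,0,0.055]},{"offset":[-92.5,224,0],"delta_rot":[0,0,0.055]},{"offset":[-92.5,224,0],"delta_rot":[0,0,0.055]},{"offset":[-92.5,224,0],"delta_rot":[0,0,0.055]}]'
python3 - <<'E'
from h import *
st(); im=ctrl.snapshot("wrist"); cv2.imwrite("pics/k_w.png",im)
go([0.4285,-0.169,0.064],-np.pi/2)
E
```

```text
clock: 19.1
ee_pos: [0.4307, -0.1695, 0.1638]
eef_rot: [0.707, -0.707, -0.0, 0.001]
wrist_force: [0.2, 0.1, -0.4]
opening: 0.246
t 19.1 p [ 0.4307 -0.1695  0.1638] xdir [ 0.001 -1.     0.001] zdir [-0.001 -0.001 -1.   ] F [ 0.2  0.1 -0.4] op 0.246 q [ 0.29  0.45  0.05  2.05 -0.04  0.64 -1.2 ]
offset [-0.4  1.8 99.8] rot [ 0.001 -0.001  0.001] deg 0.1 dist 100.0
```

View pics/k_w.png

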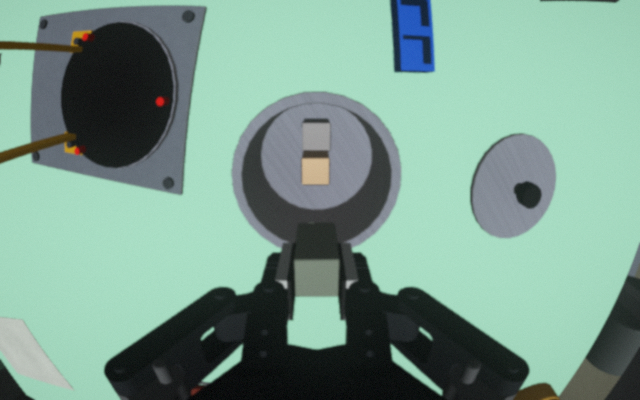

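```bash
python3 -m pendant '[{"offset":[-0.4,1,15],"delta_rot":[0,0,0]},{"offset":[-0.4,1.5,40],"delta_rot":[0,0,0]},{"offset":[-0.4,1.5,65],"delta_rot":[0,0,0]},{"offset":[-0.4,1.5,88],"delta_rot":[0,0,0]},{"offset":[-0.4,1.5,98],"delta_rot":[0,0,0]},{"offset":[-0.4,1.5,98],"delta_rot":[0,0,0]},{"offset":[-0.4,1.5,98],"delta_rot":[0,0,0]},{"offset":[-0.4,1.5,98],"delta_rot":[0,0,0]}]'
python3 -m pendant '[{"offset":[0,0,0],"delta_rot":[0,0,0]},{"offset":[0,0,0],"delta_rot":[0,0,0]},{"offset":[0,0,0],"delta_rot":[0,0,0]},{"offset":[0,0,-20],"delta_rot":[0,0,0]},{"offset":[0,0,-60],"delta_rot":[0,0,0]},{"offset":[0,0,-110],"delta_rot":[0,0,0]},{"offset":[0,0,-130],"delta_rot":[0,0,0]},{"offset":[0,0,-130],"delta_rot":[0,0,0]},{"offset":[0,0,-130],"delta_rot":[0,0,0]},{"offset":[0,0,-130],"delta_rot":[0,0,0]}]' 36
python3 - <<'E'
from h import *
import pickle
st(); i=ctrl.camera_info("wrist"); pickle.dump(i,open("l_w.pkl","wb"));im=ctrl.snapshot("wrist"); cv2.imwrite("pics/l_w.png",im)
E
```

```text
clock: 19.95
ee_pos: [0.4297, -0.1693, 0.0667]
eef_rot: [0.707, -0.707, 0.001, 0.0]
wrist_force: [0.3, -0.1, -0.2]
opening: 0.244
clock: 20.95
ee_pos: [0.4286, -0.1688, 0.1955]
eef_rot: [0.707, -0.707, -0.001, 0.001]
wrist_force: [0.7, 0.1, 0.2]
opening: 0.361
t 20.95 p [ 0.4286 -0.1688  0.1955] xdir [ 0.001 -1.     0.   ] zdir [-0.002 -0.    -1.   ] F [0.7 0.1 0.2] op 0.361 q [ 0.28  0.4   0.06  2.02 -0.03  0.72 -1.21]
```

View pics/l_w.png

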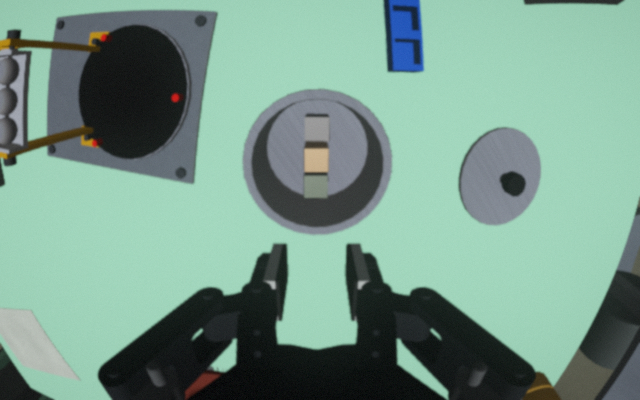

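Run:
```python
from h import *
import pickle
st(); i=ctrl.camera_info("wrist"); pickle.dump(i,open("m_w.pkl","wb"));im=ctrl.snapshot("wrist"); cv2.imwrite("pics/m_w.png",im); st()
crop(im,235,80,400,240,4,"m_pot"); crop(im,40,0,220,190,4,"m_mill")
```

```text
t 21.0 p [ 0.4286 -0.1688  0.1953] xdir [ 0.001 -1.     0.   ] zdir [-0.003 -0.    -1.   ] F [-0.5 -0.6 -0. ] op 0.364 q [ 0.28  0.4   0.06  2.02 -0.03  0.72 -1.21]
t 21.05 p [ 0.4287 -0.1688  0.1954] xdir [ 0.001 -1.     0.   ] zdir [-0.002 -0.    -1.   ] F [ 0.3 -1.   1.2] op 0.362 q [ 0.28  0.4   0.06  2.02 -0.03  0.72 -1.21]
```

View pics/m_pot.png

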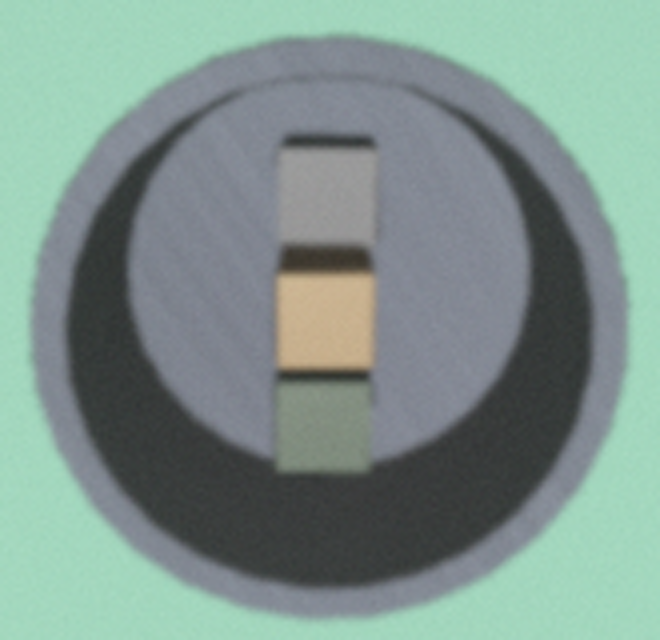

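View pics/m_mill.png

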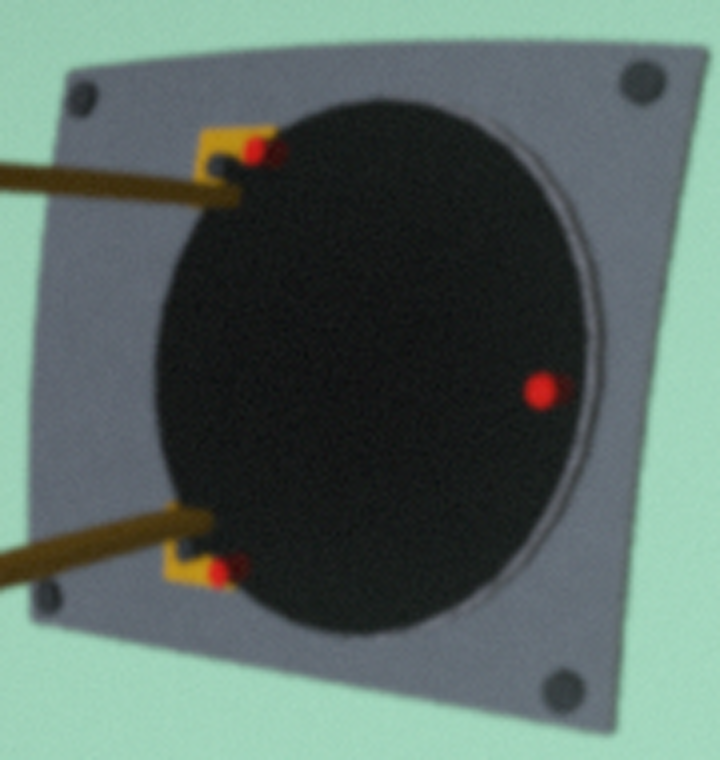

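Run:
```python
from h import *
import pickle
from scipy.optimize import least_squares
i=pickle.load(open("m_w.pkl","rb"))
def pts(pp,x0,y0,s,z): return np.array([atz("wrist",x0+(x+.5)/s-.5,y0+(y+.5)/s-.5,z,i)[:2] for x,y in pp])
P=pts([(30,320),(70,180),(160,85),(330,36),(500,80),(600,195),(629,325),(590,460),(490,570),(330,618),(160,560),(60,440)],235,80,4,0.084)
r=least_squares(lambda c:np.hypot(*(P-c[:2]).T)-c[2],[0.457,-0.168,.06]); print("pot",r.x,(r.fun*1e3).round(1))
Q=pts([(590,360),(555,220),(480,130),(385,98),(300,125),(210,210),(165,330),(156,400),(185,510),(300,615),(380,634),(470,605),(540,520)],40,0,4,0.016)
r=least_squares(lambda c:np.hypot(*(Q-c[:2]).T)-c[2],[0.53,0.04,.078]); print("deck",r.x,(r.fun*1e3).round(1))
r=least_squares(lambda c:np.hypot(*(Q-c[:2]).T)-.078,[0.53,0.04]); print("deck fixed r",r.x)
K=pts([(256,152),(541,391),(220,573)],40,0,4,0.028); print("pins",K)
r3=least_squares(lambda c:np.hypot(*(K-c[:2]).T)-c[2],[0.53,0.04,.068]); print("pin circle",r3.x)
c=r3.x[:2]
for k in K: print(np.degrees(np.arctan2(*(k-c)[::-1])))
# base plate corners at z~? 
print(pts([(68,72),(708,48),(614,733),(32,620)],40,0,4,0.004))
```

```text
pot [ 0.45760832 -0.16968277  0.05905807] [ 0.4  0.2 -0.  -0.6  0.6  0.2 -0.1 -0.8  0.1  0.9 -0.4 -0.6]
deck [0.52814126 0.03799402 0.07497218] [ 1.  -1.1 -0.6  1.  -0.2 -0.4 -0.8  1.5  0.6 -2.2  0.   1.3 -0.3]
deck fixed r [0.52801101 0.0379143 ]
pins [[ 0.59327218  0.06107419]
 [ 0.51544796 -0.0289613 ]
 [ 0.4762394   0.08366861]]
pin circle [0.52824207 0.03863213 0.06879361]
19.039681796927553
-100.71816658672643
139.10607303421293
[[ 0.64916768  0.16879736]
 [ 0.60422515 -0.06647273]
 [ 0.41957623 -0.031084  ]
 [ 0.46461132  0.203717  ]]
```

Run:
```python
from h import *
go([0.4471,-0.2247,0.15],-1.760)
```

```text
offset [ 55.9 -18.5  45.3] rot [ 0.002 -0.     0.19 ] deg 10.9 dist 74.0
```

```bash
python3 -m pendant '[{"offset":[20,-6,10],"delta_rot":[0.001,0,0.08]},{"offset":[45,-14,25],"delta_rot":[0.001,0,0.19]},{"offset":[56,-18.5,45],"delta_rot":[0.001,0,0.19]},{"offset":[56,-18.5,45],"delta_rot":[0.001,0,0.19]},{"offset":[56,-18.5,45],"delta_rot":[0.001,0,0.19]},{"offset":[56,-18.5,45],"delta_rot":[0.001,0,0.19]},{"offset":[56,-18.5,45],"delta_rot":[0.001,0,0.19]}]'
python3 - <<'E'
from h import *
st(); im=ctrl.snapshot("wrist"); cv2.imwrite("pics/n_w.png",im)
go([0.4471,-0.2247,0.070],-1.760)
E
```

```text
clock: 21.75
ee_pos: [0.4474, -0.2241, 0.1511]
eef_rot: [-0.638, 0.77, -0.0, -0.0]
wrist_force: [-0.3, 0.3, 0.3]
opening: 0.36
t 21.75 p [ 0.4474 -0.2241  0.1511] xdir [-0.187 -0.982  0.   ] zdir [-0. -0. -1.] F [-0.3  0.3  0.3] op 0.36 q [ 0.35  0.52  0.1   1.97 -0.08  0.66 -1.25]
offset [ 0.5  0.2 81.1] rot [ 0.    -0.     0.001] deg 0.1 dist 81.0
```

View pics/n_w.png

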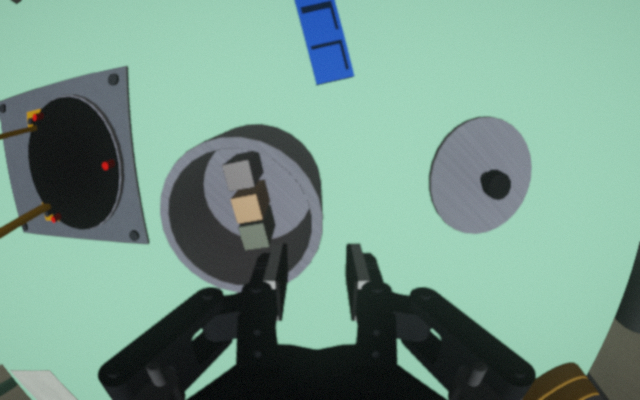

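```bash
python3 -m pendant '[{"offset":[0.5,0,20],"delta_rot":[0,0,0]},{"offset":[0.5,0,40],"delta_rot":[0,0,0]},{"offset":[0.5,0,60],"delta_rot":[0,0,0]},{"offset":[0.5,0,75],"delta_rot":[0,0,0]},{"offset":[0.5,0,81],"delta_rot":[0,0,0]},{"offset":[0.5,0,81],"delta_rot":[0,0,0]},{"offset":[0.5,0,81],"delta_rot":[0,0,0]},{"offset":[0.5,0,81],"delta_rot":[0,0,0]}]'
python3 - <<'E'
from h import *
st(); im=ctrl.snapshot("wrist"); cv2.imwrite("pics/n_w2.png",im)
E
```

```text
clock: 22.6
ee_pos: [0.4479, -0.2249, 0.071]
eef_rot: [-0.638, 0.77, -0.001, 0.0]
wrist_force: [0.8, 0.2, 0.6]
opening: 0.359
t 22.6 p [ 0.4479 -0.2249  0.071 ] xdir [-0.187 -0.982  0.001] zdir [ 0.002 -0.001 -1.   ] F [0.8 0.2 0.6] op 0.359 q [ 0.37  0.66  0.08  2.03 -0.11  0.46 -1.23]
```

View pics/n_w2.png

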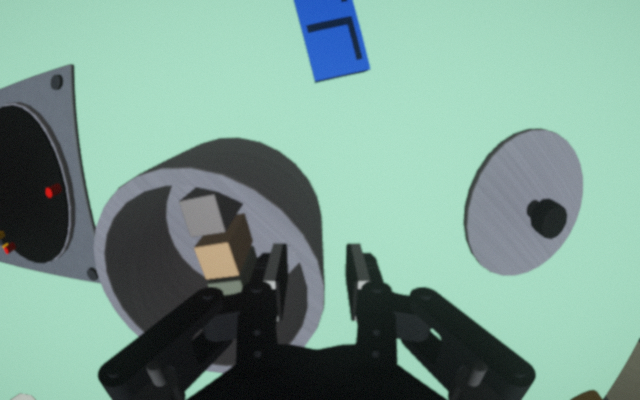

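```bash
python3 -m pendant '[{"offset":[0,0,0],"delta_rot":[0,0,0]},{"offset":[0,0,0],"delta_rot":[0,0,0]},{"offset":[0,0,0],"delta_rot":[0,0,0]},{"offset":[0,0,0],"delta_rot":[0,0,0]},{"offset":[0,0,0],"delta_rot":[0,0,0]},{"offset":[0,0,0],"delta_rot":[0,0,0]}]' 0 100
python3 -m pendant '[{"offset":[0,0,-4],"delta_rot":[0,0,0]},{"offset":[0,0,-10],"delta_rot":[0,0,0]},{"offset":[0,0,-18],"delta_rot":[0,0,0]},{"offset":[0,0,-28],"delta_rot":[0,0,0]},{"offset":[0,0,-38],"delta_rot":[0,0,0]},{"offset":[0,0,-43],"delta_rot":[0,0,0]},{"offset":[0,0,-43],"delta_rot":[0,0,0]},{"offset":[0,0,-43],"delta_rot":[0,0,0]}]'
python3 - <<'E'
from h import *
st(); im=ctrl.snapshot("wrist"); cv2.imwrite("pics/o_w.png",im); im=ctrl.snapshot("side"); crop(im,300,100,460,220,5,"o_s")
E
```

```text
clock: 23.25
ee_pos: [0.4484, -0.2249, 0.0717]
eef_rot: [-0.638, 0.77, -0.001, 0.001]
wrist_force: [-1.0, 1.4, 5.7]
opening: 0.099
clock: 24.05
ee_pos: [0.4481, -0.2248, 0.1148]
eef_rot: [-0.638, 0.77, -0.001, 0.001]
wrist_force: [-0.1, 1.0, -7.3]
opening: 0.093
t 24.05 p [ 0.4481 -0.2248  0.1148] xdir [-0.187 -0.982  0.001] zdir [ 0.003 -0.001 -1.   ] F [-0.1  1.  -7.3] op 0.093 q [ 0.36  0.58  0.09  2.   -0.1   0.56 -1.24]
```

View pics/o_w.png

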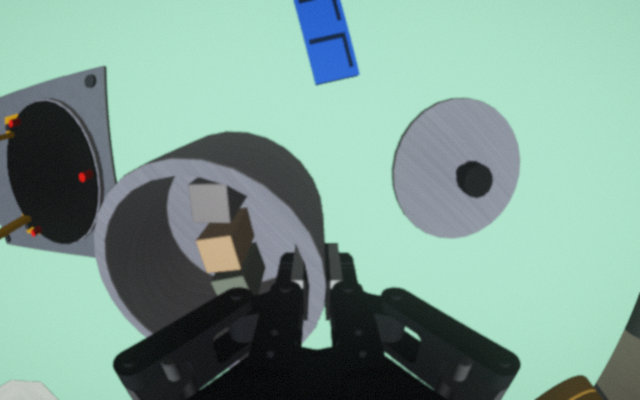

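View pics/o_s.png

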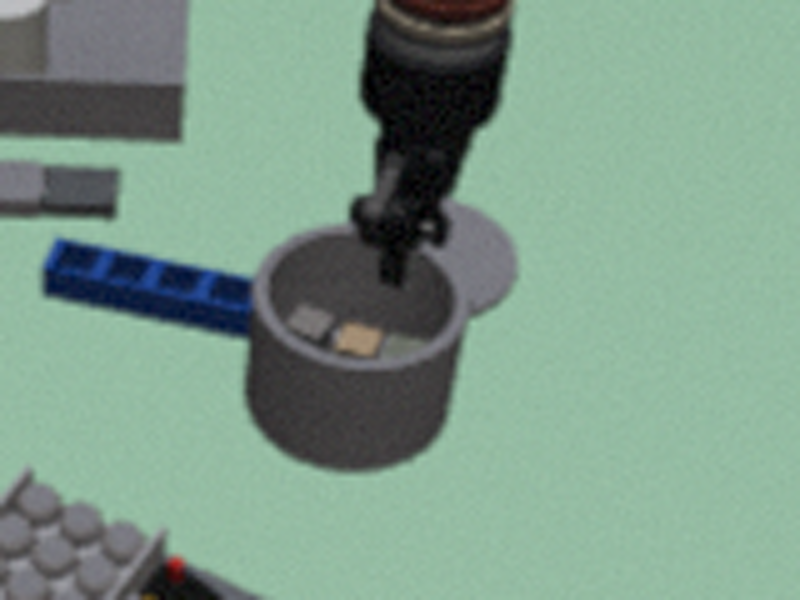

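Run:
```python
from h import *
go([0.519,-0.0169,0.116],-1.760)
```

```text
offset [-217.4  -31.1   -1.8] rot [-0.002 -0.001  0.001] deg 0.1 dist 220.0
```

```bash
python3 -m pendant '[{"offset":[-8,-1,-1],"delta_rot":[0,0,0]},{"offset":[-25,-3.5,-1],"delta_rot":[0,0,0]},{"offset":[-48,-7,-1],"delta_rot":[0,0,0]},{"offset":[-75,-11,-1],"delta_rot":[0,0,0]},{"offset":[-102,-15,-1],"delta_rot":[0,0,0]},{"offset":[-129,-18.5,-1],"delta_rot":[0,0,0]},{"offset":[-156,-22,-1],"delta_rot":[0,0,0]},{"offset":[-180,-26,-1],"delta_rot":[0,0,0]},{"offset":[-195,-28,-1],"delta_rot":[0,0,0]},{"offset":[-205,-29.5,-1],"delta_rot":[0,0,0]},{"offset":[-205,-29.5,-1],"delta_rot":[0,0,0]}]'
python3 - <<'E'
from h import *
st(); im=ctrl.snapshot("wrist"); cv2.imwrite("pics/p_w.png",im); im=ctrl.snapshot("top"); crop(im,240,180,400,290,5,"p_t");im=ctrl.snapshot("side"); crop(im,260,130,420,280,5,"p_s")
go([0.519,-0.0169,0.114],-1.760)
E
```

```text
clock: 25.25
ee_pos: [0.5153, -0.0263, 0.1149]
eef_rot: [-0.639, 0.769, -0.0, 0.001]
wrist_force: [0.7, 0.3, -7.2]
opening: 0.101
t 25.25 p [ 0.5153 -0.0263  0.1149] xdir [-0.183 -0.983 -0.001] zdir [ 0.001  0.    -1.   ] F [ 0.7  0.3 -7.2] op 0.101 q [-0.08  0.6   0.13  1.96 -0.14  0.59 -1.61]
offset [-14.   -1.9   1.1] rot [-0.001 -0.002 -0.   ] deg 0.1 dist 14.0
```

View pics/p_w.png

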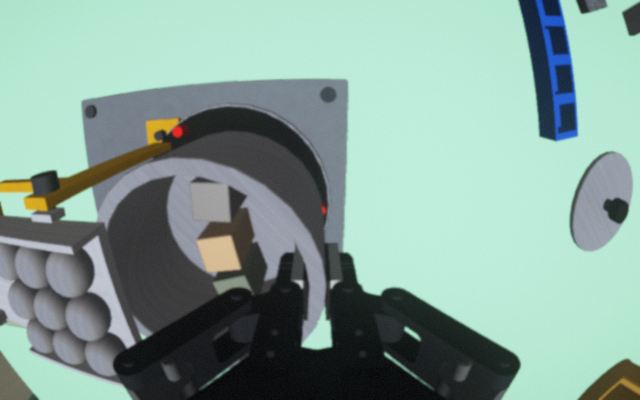

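View pics/p_s.png

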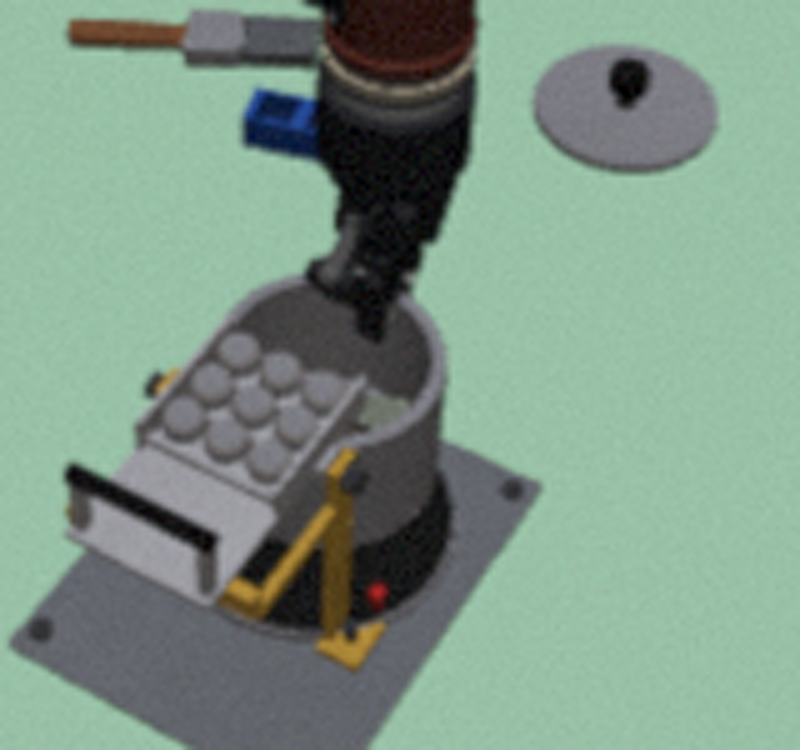

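```bash
python3 -m pendant '[{"offset":[-6,-1,0],"delta_rot":[0,0,0]},{"offset":[-12,-2,0],"delta_rot":[0,0,0]},{"offset":[-14,-2,0],"delta_rot":[0,0,0]},{"offset":[-14,-2,5],"delta_rot":[0,0,0]},{"offset":[-14,-2,5],"delta_rot":[0,0,0]}]'
python3 - <<'E'
from h import *
st(); im=ctrl.snapshot("wrist"); cv2.imwrite("pics/q_w.png",im)
go([0.519,-0.0169,0.0877],-1.760)
E
```

```text
clock: 25.9
ee_pos: [0.5184, -0.0169, 0.1094]
eef_rot: [-0.637, 0.771, -0.001, -0.001]
wrist_force: [-1.4, -0.2, -7.4]
opening: 0.095
t 25.9 p [ 0.5184 -0.0169  0.1094] xdir [-0.188 -0.982  0.003] zdir [-0.001 -0.002 -1.   ] F [-1.4 -0.2 -7.4] op 0.095 q [-0.1   0.61  0.14  1.96 -0.14  0.58 -1.63]
offset [-0.4 -0.5 21.9] rot [ 0.001 -0.003 -0.001] deg 0.2 dist 22.0
```

View pics/q_w.png

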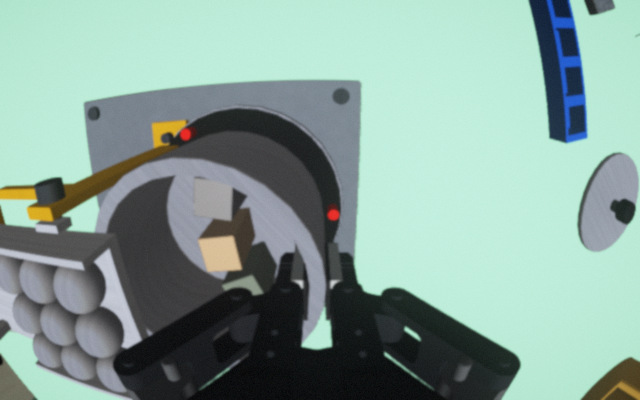

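```bash
python3 -m pendant '[{"offset":[-0.4,-0.5,6],"delta_rot":[0,0,0]},{"offset":[-0.4,-0.5,12],"delta_rot":[0,0,0]},{"offset":[-0.4,-0.5,17],"delta_rot":[0,0,0]},{"offset":[-0.4,-0.5,20],"delta_rot":[0,0,0]},{"offset":[-0.4,-0.5,21.5],"delta_rot":[0,0,0]},{"offset":[-0.4,-0.5,21.5],"delta_rot":[0,0,0]},{"offset":[-0.4,-0.5,21.5],"delta_rot":[0,0,0]},{"offset":[-0.4,-0.5,21.5],"delta_rot":[0,0,0]}]'
python3 - <<'E'
from h import *
st(); im=ctrl.snapshot("wrist"); cv2.imwrite("pics/r_w.png",im);im=ctrl.snapshot("side"); crop(im,260,170,420,290,5,"r_s")
E
```

```text
clock: 26.75
ee_pos: [0.519, -0.0168, 0.0881]
eef_rot: [-0.637, 0.771, -0.001, -0.001]
wrist_force: [-0.7, -0.3, -7.3]
opening: 0.096
t 26.75 p [ 0.519  -0.0168  0.0881] xdir [-0.189 -0.982  0.003] zdir [-0.001 -0.002 -1.   ] F [-0.7 -0.3 -7.3] op 0.096 q [-0.1   0.65  0.13  1.97 -0.15  0.54 -1.63]
```

View pics/r_s.png

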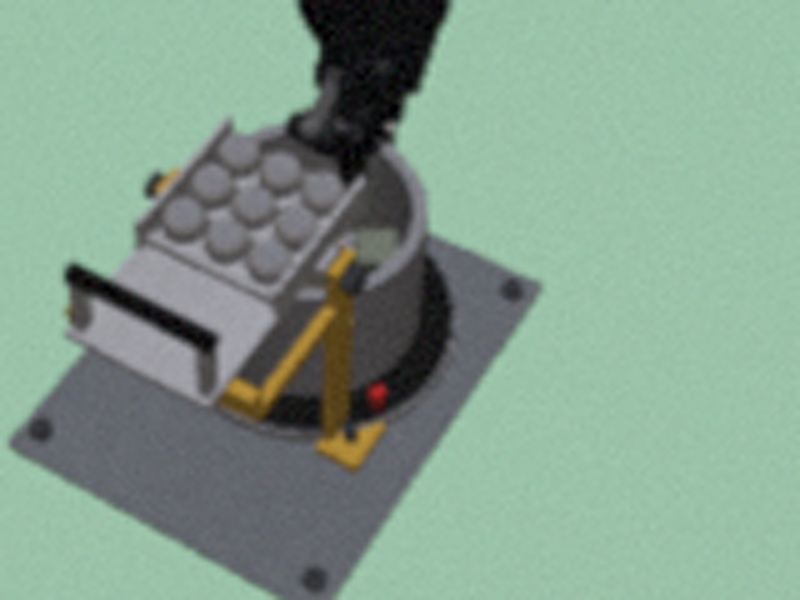

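View pics/r_w.png

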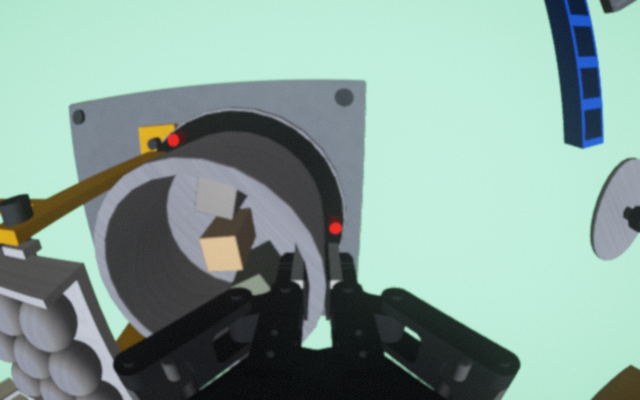

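```bash
python3 -m pendant '[{"offset":[0,0,1],"delta_rot":[0,0,0]},{"offset":[0,0,2],"delta_rot":[0,0,0]},{"offset":[0,0,2],"delta_rot":[0,0,0]},{"offset":[0,0,2],"delta_rot":[0,0,0]}]'
```

```text
clock: 27.25
ee_pos: [0.5197, -0.0169, 0.0877]
eef_rot: [-0.637, 0.771, -0.001, -0.0]
wrist_force: [-3.4, 0.1, 7.2]
opening: 0.096
```

```bash
python3 -m pendant '[{"offset":[0,0,0],"delta_rot":[0,0,0]},{"offset":[0,0,0],"delta_rot":[0,0,0]},{"offset":[0,0,0],"delta_rot":[0,0,0]},{"offset":[0,0,-10],"delta_rot":[0,0,0]},{"offset":[0,0,-40],"delta_rot":[0,0,0]},{"offset":[0,0,-80],"delta_rot":[0,0,0]},{"offset":[0,0,-125],"delta_rot":[0,0,0]},{"offset":[0,0,-150],"delta_rot":[0,0,0]},{"offset":[0,0,-150],"delta_rot":[0,0,0]},{"offset":[0,0,-150],"delta_rot":[0,0,0]}]' 30
python3 - <<'E'
from h import *
import pickle
st(); i=ctrl.camera_info("wrist"); pickle.dump(i,open("s_w.pkl","wb")); im=ctrl.snapshot("wrist"); cv2.imwrite("pics/s_w.png",im);im=ctrl.snapshot("top"); crop(im,240,180,360,280,6,"s_t")
E
```

```text
clock: 28.25
ee_pos: [0.5194, -0.0165, 0.2384]
eef_rot: [-0.637, 0.771, -0.002, 0.0]
wrist_force: [0.3, -0.4, -0.4]
opening: 0.299
t 28.25 p [ 0.5194 -0.0165  0.2384] xdir [-0.189 -0.982  0.001] zdir [ 0.003 -0.002 -1.   ] F [ 0.3 -0.4 -0.4] op 0.299 q [-0.14  0.43  0.18  1.82 -0.1   0.9  -1.67]
```

View pics/s_w.png

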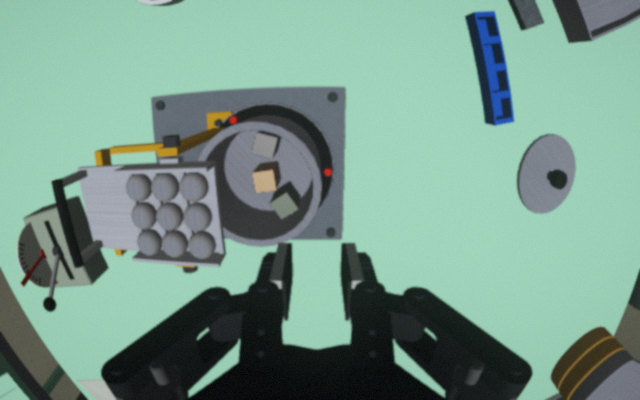

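View pics/s_t.png

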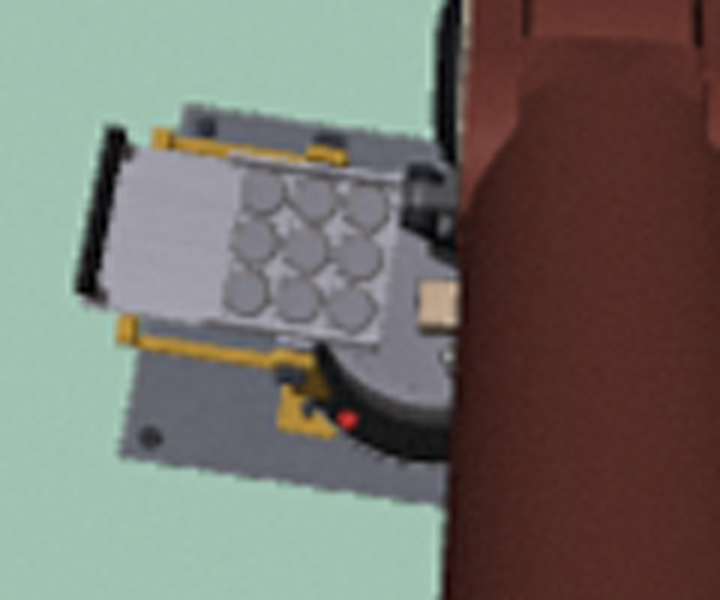

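Run:
```python
from h import *
im=cv2.imread("pics/s_w.png"); crop(im,190,90,350,250,4,"s_c"); crop(im,40,140,240,280,4,"s_c2")
```

```text
(no output)
```

View pics/s_c.png

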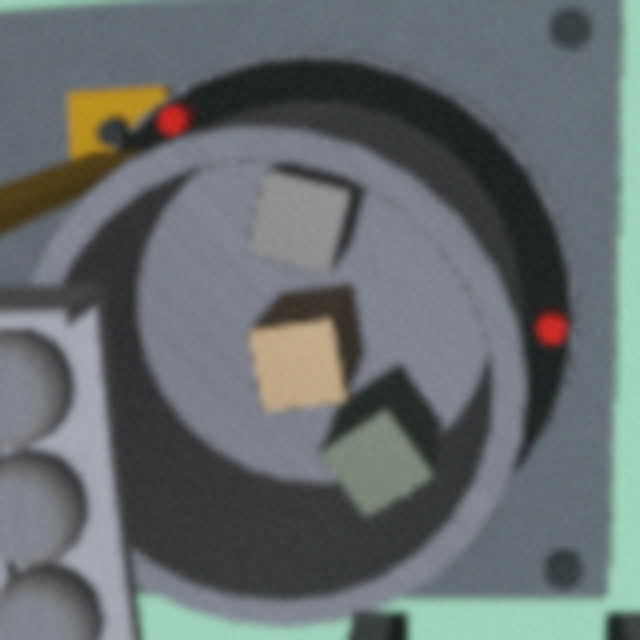

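View pics/s_c2.png

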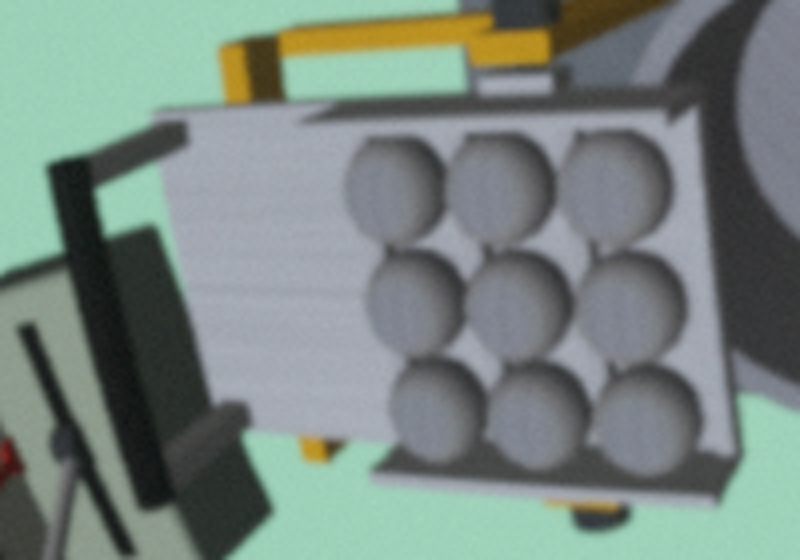

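Run:
```python
from h import *
import pickle
from scipy.optimize import least_squares
i=pickle.load(open("s_w.pkl","rb"))
def pts(pp,x0,y0,s,z): return np.array([atz("wrist",x0+(x+.5)/s-.5,y0+(y+.5)/s-.5,z,i)[:2] for x,y in pp])
P=pts([(265,124),(150,150),(380,155),(470,230),(525,350),(515,470),(455,555),(360,612),(280,625),(190,600)],190,90,4,0.100)
r=least_squares(lambda c:np.hypot(*(P-c[:2]).T)-c[2],[0.53,0.04,.06]); print("pot",r.x,(r.fun*1e3).round(1))
K=pts([(173,120),(552,330)],190,90,4,0.028); print("pins",K)
B=pts([(70,165),(155,502)],40,140,4,0.184); print("bar",B,B.mean(0),np.linalg.norm(B[0]-B[1]))
L=pts([(698,108),(735,455)],40,140,4,0.144); print("lip",L,L.mean(0))
m=np.array([0.5282,0.0383]);a=-0.1895; Rm=np.array([[np.cos(a),np.sin(a)],[-np.sin(a),np.cos(a)]])
print("pot local",Rm@(r.x[:2]-m),"pins",(Rm@(K-m).T).T,"bar",(Rm@(B-m).T).T,"lip",(Rm@(L-m).T).T)
```

```text
pot [0.53284544 0.03579509 0.05876817] [ 0.3  0.3 -0.3 -0.5  0.   0.5 -0.3  0.1  0.8 -0.9]
pins [[ 0.59428479  0.06192775]
 [ 0.515269   -0.02889746]]
bar [[0.59290039 0.17712064]
 [0.51891211 0.19303946]] [0.55590625 0.18508005] 0.07568140193990902
lip [[0.56593285 0.05238714]
 [0.49384155 0.06686022]] [0.5298872  0.05962368]
pot local [ 0.00503413 -0.00158502] pins [[ 6.04510722e-02  3.56530259e-02]
 [-4.16723337e-05 -6.84303080e-02]] bar [[ 0.03739281  0.14852302]
 [-0.03826957  0.15021985]] lip [[ 0.03440381  0.02094262]
 [-0.03912321  0.02157692]]
```

Run:
```python
from h import *
go([0.556,0.1842,0.26],-1.760)
```

```text
offset [-204.1    1.2  -23.8] rot [ 0.001 -0.002 -0.001] deg 0.2 dist 205.0
```

```bash
python3 -m pendant '[{"offset":[-25,0,-15],"delta_rot":[0,0,0]},{"offset":[-65,0.5,-24],"delta_rot":[0,0,0]},{"offset":[-110,1,-24],"delta_rot":[0,0,0]},{"offset":[-155,1,-24],"delta_rot":[0,0,0]},{"offset":[-190,1,-24],"delta_rot":[0,0,0]},{"offset":[-204,1,-24],"delta_rot":[0,0,0]},{"offset":[-204,1,-24],"delta_rot":[0,0,0]},{"offset":[-204,1,-24],"delta_rot":[0,0,0]},{"offset":[-204,1,-24],"delta_rot":[0,0,0]},{"offset":[-204,1,-24],"delta_rot":[0,0,0]}]' 45
python3 - <<'E'
from h import *
import pickle
st(); i=ctrl.camera_info("wrist"); pickle.dump(i,open("t_w.pkl","wb")); im=ctrl.snapshot("wrist"); cv2.imwrite("pics/t_w.png",im)
go([0.556,0.1842,0.1845],-1.760)
E
```

```text
clock: 29.35
ee_pos: [0.5563, 0.1816, 0.2603]
eef_rot: [-0.635, 0.772, -0.001, -0.002]
wrist_force: [0.2, 1.2, -0.3]
opening: 0.451
t 29.35 p [0.5563 0.1816 0.2603] xdir [-0.193 -0.981  0.003] zdir [-0.001 -0.003 -1.   ] F [ 0.2  1.2 -0.3] op 0.451 q [-0.46  0.51  0.16  1.61 -0.09  1.04 -2.03]
offset [-2.2  0.7 75.9] rot [ 0.001 -0.003 -0.004] deg 0.3 dist 76.0
```

View pics/t_w.png

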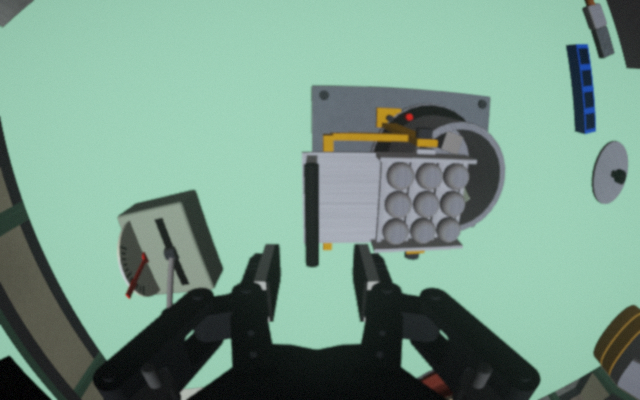

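```bash
python3 - <<'E'
from h import *
import pickle
i=pickle.load(open("t_w.pkl","rb"))
B=np.array([atz("wrist",311,157,0.186,i),atz("wrist",312,264,0.186,i)]); print(B,B.mean(0))
# pointer & lever prelim
E
python3 -m pendant '[{"offset":[-2,0.5,20],"delta_rot":[0,-0.003,-0.003]},{"offset":[-2,0.5,40],"delta_rot":[0,-0.003,-0.003]},{"offset":[-2,0.5,57],"delta_rot":[0,-0.003,-0.003]},{"offset":[-2,0.5,57],"delta_rot":[0,-0.003,-0.003]},{"offset":[-2,0.5,57],"delta_rot":[0,-0.003,-0.003]},{"offset":[-2,0.5,57],"delta_rot":[0,-0.003,-0.003]}]'
python3 - <<'E'
from h import *
import pickle
st(); im=ctrl.snapshot("wrist"); cv2.imwrite("pics/t_w2.png",im); im=ctrl.snapshot("side"); crop(im,240,180,380,290,5,"t_s")
go([0.556,0.1842,0.1845],-1.760)
E
```

```text
[[0.59885399 0.1765767  0.186     ]
 [0.52003535 0.19177808 0.186     ]] [0.55944467 0.18417739 0.186     ]
clock: 30.0
ee_pos: [0.557, 0.1839, 0.2047]
eef_rot: [-0.637, 0.771, -0.0, 0.001]
wrist_force: [0.2, 0.4, 0.4]
opening: 0.453
t 30.0 p [0.557  0.1839 0.2047] xdir [-0.189 -0.982 -0.001] zdir [ 0.002  0.001 -1.   ] F [0.2 0.4 0.4] op 0.453 q [-0.45  0.56  0.15  1.68 -0.1   0.9  -2.02]
offset [ 0.   0.9 20.1] rot [-0.002  0.001 -0.001] deg 0.1 dist 20.0
```

View pics/t_w2.png

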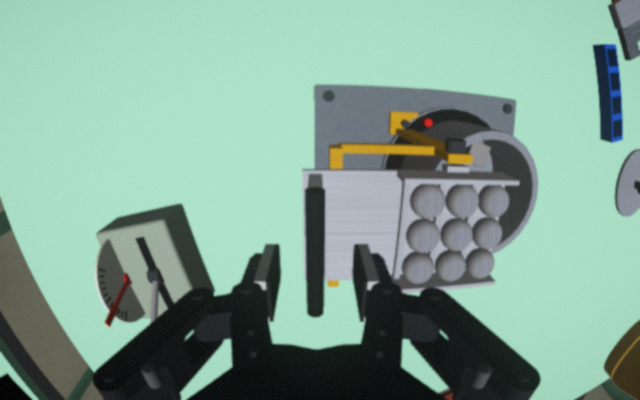

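View pics/t_s.png

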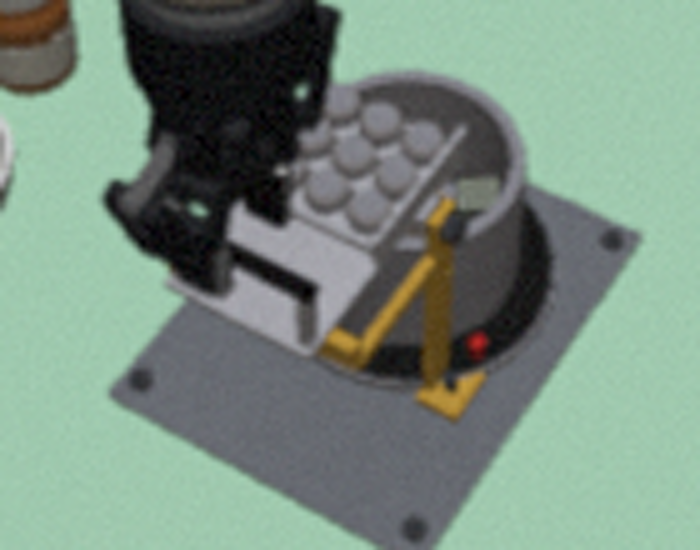

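```bash
python3 -m pendant '[{"offset":[0,0,8],"delta_rot":[-0.002,0,0]},{"offset":[0,0,16],"delta_rot":[-0.002,0,0]},{"offset":[0,0,20],"delta_rot":[-0.002,0,0]},{"offset":[0,0,20],"delta_rot":[-0.002,0,0]},{"offset":[0,0,20],"delta_rot":[-0.002,0,0]}]'
python3 -m pendant '[{"offset":[0,0,0],"delta_rot":[0,0,0]},{"offset":[0,0,0],"delta_rot":[0,0,0]},{"offset":[0,0,0],"delta_rot":[0,0,0]},{"offset":[0,0,0],"delta_rot":[0,0,0]},{"offset":[0,0,0],"delta_rot":[0,0,0]},{"offset":[0,0,0],"delta_rot":[0,0,0]}]' 0 40
python3 -c "
from h import *
st(); im=ctrl.snapshot('wrist'); cv2.imwrite('pics/u_w.png',im)"
```

```text
clock: 30.6
ee_pos: [0.5568, 0.1841, 0.1844]
eef_rot: [-0.637, 0.771, 0.001, 0.0]
wrist_force: [0.1, 0.4, 0.7]
opening: 0.45
clock: 31.2
ee_pos: [0.5571, 0.1846, 0.1846]
eef_rot: [-0.637, 0.771, 0.001, 0.001]
wrist_force: [0.7, 1.5, 0.7]
opening: 0.098
t 31.2 p [0.5571 0.1846 0.1846] xdir [-0.189 -0.982 -0.002] zdir [ 0.     0.002 -1.   ] F [0.7 1.5 0.7] op 0.098 q [-0.45  0.59  0.14  1.7  -0.11  0.86 -2.02]
```

View pics/u_w.png

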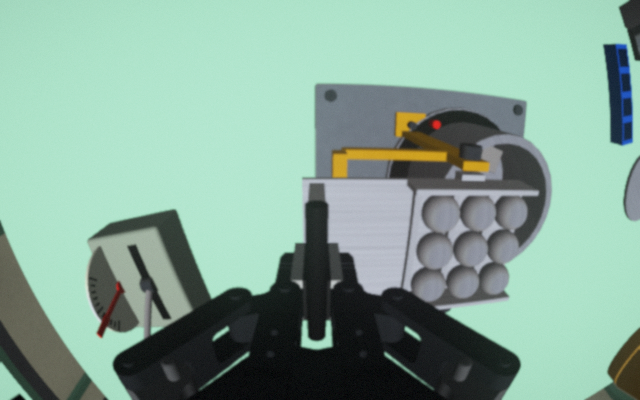

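Run:
```python
import numpy as np
for th in np.arange(0,0.78,0.03):
    y=92*np.cos(th)-44*np.sin(th); z=44*np.cos(th)+92*np.sin(th); print(round(th,2), round(92-y,1), round(-(z-44),1))
```

```text
0.0 0.0 -0.0
0.03 1.4 -2.7
0.06 2.8 -5.4
0.09 4.3 -8.1
0.12 5.9 -10.7
0.15 7.6 -13.3
0.18 9.4 -15.8
0.21 11.2 -18.2
0.24 13.1 -20.6
0.27 15.1 -22.9
0.3 17.1 -25.2
0.33 19.2 -27.4
0.36 21.4 -29.6
0.39 23.6 -31.7
0.42 25.9 -33.7
0.45 28.3 -35.6
0.48 30.7 -37.5
0.51 33.2 -39.3
0.54 35.7 -41.0
0.57 38.3 -42.7
0.6 40.9 -44.3
0.63 43.6 -45.8
0.66 46.3 -47.2
0.69 49.1 -48.5
0.72 51.8 -49.7
0.75 54.7 -50.9
0.78 57.5 -52.0
```

```bash
python3 -m pendant '[{"offset":[1.4,0,-2.7],"delta_rot":[0,0,0]},{"offset":[2.8,0,-5.4],"delta_rot":[0,0,0]},{"offset":[4.3,0,-8.1],"delta_rot":[0,0,0]},{"offset":[5.9,0,-10.7],"delta_rot":[0,0,0]},{"offset":[7.6,0,-13.3],"delta_rot":[0,0,0]},{"offset":[9.4,0,-15.8],"delta_rot":[0,0,0]},{"offset":[11.2,0,-18.2],"delta_rot":[0,0,0]},{"offset":[13.1,0,-20.6],"delta_rot":[0,0,0]},{"offset":[15.1,0,-22.9],"delta_rot":[0,0,0]},{"offset":[17.1,0,-25.2],"delta_rot":[0,0,0]},{"offset":[17.1,0,-25.2],"delta_rot":[0,0,0]}]'
cat > tilt.py <<'E'
from h import *
s=ctrl.read_state(); p=s["ee_pos"]; a=-0.1895; my=np.array([-np.sin(a),np.cos(a)])
y=92+(p[:2]-[0.5571,0.1846])@my*1000; z=44+(p[2]-0.1846)*1000
th=np.arctan2(z,y)-np.arctan2(44,92); print("tilt",th,"r",np.hypot(y,z), "off to base", 92-y, 44-z)
E
python3 tilt.py
python3 -c "
from h import *
st(); im=ctrl.snapshot('wrist'); cv2.imwrite('pics/v_w.png',im)"
```

```text
clock: 32.35
ee_pos: [0.5539, 0.1681, 0.2108]
eef_rot: [-0.637, 0.771, 0.001, 0.001]
wrist_force: [1.8, 3.5, 0.4]
opening: 0.102
tilt 0.3047257530111754 r 102.88720501895405 off to base 16.776904134720724 -26.1944642052013
t 32.35 p [0.5539 0.1681 0.2108] xdir [-0.189 -0.982 -0.003] zdir [ 0.001  0.003 -1.   ] F [1.8 3.5 0.4] op 0.102 q [-0.43  0.55  0.15  1.69 -0.1   0.91 -2.  ]
```

View pics/v_w.png

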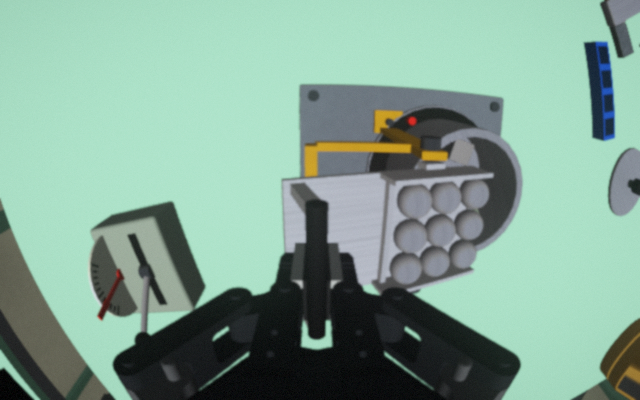

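```bash
python3 -m pendant '[{"offset":[2.1,0,-1.8],"delta_rot":[0,0,0]},{"offset":[4.3,0,-3.8],"delta_rot":[0,0,0]},{"offset":[6.5,0,-5.8],"delta_rot":[0,0,0]},{"offset":[8.8,0,-7.7],"delta_rot":[0,0,0]},{"offset":[11.2,0,-9.6],"delta_rot":[0,0,0]},{"offset":[13.6,0,-11.5],"delta_rot":[0,0,0]},{"offset":[16.1,0,-13.3],"delta_rot":[0,0,0]},{"offset":[18,0,-14.5],"delta_rot":[0,0,0]},{"offset":[18,0,-14.5],"delta_rot":[0,0,0]}]'
python3 tilt.py
python3 -c "
from h import *
st(); im=ctrl.snapshot('wrist'); cv2.imwrite('pics/w_w.png',im)"
```

```text
clock: 33.3
ee_pos: [0.5507, 0.1518, 0.2262]
eef_rot: [-0.637, 0.771, 0.001, 0.003]
wrist_force: [1.7, 5.6, 2.2]
opening: 0.098
tilt 0.5248846365053721 r 103.7329478722878 off to base 33.444569952340956 -41.62584940430364
t 33.3 p [0.5507 0.1518 0.2262] xdir [-0.188 -0.982 -0.006] zdir [ 0.002  0.006 -1.   ] F [1.7 5.6 2.2] op 0.098 q [-0.4   0.52  0.15  1.7  -0.1   0.93 -1.97]
```

View pics/w_w.png

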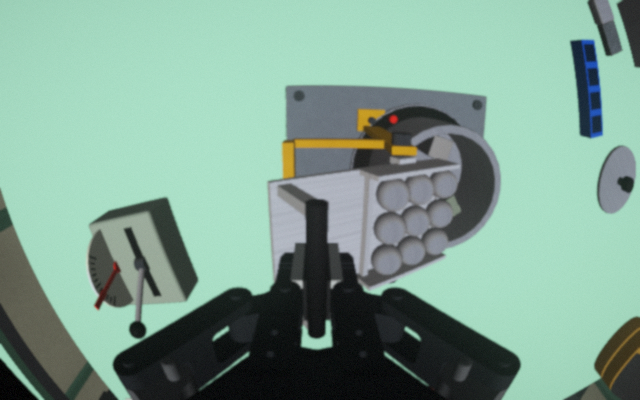

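```bash
python3 -m pendant '[{"offset":[2.5,0,-1],"delta_rot":[0,0,0]},{"offset":[5,0,-2.2],"delta_rot":[0,0,0]},{"offset":[7.5,0,-3.5],"delta_rot":[0,0,0]},{"offset":[9.5,0,-4.5],"delta_rot":[0,0,0]},{"offset":[11,0,-5.2],"delta_rot":[0,0,0]},{"offset":[12.6,0,-5.7],"delta_rot":[0,0,0]},{"offset":[12.6,0,-5.7],"delta_rot":[0,0,0]},{"offset":[12.6,0,-5.7],"delta_rot":[0,0,0]}]'
python3 tilt.py
python3 -c "
from h import *
st(); im=ctrl.snapshot('wrist'); cv2.imwrite('pics/x_w.png',im)"
```

```text
clock: 34.15
ee_pos: [0.5487, 0.1412, 0.2334]
eef_rot: [-0.638, 0.77, 0.002, 0.004]
wrist_force: [0.0, 5.6, 3.9]
opening: 0.096
tilt 0.6491298341961396 r 104.42656470613188 off to base 44.18963209725532 -48.83897962239864
t 34.15 p [0.5487 0.1412 0.2334] xdir [-0.187 -0.982 -0.009] zdir [ 0.004  0.009 -1.   ] F [0.  5.6 3.9] op 0.096 q [-0.39  0.5   0.15  1.7  -0.1   0.94 -1.95]
```

View pics/x_w.png

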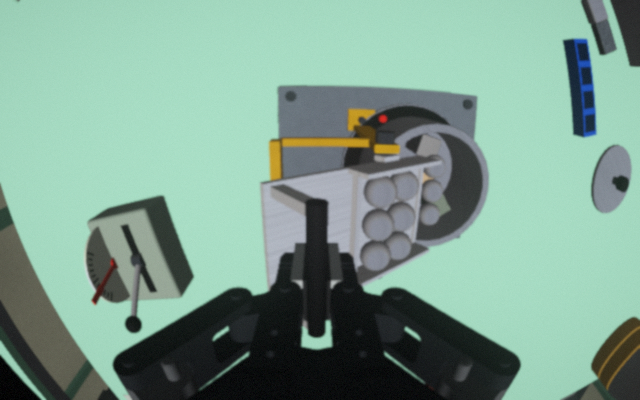

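```bash
python3 -m pendant '[{"offset":[0,0,0],"delta_rot":[0,0,0]},{"offset":[0,0,0],"delta_rot":[0,0,0]},{"offset":[0,0,0],"delta_rot":[0,0,0]},{"offset":[0,0,0],"delta_rot":[0,0,0]}]'
python3 -c "
from h import *
st(); im=ctrl.snapshot('wrist'); crop(im,340,80,500,290,3.5,'y_w'); im=ctrl.snapshot('side'); crop(im,240,170,380,290,5,'y_s')"
```

```text
clock: 34.6
ee_pos: [0.5486, 0.141, 0.2336]
eef_rot: [-0.637, 0.77, 0.002, 0.004]
wrist_force: [1.8, 3.5, -0.4]
opening: 0.102
t 34.6 p [0.5486 0.141  0.2336] xdir [-0.187 -0.982 -0.009] zdir [ 0.004  0.009 -1.   ] F [ 1.8  3.5 -0.4] op 0.102 q [-0.39  0.5   0.15  1.7  -0.1   0.94 -1.95]
```

View pics/y_w.png

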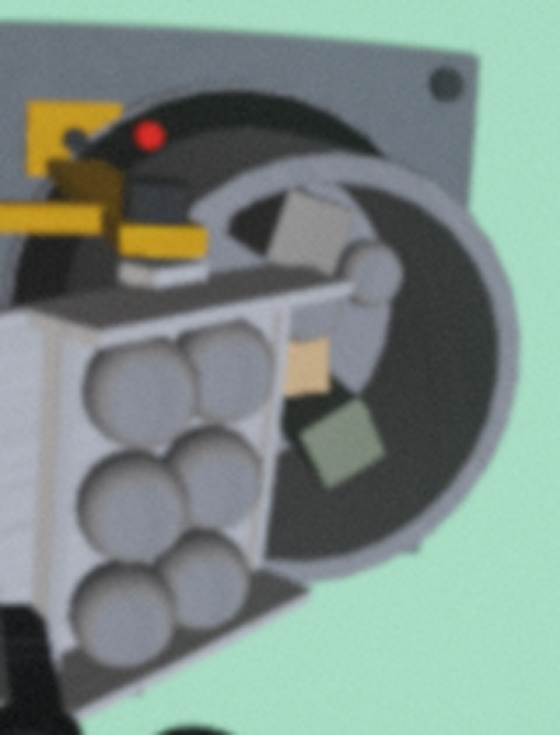

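View pics/y_s.png

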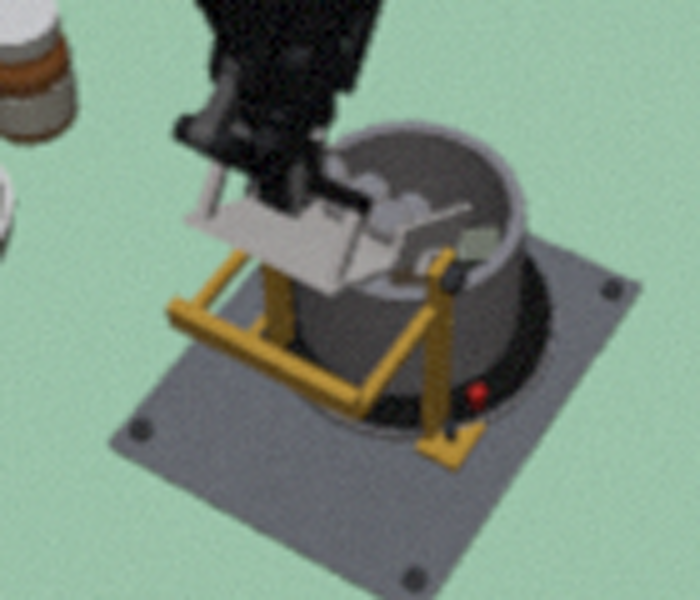

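```bash
python3 -m pendant '[{"offset":[-2,0,1],"delta_rot":[0,0,0]},{"offset":[-5,0,2.8],"delta_rot":[0,0,0]},{"offset":[-9.7,0,5.7],"delta_rot":[0,0,0]},{"offset":[-14.7,0,9.2],"delta_rot":[0,0,0]},{"offset":[-19.5,0,13],"delta_rot":[0,0,0]},{"offset":[-24,0,17.1],"delta_rot":[0,0,0]},{"offset":[-28.3,0,21.5],"delta_rot":[0,0,0]},{"offset":[-32.3,0,26.1],"delta_rot":[0,0,0]},{"offset":[-36,0,30.9],"delta_rot":[0,0,0]},{"offset":[-36,0,30.9],"delta_rot":[0,0,0]}]'
python3 tilt.py
python3 -c "
from h import *
st(); go([0.5571,0.1846,0.1846],-1.76)"
```

```text
clock: 35.7
ee_pos: [0.5552, 0.1751, 0.202]
eef_rot: [-0.637, 0.771, 0.001, 0.003]
wrist_force: [0.4, 0.0, -1.0]
opening: 0.098
tilt 0.1952614870515949 r 102.67468279680294 off to base 9.728971756855856 -17.429377330719227
t 35.7 p [0.5552 0.1751 0.202 ] xdir [-0.188 -0.982 -0.006] zdir [ 0.003  0.005 -1.   ] F [ 0.4  0.  -1. ] op 0.098 q [-0.43  0.56  0.15  1.7  -0.11  0.89 -2.  ]
offset [-9.6 -0.1 17.5] rot [-0.002  0.006  0.   ] deg 0.3 dist 20.0
```

```bash
python3 -m pendant '[{"offset":[-3,0,5],"delta_rot":[0,0,0]},{"offset":[-6,0,10.5],"delta_rot":[0,0,0]},{"offset":[-8.5,0,15],"delta_rot":[0,0,0]},{"offset":[-9.6,0,17.5],"delta_rot":[0,0,0]},{"offset":[-9.6,0,17.8],"delta_rot":[0,0,0]},{"offset":[-9.6,0,17.8],"delta_rot":[0,0,0]},{"offset":[-9.6,0,17.8],"delta_rot":[0,0,0]}]'
python3 tilt.py
python3 -c "
from h import *
st()"
```

```text
clock: 36.4
ee_pos: [0.5571, 0.1847, 0.1847]
eef_rot: [-0.637, 0.771, 0.001, 0.003]
wrist_force: [-1.2, 0.8, 5.3]
opening: 0.095
tilt 0.0007178201961572928 r 102.09276023285857 off to base -0.06973017122838598 -0.11458350887092195
t 36.4 p [0.5571 0.1847 0.1847] xdir [-0.188 -0.982 -0.006] zdir [ 0.003  0.006 -1.   ] F [-1.2  0.8  5.3] op 0.095 q [-0.45  0.59  0.14  1.7  -0.11  0.86 -2.01]
```

```bash
python3 -m pendant '[{"offset":[0,0,1],"delta_rot":[0,0,0]},{"offset":[0,0,2],"delta_rot":[0,0,0]},{"offset":[0,0,2],"delta_rot":[0,0,0]}]'
python3 -m pendant '[{"offset":[0,0,0],"delta_rot":[0,0,0]},{"offset":[0,0,0],"delta_rot":[0,0,0]},{"offset":[0,0,0],"delta_rot":[0,0,0]},{"offset":[0,0,-5],"delta_rot":[0,0,0]},{"offset":[0,0,-30],"delta_rot":[0,0,0]},{"offset":[0,0,-70],"delta_rot":[0,0,0]},{"offset":[0,0,-80],"delta_rot":[0,0,0]},{"offset":[0,0,-80],"delta_rot":[0,0,0]},{"offset":[0,0,-80],"delta_rot":[0,0,0]}]' 40
python3 - <<'E'
from h import *
import pickle
st(); i=ctrl.camera_info("wrist"); pickle.dump(i,open("z_w.pkl","wb")); im=ctrl.snapshot("wrist"); cv2.imwrite("pics/z_w.png",im);im=ctrl.snapshot("top"); cv2.imwrite("pics/z_top.png",im);crop(im,240,180,360,280,6,"z_t");im=ctrl.snapshot("side"); cv2.imwrite("pics/z_side.png",im); crop(im,240,170,380,290,5,"z_s")
E
```

```text
clock: 36.7
ee_pos: [0.5571, 0.1847, 0.1846]
eef_rot: [-0.637, 0.771, 0.001, 0.003]
wrist_force: [-4.0, 0.8, 12.6]
opening: 0.102
clock: 37.6
ee_pos: [0.5561, 0.184, 0.2636]
eef_rot: [-0.637, 0.771, 0.002, 0.002]
wrist_force: [0.7, -0.1, -0.9]
opening: 0.398
t 37.6 p [0.5561 0.184  0.2636] xdir [-0.188 -0.982 -0.006] zdir [ 0.002  0.006 -1.   ] F [ 0.7 -0.1 -0.9] op 0.398 q [-0.45  0.5   0.16  1.61 -0.09  1.04 -2.03]
```

View pics/z_w.png

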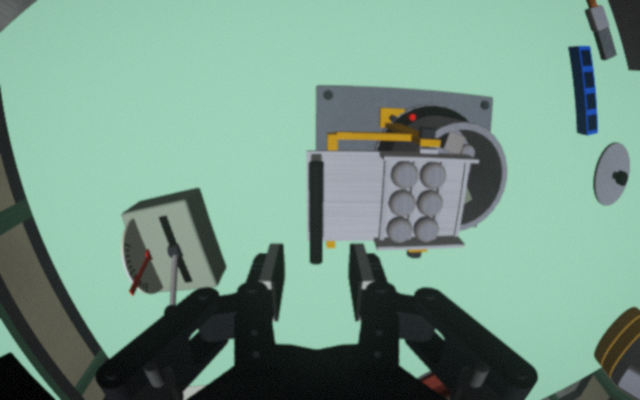

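View pics/z_t.png

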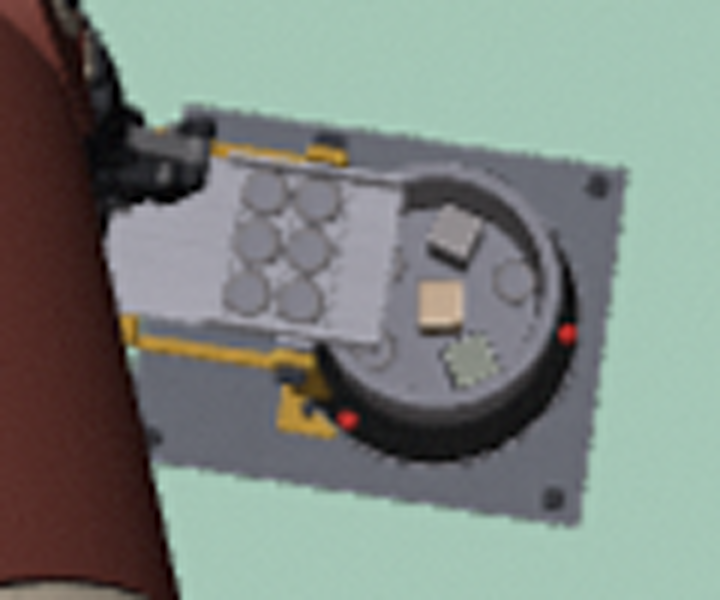

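View pics/z_s.png

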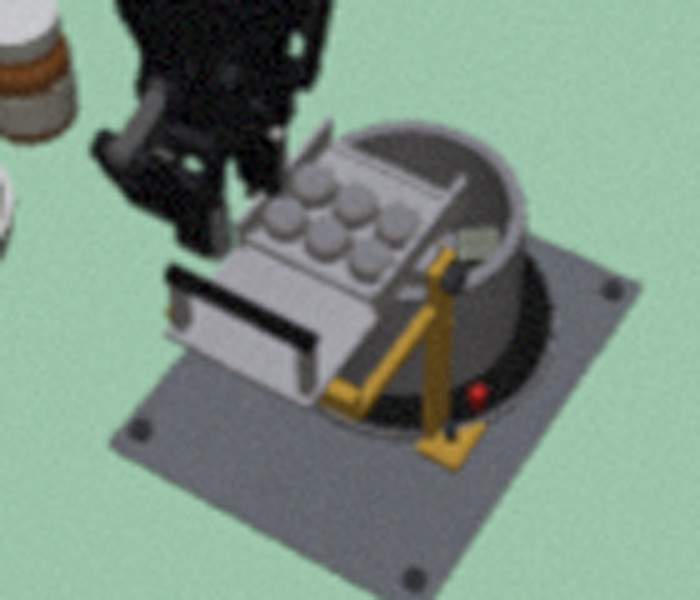

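```bash
python3 -m pendant '[{"offset":[20,0,0],"delta_rot":[0,0,0]},{"offset":[60,0,0],"delta_rot":[0,0,0]},{"offset":[105,0,0],"delta_rot":[0,0,0]},{"offset":[150,0,0],"delta_rot":[0,0,0]},{"offset":[195,0,0],"delta_rot":[0,0,0]},{"offset":[220,0,0],"delta_rot":[0,0,0]},{"offset":[220,0,0],"delta_rot":[0,0,0]},{"offset":[220,0,0],"delta_rot":[0,0,0]},{"offset":[220,0,0],"delta_rot":[0,0,0]}]' 60
python3 - <<'E'
from h import *
import pickle
st(); i=ctrl.camera_info("wrist"); pickle.dump(i,open("aa_w.pkl","wb")); im=ctrl.snapshot("wrist"); cv2.imwrite("pics/aa_w.png",im); st(); crop(im,190,90,350,250,4,"aa_c")
E
```

```text
clock: 38.65
ee_pos: [0.5147, -0.0302, 0.2612]
eef_rot: [-0.638, 0.77, 0.003, 0.002]
wrist_force: [-0.3, -0.1, 0.1]
opening: 0.602
t 38.65 p [ 0.5147 -0.0302  0.2612] xdir [-0.185 -0.983 -0.006] zdir [-0.001  0.006 -1.   ] F [-0.3 -0.1  0.1] op 0.602 q [-0.11  0.4   0.19  1.8  -0.1   0.96 -1.64]
t 38.7 p [ 0.5148 -0.0301  0.2613] xdir [-0.184 -0.983 -0.006] zdir [-0.001  0.006 -1.   ] F [0.1 0.3 0.6] op 0.6 q [-0.11  0.4   0.19  1.8  -0.1   0.96 -1.64]
```

View pics/aa_w.png

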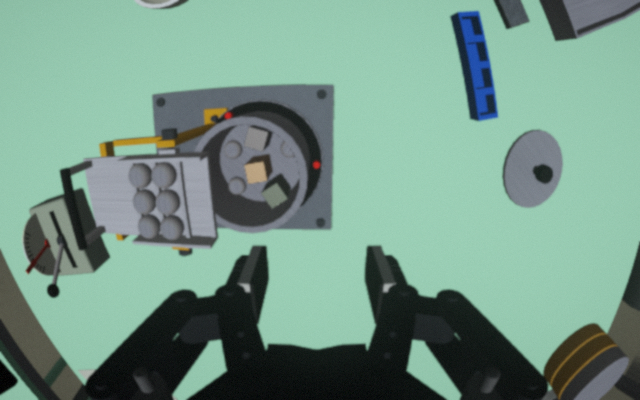

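View pics/aa_c.png

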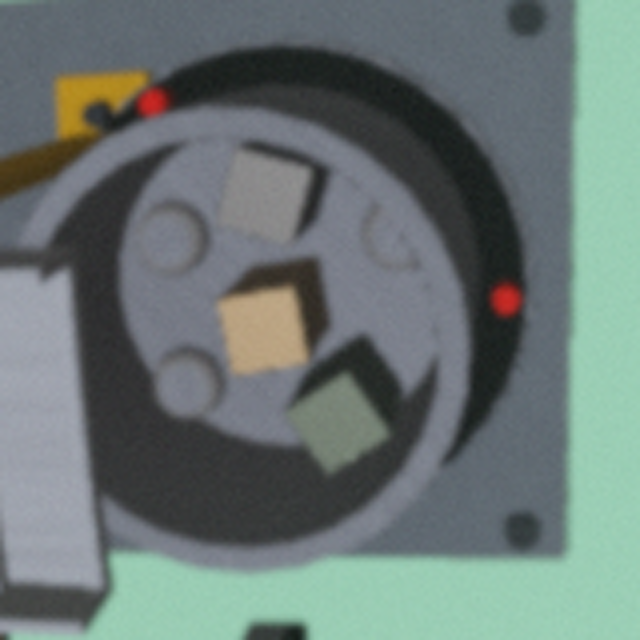

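Run:
```python
from h import *
import pickle
from scipy.optimize import least_squares
i=pickle.load(open("aa_w.pkl","rb"))
def pts(pp,x0,y0,s,z): return np.array([atz("wrist",x0+(x+.5)/s-.5,y0+(y+.5)/s-.5,z,i)[:2] for x,y in pp])
P=pts([(237,106),(130,130),(330,130),(415,195),(470,320),(458,430),(410,495),(330,555),(250,571),(170,552),(60,180)],190,90,4,0.100)
r=least_squares(lambda c:np.hypot(*(P-c[:2]).T)-c[2],[0.53,0.04,.06]); print("pot",r.x,(r.fun*1e3).round(1))
K=pts([(153,104),(507,300)],190,90,4,0.028); print("pins",K)
m=np.array([0.5282,0.0383]);a=-0.1895; Rm=np.array([[np.cos(a),np.sin(a)],[-np.sin(a),np.cos(a)]])
print("pot local",Rm@(r.x[:2]-m),"pins",(Rm@(K-m).T).T)
k=atz("wrist",543,173,0.034,i); print("lid knob",k)
go([0.44,-0.27,0.25],-0.19)
```

```text
pot [0.53276387 0.03569541 0.05864925] [ 0.1 -0.4 -0.   0.2  0.2  0.4 -1.3  0.2  0.9 -0.4  0.2]
pins [[ 0.59396272  0.06193931]
 [ 0.51538048 -0.02902123]]
pot local [ 0.00497279 -0.00169828] pins [[ 6.01325813e-02  3.56037145e-02]
 [ 9.11249241e-05 -6.85308702e-02]]
lid knob [ 0.45392543 -0.3452522   0.034     ]
offset [249.7  29.2   9.9] rot [-0.003  0.006 -1.566] deg 89.7 dist 252.0
```

```bash
python3 - <<'E'
from h import *
im=cv2.imread("pics/z_top.png"); crop(im,295,195,345,260,9,"z_t2")
E
python3 -m pendant '[{"offset":[20,2,-5],"delta_rot":[0,0,-0.1]},{"offset":[55,6,0],"delta_rot":[0,0,-0.25]},{"offset":[95,10,4],"delta_rot":[0,0,-0.4]},{"offset":[135,15,6],"delta_rot":[0,0,-0.55]},{"offset":[175,20,8],"delta_rot":[0,0,-0.7]},{"offset":[215,25,10],"delta_rot":[0,0,-0.85]},{"offset":[240,29,10],"delta_rot":[0,0,-1]},{"offset":[250,29,10],"delta_rot":[0,0,-1.15]},{"offset":[250,29,10],"delta_rot":[0,0,-1.3]},{"offset":[250,29,10],"delta_rot":[0,0,-1.45]},{"offset":[250,29,10],"delta_rot":[0,0,-1.566]},{"offset":[250,29,10],"delta_rot":[0,0,-1.566]}]'
python3 -m pendant '[{"offset":[0,0,0],"delta_rot":[0,0,0]},{"offset":[0,0,0],"delta_rot":[0,0,0]},{"offset":[0,0,0],"delta_rot":[0,0,0]}]'
python3 - <<'E'
from h import *
import pickle
st(); i=ctrl.camera_info("wrist"); pickle.dump(i,open("bb_w.pkl","wb")); im=ctrl.snapshot("wrist"); cv2.imwrite("pics/bb_w.png",im); st()
E
```

```text
clock: 39.9
ee_pos: [0.441, -0.2693, 0.2496]
eef_rot: [0.996, -0.094, -0.001, -0.003]
wrist_force: [-0.8, 0.4, -0.3]
opening: 0.603
clock: 40.2
ee_pos: [0.4413, -0.2689, 0.2496]
eef_rot: [0.996, -0.094, -0.001, -0.003]
wrist_force: [0.3, 0.1, 0.1]
opening: 0.6
t 40.2 p [ 0.4413 -0.2689  0.2496] xdir [ 0.982 -0.187 -0.002] zdir [-0.001  0.007 -1.   ] F [0.3 0.1 0.1] op 0.6 q [ 0.62  0.42 -0.16  1.8   0.07  0.94  0.24]
t 40.25 p [ 0.4412 -0.269   0.2496] xdir [ 0.982 -0.187 -0.002] zdir [-0.001  0.007 -1.   ] F [0.3 0.5 0.2] op 0.602 q [ 0.62  0.42 -0.16  1.8   0.07  0.94  0.24]
```

View pics/bb_w.png

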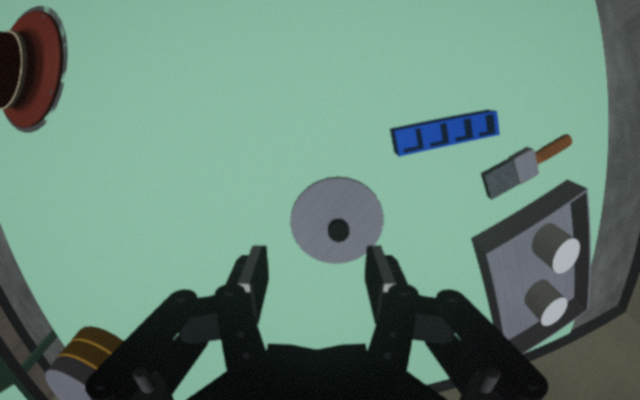

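View pics/z_t2.png

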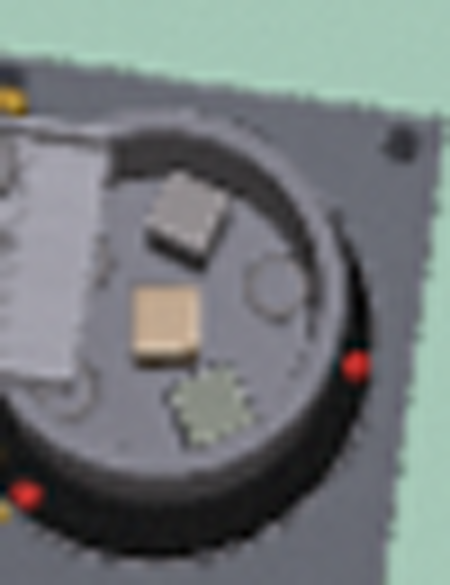

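Run:
```python
from h import *
import pickle
from scipy.optimize import least_squares
P=np.array([atz("top",295+(x+.5)/9-.5,195+(y+.5)/9-.5,0.1)[:2] for x,y in [(350,285),(335,205),(270,140),(185,112),(335,370),(270,450),(160,478),(60,445)]])
r=least_squares(lambda c:np.hypot(*(P-c[:2]).T)-c[2],[0.53,0.04,.06]); print("pot top",r.x,(r.fun*1e3).round(1))
r=least_squares(lambda c:np.hypot(*(P-c[:2]).T)-.06,[0.53,0.04]); print("pot top",r.x,(r.fun*1e3).round(1))
i=pickle.load(open("bb_w.pkl","rb")); im=cv2.imread("pics/bb_w.png")
print("knob",atz("wrist",338.5,230,0.038,i))
P=np.array([atz("wrist",u,v,0.014,i)[:2] for u,v in [(291,217),(308,187),(340,177),(370,191),(383,220),(372,247),(338,263),(305,250)]])
r=least_squares(lambda c:np.hypot(*(P-c[:2]).T)-c[2],[0.45,-.34,.06]); print("lid",r.x,(r.fun*1e3).round(1))
crop(im,280,170,395,270,6,"bb_c")
```

```text
pot top [0.53123218 0.03386535 0.05958514] [-1.1  1.3  0.1 -0.4 -0.5  0.6 -0.1 -0. ]
pot top [0.53138346 0.03428345] [-1.   1.2 -0.2 -0.9 -0.5  0.6 -0.4 -0.5]
knob [ 0.45368994 -0.34490629  0.038     ]
lid [ 0.45366585 -0.34540913  0.05879888] [ 0.1  0.6  0.6 -1.3  0.   0.4  1.  -1.4]
```

View pics/bb_c.png

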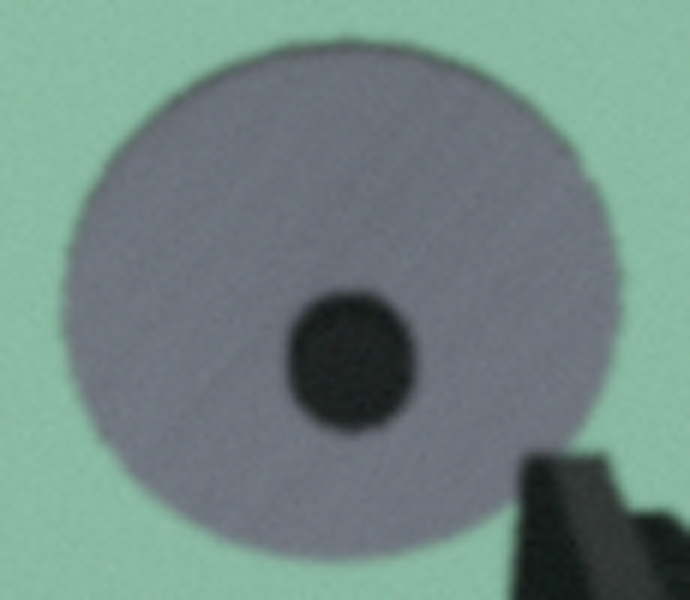

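Run:
```python
from h import *
go([0.4529,-0.3491,0.10],-0.1895)
```

```text
offset [ 26.8  77.5 149.1] rot [-0.007  0.002  0.001] deg 0.4 dist 170.0
```

```bash
python3 -m pendant '[{"offset":[5,15,30],"delta_rot":[-0.007,0.002,0]},{"offset":[14,40,75],"delta_rot":[-0.007,0.002,0]},{"offset":[22,62,118],"delta_rot":[-0.007,0.002,0]},{"offset":[27,77.5,149],"delta_rot":[-0.007,0.002,0]},{"offset":[27,77.5,149],"delta_rot":[-0.007,0.002,0]},{"offset":[27,77.5,149],"delta_rot":[-0.007,0.002,0]},{"offset":[27,77.5,149],"delta_rot":[-0.007,0.002,0]},{"offset":[27,77.5,149],"delta_rot":[-0.007,0.002,0]}]'
python3 - <<'E'
from h import *
st(); i=ctrl.camera_info("wrist"); im=ctrl.snapshot("wrist"); cv2.imwrite("pics/cc_w.png",im)
hsv=cv2.cvtColor(im[:,285:350],cv2.COLOR_BGR2GRAY); 
go([0.4529,-0.3491,0.038],-0.1895)
E
```

```text
clock: 41.05
ee_pos: [0.4545, -0.3486, 0.1022]
eef_rot: [0.996, -0.093, 0.002, 0.001]
wrist_force: [-0.8, -0.5, -0.4]
opening: 0.598
t 41.05 p [ 0.4545 -0.3486  0.1022] xdir [ 0.983 -0.186  0.004] zdir [ 0.003 -0.002 -1.   ] F [-0.8 -0.5 -0.4] op 0.598 q [ 0.69  0.68 -0.12  1.81  0.13  0.66  0.31]
offset [-1.5  0.5 64.1] rot [ 0.001 -0.003  0.003] deg 0.3 dist 64.0
```

View pics/cc_w.png

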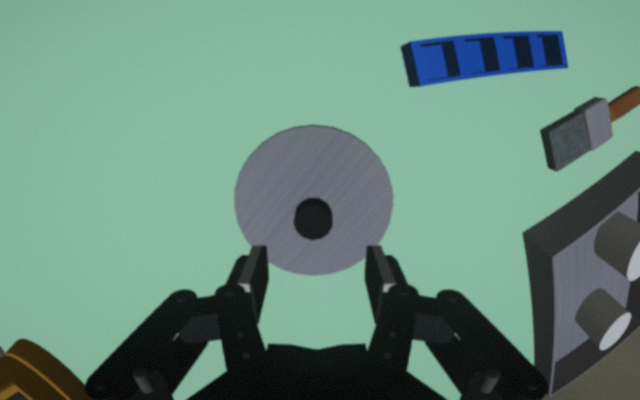

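```bash
python3 -m pendant '[{"offset":[-1,0.5,15],"delta_rot":[0,-0.003,0]},{"offset":[-1.5,0.5,35],"delta_rot":[0,-0.003,0]},{"offset":[-1.5,0.5,52],"delta_rot":[0,-0.003,0]},{"offset":[-1.5,0.5,61],"delta_rot":[0,-0.003,0]},{"offset":[-1.5,0.5,64],"delta_rot":[0,-0.003,0]},{"offset":[-1.5,0.5,64],"delta_rot":[0,-0.003,0]},{"offset":[-1.5,0.5,64],"delta_rot":[0,-0.003,0]}]'
python3 - <<'E'
from h import *
st(); im=ctrl.snapshot("wrist"); cv2.imwrite("pics/dd_w.png",im)
go([0.4529,-0.3491,0.0375],-0.1895)
E
```

```text
clock: 41.8
ee_pos: [0.4533, -0.3494, 0.0387]
eef_rot: [0.996, -0.093, 0.001, 0.001]
wrist_force: [0.2, -0.0, 1.1]
opening: 0.604
t 41.8 p [ 0.4533 -0.3494  0.0387] xdir [ 0.983 -0.186  0.002] zdir [ 0.001 -0.002 -1.   ] F [ 0.2 -0.   1.1] op 0.604 q [ 0.68  0.78 -0.1   1.84  0.14  0.53  0.3 ]
offset [-0.6 -0.2  1.3] rot [ 0.002 -0.002  0.003] deg 0.2 dist 1.0
```

View pics/dd_w.png

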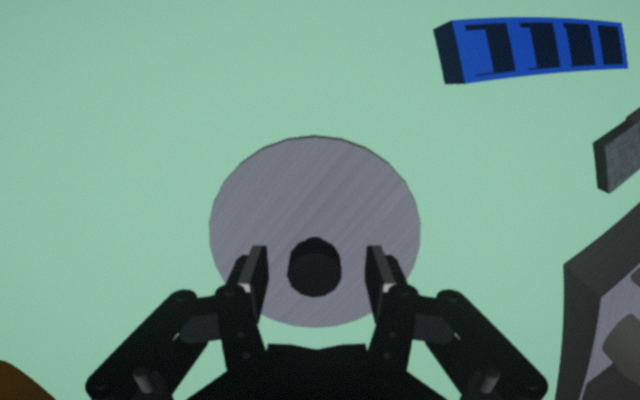

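Knob (315,267) lies between the pads. Close and lift.

```bash
python3 -m pendant '[{"offset":[-0.5,0,0.5],"delta_rot":[0,0,0]},{"offset":[-0.5,0,0.5],"delta_rot":[0,0,0]},{"offset":[-0.5,0,0.5],"delta_rot":[0,0,0]},{"offset":[-0.5,0,0.5],"delta_rot":[0,0,0]},{"offset":[-0.5,0,0.5],"delta_rot":[0,0,0]},{"offset":[-0.5,0,0.5],"delta_rot":[0,0,0]}]' 0 70
python3 -m pendant '[{"offset":[0,0,-4],"delta_rot":[0,0,0]},{"offset":[0,0,-12],"delta_rot":[0,0,0]},{"offset":[0,0,-25],"delta_rot":[0,0,0]},{"offset":[0,0,-45],"delta_rot":[0,0,0]},{"offset":[0,0,-70],"delta_rot":[0,0,0]},{"offset":[0,0,-95],"delta_rot":[0,0,0]},{"offset":[0,0,-105],"delta_rot":[0,0,0]},{"offset":[0,0,-105],"delta_rot":[0,0,0]},{"offset":[0,0,-105],"delta_rot":[0,0,0]}]'
python3 - <<'E'
from h import *
st(); im=ctrl.snapshot("wrist"); cv2.imwrite("pics/ee_w.png",im);im=ctrl.snapshot("side"); crop(im,300,60,440,190,5,"ee_s")
E
```

```text
clock: 42.45
ee_pos: [0.453, -0.3495, 0.0392]
eef_rot: [0.996, -0.093, 0.001, 0.001]
wrist_force: [-1.4, 0.4, 6.3]
opening: 0.274
clock: 43.35
ee_pos: [0.4521, -0.3488, 0.1436]
eef_rot: [0.996, -0.093, 0.0, 0.001]
wrist_force: [-1.4, 0.5, -2.9]
opening: 0.28
t 43.35 p [ 0.4521 -0.3488  0.1436] xdir [ 0.983 -0.186  0.001] zdir [ 0.001 -0.002 -1.   ] F [-1.4  0.5 -2.9] op 0.28 q [ 0.7   0.62 -0.13  1.78  0.11  0.75  0.32]
```

View pics/ee_w.png

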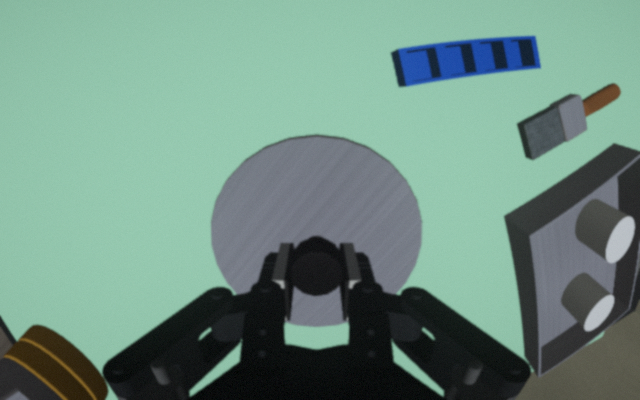

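View pics/ee_s.png

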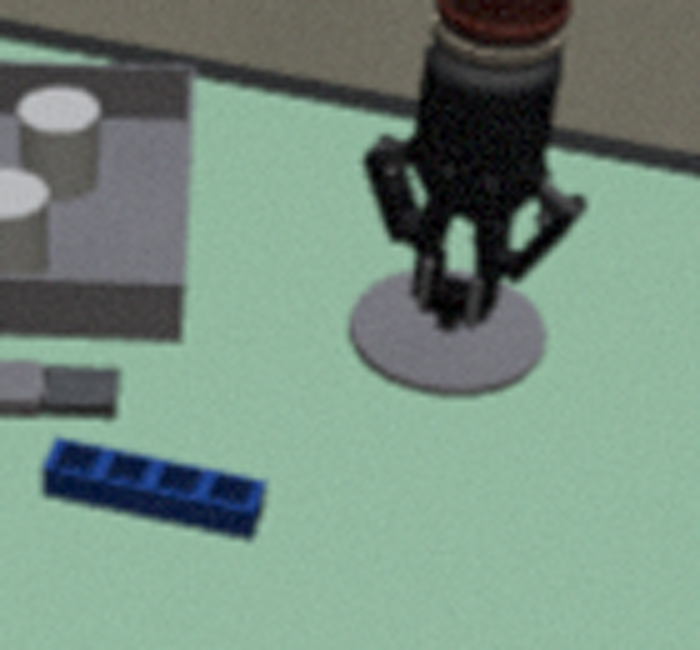

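Run:
```python
from h import *
go([0.505,-0.106,0.150],-0.1895)
```

```text
offset [   7.1 -248.3   -7.5] rot [0.001 0.001 0.002] deg 0.2 dist 248.0
```

```bash
python3 -m pendant '[{"offset":[0,-10,-3],"delta_rot":[0,0,0]},{"offset":[1,-30,-6],"delta_rot":[0,0,0]},{"offset":[2,-58,-7],"delta_rot":[0,0,0]},{"offset":[3,-90,-7],"delta_rot":[0,0,0]},{"offset":[4,-122,-7],"delta_rot":[0,0,0]},{"offset":[5,-154,-7],"delta_rot":[0,0,0]},{"offset":[6,-186,-7],"delta_rot":[0,0,0]},{"offset":[7,-214,-7],"delta_rot":[0,0,0]},{"offset":[7,-235,-7],"delta_rot":[0,0,0]},{"offset":[7,-247,-7],"delta_rot":[0,0,0]},{"offset":[7,-248,-7],"delta_rot":[0,0,0]},{"offset":[7,-248,-7],"delta_rot":[0,0,0]}]'
python3 - <<'E'
from h import *
st(); im=ctrl.snapshot("wrist"); cv2.imwrite("pics/ff_w.png",im);im=ctrl.snapshot("side"); crop(im,240,120,400,280,4.5,"ff_s")
go([0.5312,0.0312,0.148],-0.1895)
E
```

```text
clock: 44.65
ee_pos: [0.5045, -0.107, 0.1492]
eef_rot: [0.996, -0.094, -0.001, 0.001]
wrist_force: [0.1, 0.7, -3.3]
opening: 0.275
t 44.65 p [ 0.5045 -0.107   0.1492] xdir [ 0.982 -0.186 -0.001] zdir [-0.002 -0.002 -1.   ] F [ 0.1  0.7 -3.3] op 0.275 q [ 0.24  0.54 -0.11  1.92  0.1   0.68 -0.12]
offset [ 1.000e-01 -1.419e+02  1.000e+00] rot [ 0.003  0.001 -0.   ] deg 0.2 dist 142.0
```

View pics/ff_w.png

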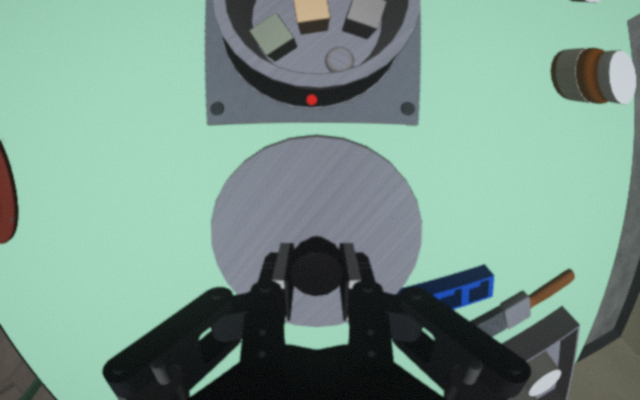

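View pics/ff_s.png

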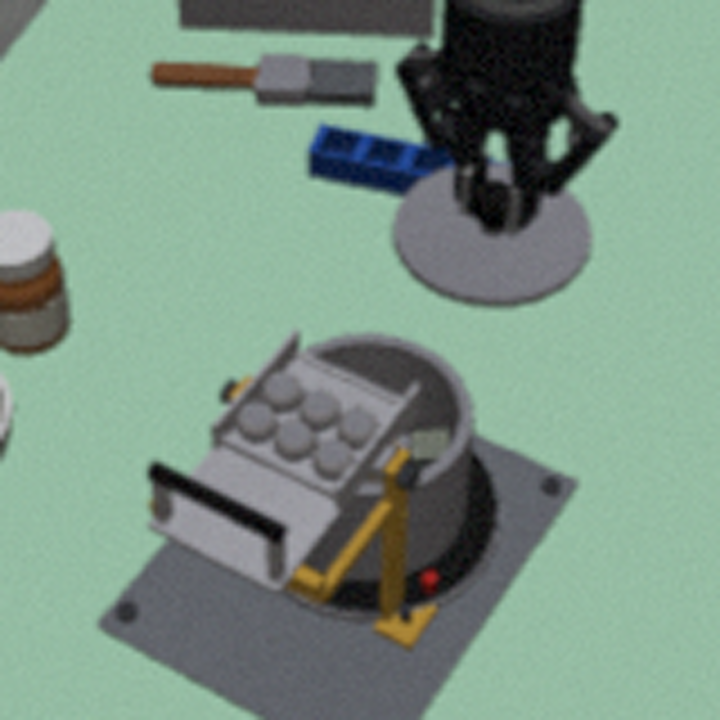

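```bash
python3 -m pendant '[{"offset":[0,-8,0],"delta_rot":[0,0,0]},{"offset":[0,-22,0],"delta_rot":[0,0,0]},{"offset":[0,-40,0.5],"delta_rot":[0,0,0]},{"offset":[0,-58,0.5],"delta_rot":[0,0,0]},{"offset":[0,-74,1],"delta_rot":[0,0,0]},{"offset":[0,-85,1],"delta_rot":[0,0,0]},{"offset":[0,-90,1],"delta_rot":[0,0,0]},{"offset":[0,-90,1],"delta_rot":[0,0,0]},{"offset":[0,-90,1],"delta_rot":[0,0,0]}]'
python3 - <<'E'
from h import *
st(); im=ctrl.snapshot("wrist"); cv2.imwrite("pics/gg_w.png",im);im=ctrl.snapshot("side"); crop(im,240,150,380,290,5,"gg_s")
go([0.5312,0.0312,0.148],-0.1895)
E
```

```text
clock: 45.65
ee_pos: [0.5212, -0.0206, 0.1481]
eef_rot: [0.995, -0.095, -0.001, 0.002]
wrist_force: [-0.2, 1.0, -4.2]
opening: 0.275
t 45.65 p [ 0.5212 -0.0206  0.1481] xdir [ 0.982 -0.19  -0.001] zdir [-0.002 -0.003 -1.   ] F [-0.2  1.  -4.2] op 0.275 q [ 0.06  0.55 -0.1   1.91  0.09  0.69 -0.28]
offset [ -0.1 -53.1  -0.1] rot [ 0.003  0.001 -0.002] deg 0.2 dist 53.0
```

View pics/gg_w.png

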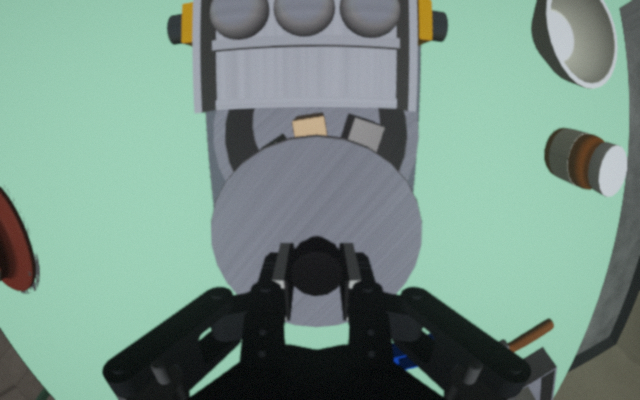

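View pics/gg_s.png

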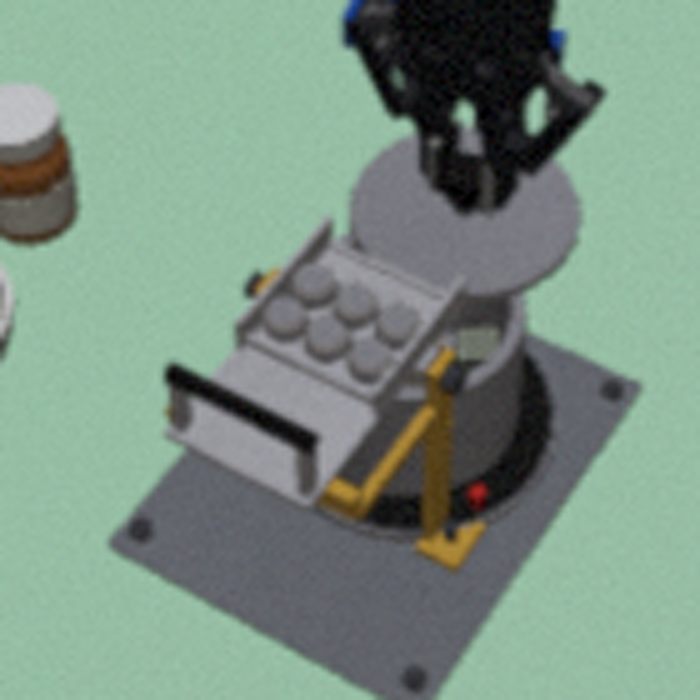

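```bash
python3 -m pendant '[{"offset":[0,-6,0],"delta_rot":[0.002,0,0]},{"offset":[0,-14,0],"delta_rot":[0.002,0,0]},{"offset":[0,-22,0],"delta_rot":[0.002,0,0]},{"offset":[0,-26,0],"delta_rot":[0.002,0,0]},{"offset":[0,-26,0],"delta_rot":[0.002,0,0]},{"offset":[0,-26,0],"delta_rot":[0.002,0,0]}]'
python3 - <<'E'
from h import *
st(); im=ctrl.snapshot("wrist"); cv2.imwrite("pics/hh_w.png",im);im=ctrl.snapshot("side"); crop(im,240,150,380,290,5,"hh_s")
go([0.5312,0.0312,0.148],-0.1895)
E
```

```text
clock: 46.35
ee_pos: [0.5261, 0.0046, 0.1479]
eef_rot: [0.995, -0.095, -0.001, 0.001]
wrist_force: [0.1, 0.1, -3.3]
opening: 0.272
t 46.35 p [0.5261 0.0046 0.1479] xdir [ 0.982 -0.19  -0.001] zdir [-0.002 -0.001 -1.   ] F [ 0.1  0.1 -3.3] op 0.272 q [ 0.02  0.56 -0.1   1.9   0.08  0.69 -0.33]
offset [ -0.1 -27.6  -0.1] rot [ 0.002  0.001 -0.003] deg 0.2 dist 28.0
```

View pics/hh_w.png

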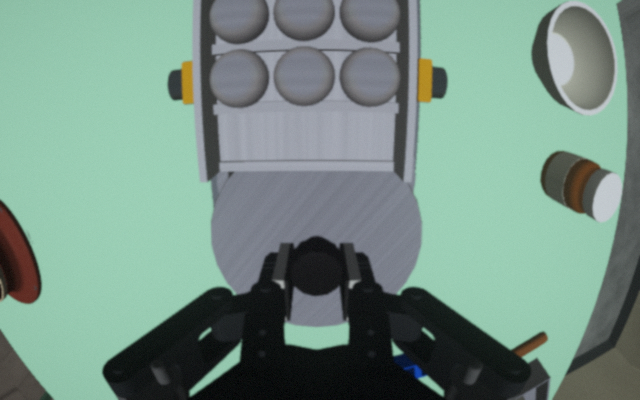

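View pics/hh_s.png

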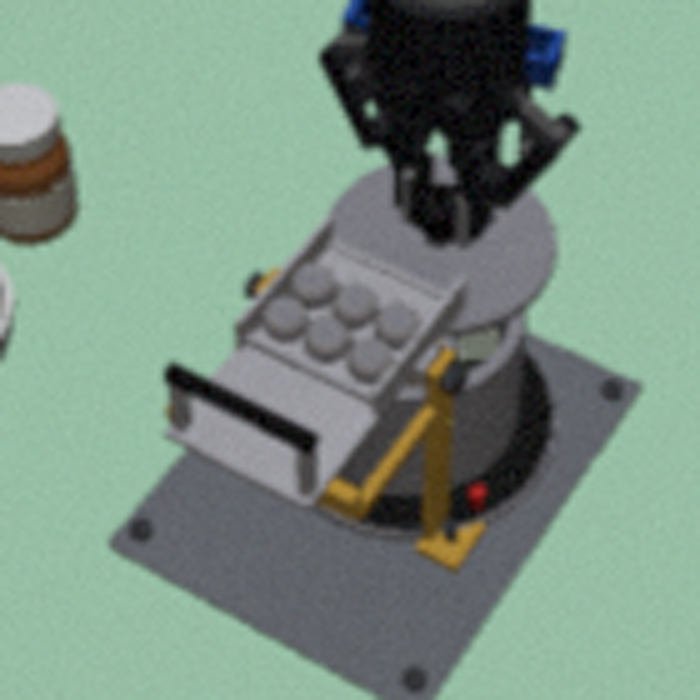

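```bash
python3 -m pendant '[{"offset":[0,-6,0],"delta_rot":[0.002,0,0]},{"offset":[0,-14,0],"delta_rot":[0.002,0,0]},{"offset":[0,-22,0],"delta_rot":[0.002,0,0]},{"offset":[0,-27,0],"delta_rot":[0.002,0,0]},{"offset":[0,-27.5,0],"delta_rot":[0.002,0,0]},{"offset":[0,-27.5,0],"delta_rot":[0.002,0,0]},{"offset":[0,-27.5,0],"delta_rot":[0.002,0,0]}]'
python3 - <<'E'
from h import *
st(); im=ctrl.snapshot("wrist"); cv2.imwrite("pics/ii_w.png",im);im=ctrl.snapshot("side"); crop(im,240,150,380,290,5,"ii_s")
go([0.5312,0.0312,0.133],-0.1895)
E
```

```text
clock: 47.15
ee_pos: [0.5312, 0.0307, 0.1478]
eef_rot: [0.995, -0.096, -0.001, 0.0]
wrist_force: [-0.0, -0.1, -2.8]
opening: 0.278
t 47.15 p [0.5312 0.0307 0.1478] xdir [ 0.981 -0.192 -0.001] zdir [-0.001 -0.    -1.   ] F [-0.  -0.1 -2.8] op 0.278 q [-0.03  0.57 -0.1   1.88  0.08  0.7  -0.37]
offset [-0.1 -0.6 14.9] rot [ 0.     0.001 -0.004] deg 0.2 dist 15.0
```

View pics/ii_w.png

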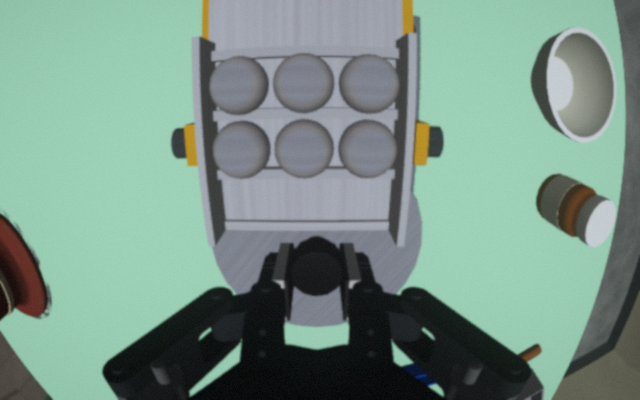

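View pics/ii_s.png

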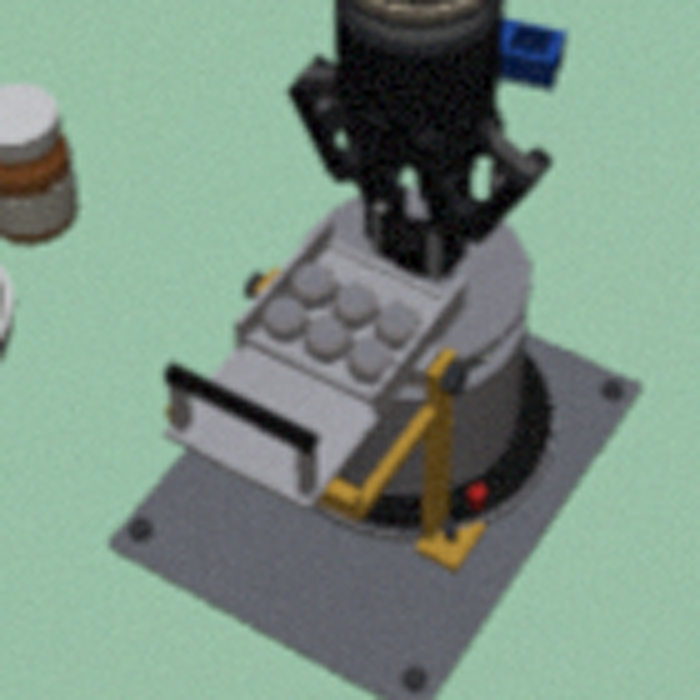

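```bash
python3 -m pendant '[{"offset":[0,-0.5,3],"delta_rot":[0,0,0]},{"offset":[0,-0.5,6],"delta_rot":[0,0,0]},{"offset":[0,-0.5,9],"delta_rot":[0,0,0]},{"offset":[0,-0.5,11],"delta_rot":[0,0,0]},{"offset":[0,-0.5,13],"delta_rot":[0,0,0]},{"offset":[0,-0.5,13],"delta_rot":[0,0,0]},{"offset":[0,-0.5,13],"delta_rot":[0,0,0]}]'
python3 - <<'E'
from h import *
st(); im=ctrl.snapshot("side"); crop(im,240,150,380,290,5,"jj_s")
E
```

```text
clock: 47.95
ee_pos: [0.5313, 0.0311, 0.1349]
eef_rot: [0.995, -0.096, -0.001, 0.0]
wrist_force: [-0.8, -0.1, -2.6]
opening: 0.278
t 47.95 p [0.5313 0.0311 0.1349] xdir [ 0.981 -0.192 -0.001] zdir [-0.001 -0.    -1.   ] F [-0.8 -0.1 -2.6] op 0.278 q [-0.04  0.58 -0.09  1.89  0.08  0.67 -0.38]
```

View pics/jj_s.png

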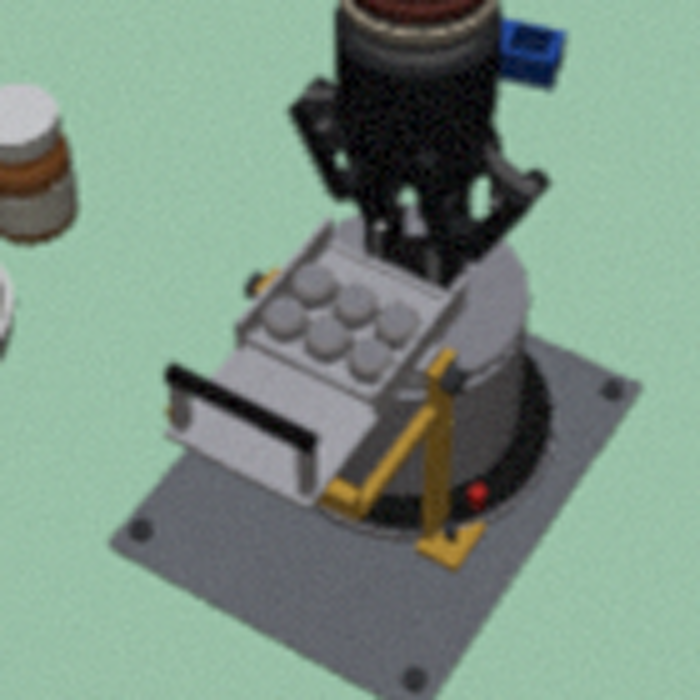

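```bash
python3 -m pendant '[{"offset":[0,0,1],"delta_rot":[0,0,0]},{"offset":[0,0,2],"delta_rot":[0,0,0]},{"offset":[0,0,2.5],"delta_rot":[0,0,0]},{"offset":[0,0,2.5],"delta_rot":[0,0,0]}]'
```

```text
clock: 48.4
ee_pos: [0.5315, 0.0312, 0.1332]
eef_rot: [0.995, -0.096, -0.0, 0.0]
wrist_force: [-2.3, 0.0, 4.4]
opening: 0.276
```

```bash
python3 -m pendant '[{"offset":[0,0,0],"delta_rot":[0,0,0]},{"offset":[0,0,0],"delta_rot":[0,0,0]},{"offset":[0,0,0],"delta_rot":[0,0,0]},{"offset":[0,0,-5],"delta_rot":[0,0,0]},{"offset":[0,0,-25],"delta_rot":[0,0,0]},{"offset":[0,3,-60],"delta_rot":[0,0,0]},{"offset":[0,30,-100],"delta_rot":[0,0,0]},{"offset":[0,60,-130],"delta_rot":[0,0,0]},{"offset":[0,60,-130],"delta_rot":[0,0,0]},{"offset":[0,60,-130],"delta_rot":[0,0,0]},{"offset":[0,60,-130],"delta_rot":[0,0,0]}]' 55
python3 - <<'E'
from h import *
import pickle
st(); i=ctrl.camera_info("wrist"); pickle.dump(i,open("kk_w.pkl","wb")); im=ctrl.snapshot("wrist"); cv2.imwrite("pics/kk_w.png",im);im=ctrl.snapshot("side"); crop(im,240,150,380,290,5,"kk_s"); im=ctrl.snapshot("top"); crop(im,230,170,360,280,5,"kk_t")
E
```

```text
clock: 49.5
ee_pos: [0.5195, -0.0265, 0.2623]
eef_rot: [0.995, -0.096, -0.001, -0.0]
wrist_force: [-0.9, 0.3, 0.3]
opening: 0.552
t 49.5 p [ 0.5195 -0.0265  0.2623] xdir [ 0.982 -0.19  -0.003] zdir [-0.002  0.001 -1.   ] F [-0.9  0.3  0.3] op 0.552 q [ 0.09  0.4  -0.11  1.78  0.05  0.97 -0.24]
```

View pics/kk_w.png

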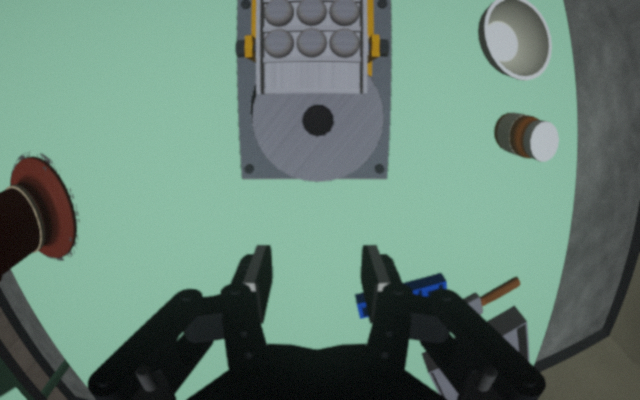

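View pics/kk_s.png

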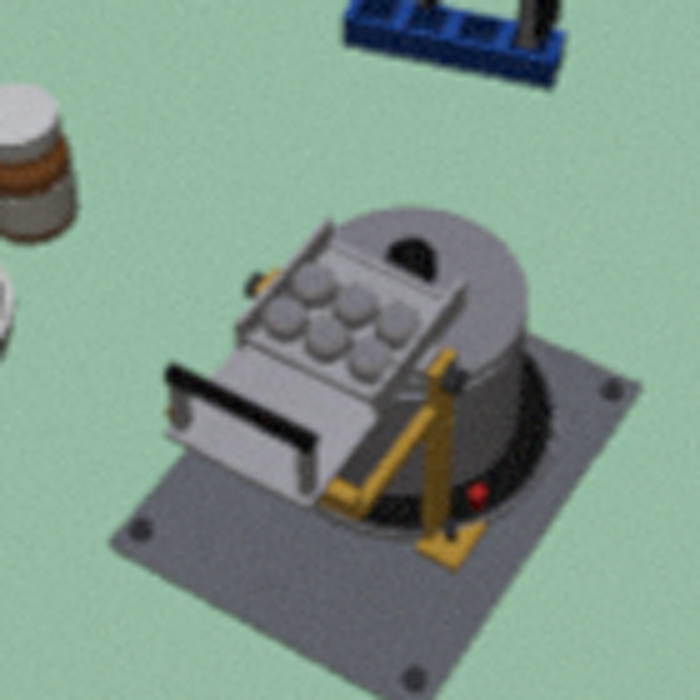

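View pics/kk_t.png

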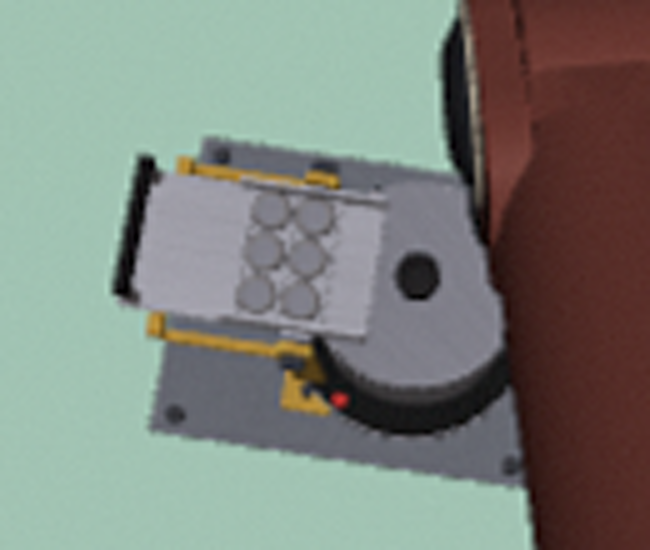

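Run:
```python
from h import *
import pickle
i=pickle.load(open("kk_w.pkl","rb"))
def tr(obs):
    A=np.zeros((3,3));b=np.zeros(3)
    for n,u,v,inf in obs:
        o,d=ray(n,u,v,inf); M=np.eye(3)-np.outer(d,d); A+=M;b+=M@o
    return np.linalg.solve(A,b)
w=("wrist",318,120,i); s=("side",240+412.5/5-.5,150+256/5-.5,None); t=("top",230+418.5/5-.5,170+277.5/5-.5,None)
print("knob",tr([w,s,t]),tr([w,s]),tr([s,t]), atz("wrist",318,120,0.132,i))
im=cv2.imread("pics/kk_w.png"); crop(im,230,60,400,190,4,"kk_c")
# disc circle at z=0.108
from scipy.optimize import least_squares
P=np.array([atz("wrist",u,v,0.108,i)[:2] for u,v in [(254,105),(257,140),(272,164),(297,178),(318,181),(345,177),(370,157),(382,130)]])
r=least_squares(lambda c:np.hypot(*(P-c[:2]).T)-c[2],[0.53,0.03,.06]); print("disc",r.x,(r.fun*1e3).round(1))
```

```text
knob [0.53195964 0.0336969  0.13203836] [0.53210818 0.03404535 0.1325768 ] [0.53160654 0.03342726 0.13213076] [0.53264525 0.03422397 0.132     ]
disc [0.53277567 0.0336852  0.05913229] [-0.  -0.1  0.6 -0.4 -0.8  0.7  0.2 -0.2]
```

View pics/kk_c.png

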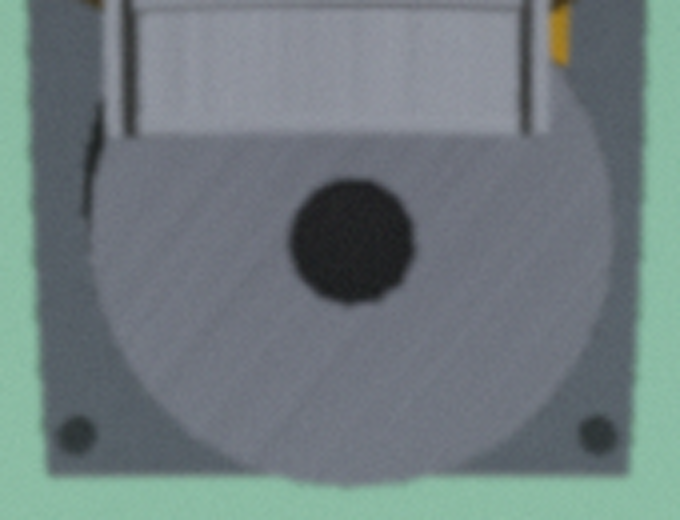

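Run:
```python
from h import *
go([0.46,0.25,0.29],-0.19)
go([0.46,0.25,0.29],np.pi/2)
```

```text
offset [-111.  -260.1  -27.6] rot [-0.     0.003 -0.001] deg 0.2 dist 284.0
offset [-111.  -260.1  -27.6] rot [0.002 0.003 1.38 ] deg 79.1 dist 284.0
```

```bash
python3 -m pendant '[{"offset":[-10,-25,-10],"delta_rot":[0,0,0]},{"offset":[-28,-65,-27],"delta_rot":[0,0,0]},{"offset":[-46,-108,-27],"delta_rot":[0,0,0]},{"offset":[-64,-150,-27],"delta_rot":[0,0,0]},{"offset":[-82,-192,-27],"delta_rot":[0,0,0]},{"offset":[-100,-234,-27],"delta_rot":[0,0,0]},{"offset":[-111,-260,-27],"delta_rot":[0,0,0]},{"offset":[-111,-260,-27],"delta_rot":[0,0,0]},{"offset":[-111,-260,-27],"delta_rot":[0,0,0]},{"offset":[-111,-260,-27],"delta_rot":[0,0,0]},{"offset":[-111,-260,-27],"delta_rot":[0,0,0]}]'
python3 - <<'E'
from h import *
import pickle
st(); i=ctrl.camera_info("wrist"); pickle.dump(i,open("l1.pkl","wb")); im=ctrl.snapshot("wrist"); cv2.imwrite("pics/l1.png",im);st()
E
```

```text
clock: 50.75
ee_pos: [0.4605, 0.2483, 0.2891]
eef_rot: [0.995, -0.097, -0.002, 0.0]
wrist_force: [-0.3, 0.3, 0.8]
opening: 0.547
t 50.75 p [0.4605 0.2483 0.2891] xdir [ 0.981 -0.192 -0.003] zdir [-0.003 -0.    -1.   ] F [-0.3  0.3  0.8] op 0.547 q [-0.4   0.39 -0.19  1.72  0.08  1.04 -0.81]
t 50.8 p [0.4605 0.2484 0.2892] xdir [ 0.981 -0.192 -0.003] zdir [-0.003 -0.    -1.   ] F [ 1.   0.3 -0.1] op 0.55 q [-0.4   0.39 -0.19  1.72  0.08  1.04 -0.81]
```

View pics/l1.png

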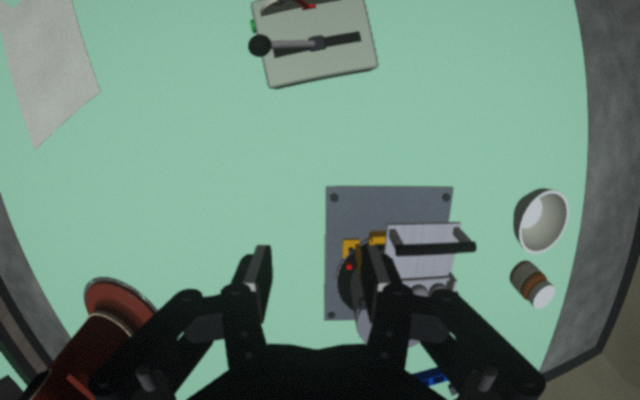

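```bash
python3 - <<'E'
from h import *
go([0.45,0.40,0.29],-0.19)
E
python3 -m pendant '[{"offset":[-2,-25,0],"delta_rot":[0,0,0]},{"offset":[-10,-65,0],"delta_rot":[0,0,0]},{"offset":[-25,-108,0],"delta_rot":[0,0,0]},{"offset":[-38,-140,0],"delta_rot":[0,0,0]},{"offset":[-39,-147,0],"delta_rot":[0,0,0]},{"offset":[-39,-147,0],"delta_rot":[0,0,0]},{"offset":[-39,-147,0],"delta_rot":[0,0,0]},{"offset":[-39,-147,0],"delta_rot":[0,0,0]}]'
python3 - <<'E'
from h import *
import pickle
st(); i=ctrl.camera_info("wrist"); pickle.dump(i,open("l2.pkl","wb")); im=ctrl.snapshot("wrist"); cv2.imwrite("pics/l2.png",im);st(); crop(im,210,100,350,250,4,"l2c")
E
```

```text
offset [ -39.4 -146.8   -0.7] rot [ 0.001  0.003 -0.003] deg 0.3 dist 152.0
clock: 51.6
ee_pos: [0.4519, 0.3976, 0.2894]
eef_rot: [0.995, -0.098, -0.001, 0.001]
wrist_force: [-0.1, -1.2, 0.4]
opening: 0.55
t 51.6 p [0.4519 0.3976 0.2894] xdir [ 0.981 -0.196 -0.002] zdir [-0.002 -0.002 -1.   ] F [-0.1 -1.2  0.4] op 0.55 q [-0.64  0.51 -0.2   1.51  0.11  1.14 -1.05]
t 51.65 p [0.4516 0.398  0.2894] xdir [ 0.981 -0.196 -0.002] zdir [-0.002 -0.001 -1.   ] F [-0.1  0.1 -0.3] op 0.55 q [-0.64  0.51 -0.2   1.51  0.11  1.14 -1.05]
```

View pics/l2.png

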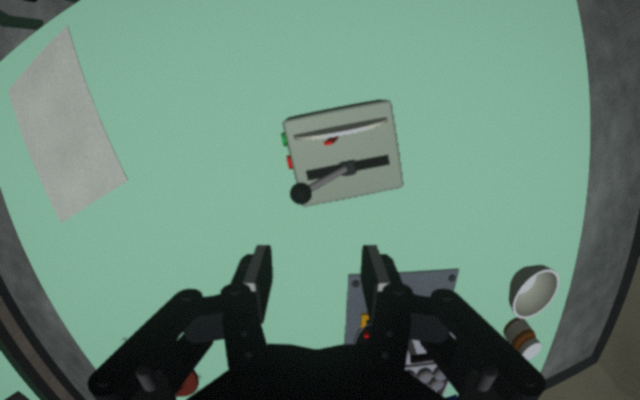

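```bash
python3 -m pendant '[{"offset":[5,25,0],"delta_rot":[0,0,0]},{"offset":[14,72,0],"delta_rot":[0,0,0]},{"offset":[18,90,0],"delta_rot":[0,0,0]},{"offset":[18,90,0],"delta_rot":[0,0,0]},{"offset":[18,90,0],"delta_rot":[0,0,0]},{"offset":[18,90,0],"delta_rot":[0,0,0]}]'
python3 - <<'E'
from h import *
import pickle
st(); i=ctrl.camera_info("wrist"); pickle.dump(i,open("l3.pkl","wb")); im=ctrl.snapshot("wrist"); cv2.imwrite("pics/l3.png",im);st(); crop(im,210,0,350,140,5,"l3c")
im=cv2.imread("pics/l2.png"); crop(im,270,90,410,220,5,"l2c")
E
```

```text
clock: 52.25
ee_pos: [0.4514, 0.3077, 0.2898]
eef_rot: [0.995, -0.097, -0.001, -0.0]
wrist_force: [-0.1, 1.2, 0.1]
opening: 0.55
t 52.25 p [0.4514 0.3077 0.2898] xdir [ 0.981 -0.194 -0.002] zdir [-0.002  0.    -1.   ] F [-0.1  1.2  0.1] op 0.55 q [-0.5   0.42 -0.2   1.66  0.09  1.07 -0.92]
t 52.3 p [0.4513 0.3078 0.2896] xdir [ 0.981 -0.193 -0.002] zdir [-0.002  0.    -1.   ] F [-0.1 -0.4  0.7] op 0.551 q [-0.5   0.42 -0.2   1.66  0.09  1.07 -0.92]
```

View pics/l2c.png

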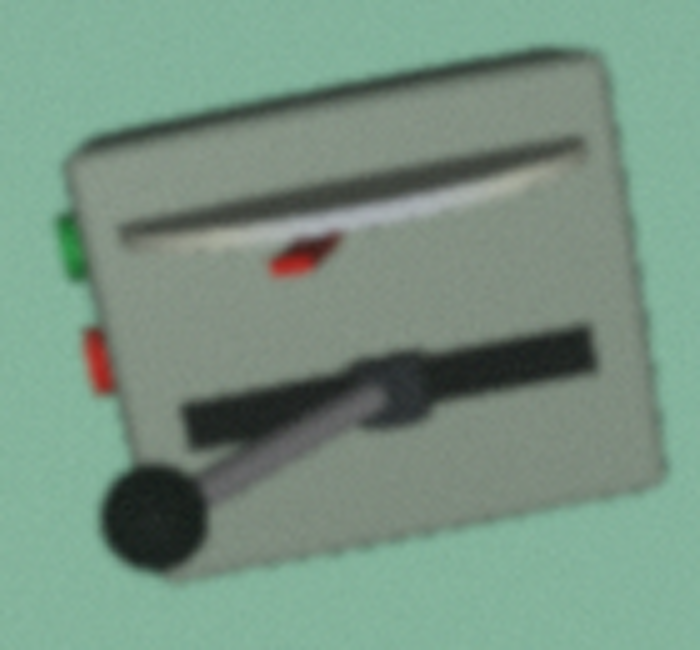

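View pics/l3.png

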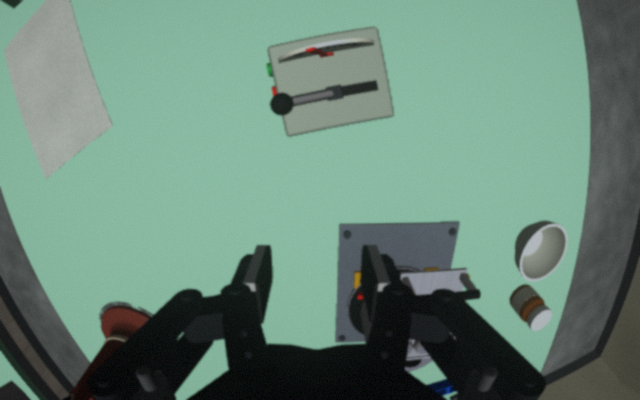

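Run:
```python
from h import *
im=cv2.imread("pics/l3.png"); crop(im,260,15,400,145,5,"l3c"); im=cv2.imread("pics/l1.png"); crop(im,240,0,390,100,5,"l1c")
```

```text
(no output)
```

View pics/l3c.png

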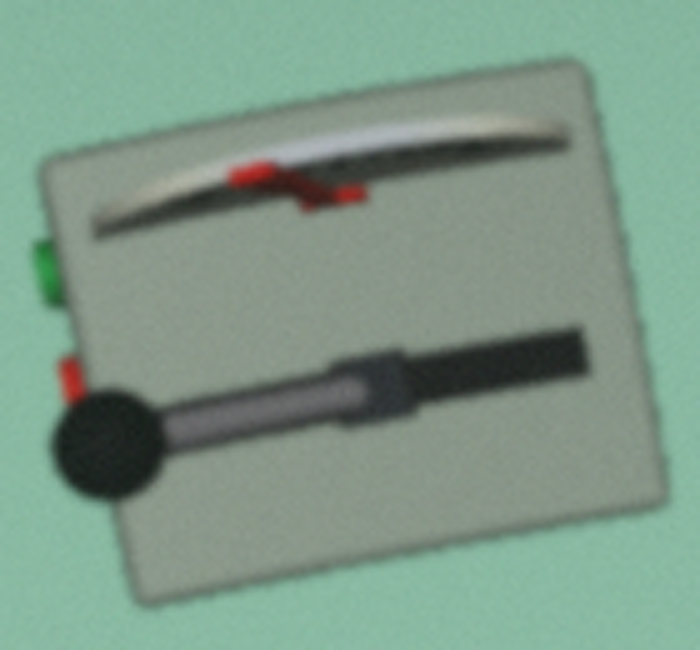

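View pics/l1c.png

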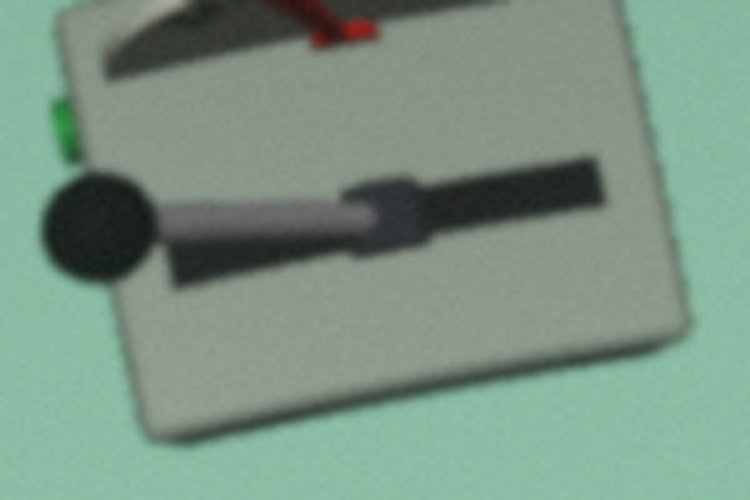

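```bash
cat > lev.py <<'E'
from h import *
import pickle
from scipy.optimize import least_squares
I={k:pickle.load(open(k+".pkl","rb")) for k in ["l1","l2","l3"]}
I["top"]=ctrl.camera_info("top"); I["side"]=ctrl.camera_info("side")
O={"l1":(240,0,5),"l2":(270,90,5),"l3":(260,15,5),"top":(160,215,8),"side":(230,315,7)}
def uv(k,x,y):
    x0,y0,s=O[k]; return np.array([x0+(x+.5)/s-.5,y0+(y+.5)/s-.5])
knob={"l1":(98,228),"l2":(154,518),"l3":(110,445),"top":(216,407),"side":(537,240)}
tip={"l2":(290,265),"l3":(252,175),"top":(92,304)}
corn={"l2":[(75,155),(605,55),(665,485),(165,580)],"l3":[(42,160),(585,60),(667,505),(140,605)]}
def model(p):
    hx,hy,hz,a,phi,bx,by,k0=p
    xl=np.array([np.cos(a),np.sin(a),0]); yl=np.array([-np.sin(a),np.cos(a),0]); z=np.array([0,0,1.]); H=np.array([hx,hy,hz])
    d=lambda t:np.sin(t-.75)*xl+np.cos(t-.75)*z
    B=np.array([bx,by,.055])
    return H+.085*d(k0), H+.044*yl+.072*d(phi),[B-.065*xl+.055*yl,B+.065*xl+.055*yl,B+.065*xl-.055*yl,B-.065*xl-.055*yl]
def P(k,X): return proj("wrist" if k[0]=="l" else k,X,I[k])
def res(p):
    K,T,C=model(p); r=[]
    for k,v in knob.items(): r.append((P(k,K)-uv(k,*v)))
    for k,v in tip.items(): r.append((P(k,T)-uv(k,*v)))
    for k,v in corn.items():
        for c,q in zip(C,v): r.append(P(k,c)-uv(k,*q))
    r.append([(p[2]-.057)*300,(p[7]-0)*20])
    return np.concatenate(r)
if __name__=="__main__":
    r=least_squares(res,[.49,.387,.056,0,.7,.47,.38,0]); print(r.x.round(4)); print(res(r.x).reshape(-1,2).round(1).tolist()); K,T,C=model(r.x); print(K,T)
    np.save("lev.npy",r.x)
E
python3 lev.py
```

```text
[0.4905 0.3876 0.0562 0.0029 0.462  0.4883 0.403  0.0172]
[[0.2, 0.1], [-0.0, -0.6], [-0.2, -0.0], [-0.3, 0.4], [-0.4, 0.1], [0.5, 0.9], [-0.1, 0.1], [-1.0, 0.5], [-2.9, -0.6], [1.3, -1.3], [1.7, 1.3], [-0.8, 1.9], [-1.5, -1.2], [1.7, -1.6], [2.2, 0.9], [-1.3, 1.2], [-0.2, 0.3]]
[0.43359549 0.38741785 0.1193631 ] [0.4698723  0.43152477 0.12521511]
```

```bash
cat >> lev.py <<'E'
    p=r.x; a=p[3]; yl=np.array([-np.sin(a),np.cos(a),0]); H=p[:3]
    for k in ["l1","l2","l3","top","side"]:
        x0,y0,s=O[k]; f=lambda X:((P(k,X)-[x0,y0]+.5)*s-.5).round(0)
        out=[f(H),f(H+.044*yl)]
        for ph in (.4,.5,.6):
            q=p.copy(); q[4]=ph; out.append(f(model(q)[1]))
        print(k,"hinge,base,tip.4,.5,.6:",[o.tolist() for o in out])
E
python3 lev.py
```

```text
[0.4905 0.3876 0.0562 0.0029 0.462  0.4883 0.403  0.0172]
[[0.2, 0.1], [-0.0, -0.6], [-0.2, -0.0], [-0.3, 0.4], [-0.4, 0.1], [0.5, 0.9], [-0.1, 0.1], [-1.0, 0.5], [-2.9, -0.6], [1.3, -1.3], [1.7, 1.3], [-0.8, 1.9], [-1.5, -1.2], [1.7, -1.6], [2.2, 0.9], [-1.3, 1.2], [-0.2, 0.3]]
[0.43359549 0.38741785 0.1193631 ] [0.4698723  0.43152477 0.12521511]
l1 hinge,base,tip.4,.5,.6: [[397.0, 217.0], [358.0, 39.0], [220.0, -29.0], [255.0, -40.0], [293.0, -50.0]]
l2 hinge,base,tip.4,.5,.6: [[402.0, 386.0], [369.0, 205.0], [270.0, 273.0], [306.0, 268.0], [344.0, 262.0]]
l3 hinge,base,tip.4,.5,.6: [[385.0, 387.0], [347.0, 201.0], [229.0, 181.0], [266.0, 172.0], [304.0, 164.0]]
top hinge,base,tip.4,.5,.6: [[278.0, 265.0], [159.0, 270.0], [85.0, 321.0], [84.0, 300.0], [83.0, 280.0]]
side hinge,base,tip.4,.5,.6: [[359.0, 255.0], [295.0, 400.0], [359.0, 346.0], [335.0, 333.0], [310.0, 322.0]]
```

Run:
```python
from lev import *
def tr(obs):
    A=np.zeros((3,3));b=np.zeros(3)
    for k,v in obs.items():
        o,d=ray("wrist" if k[0]=="l" else k,*uv(k,*v),I[k]); M=np.eye(3)-np.outer(d,d); A+=M;b+=M@o
    X=np.linalg.solve(A,b); return X.round(4),[ (P(k,X)-uv(k,*v)).round(1).tolist() for k,v in obs.items()]
print("knob",tr(knob)); print("tip",tr(tip)); print("tip w",tr({k:tip[k] for k in("l2","l3")}))
print("hub",tr({"l1":(390,215),"l2":(395,390),"l3":(375,385)}))
print("base",tr({"l1":(345,33),"l3":(337,198)}))
for k,v in corn.items():
    W=np.array([atz("wrist",*uv(k,*q),.055,I[k])[:2] for q in v]); print(k,W.round(4).tolist(), "yaw edges",[np.arctan2(*(W[j]-W[i])[::-1]).round(3) for i,j in((0,1),(3,2))],[ (np.arctan2(*(W[i]-W[j])[::-1])-np.pi/2).round(3) for i,j in((0,3),(1,2))], "sz",np.linalg.norm(W[1]-W[0]),np.linalg.norm(W[3]-W[0]), W.mean(0))
# slot ends
for k,v in {"l2":[(187,428),(594,346)],"l3":[(0,0),(585,350)]}.items():
    W=np.array([atz("wrist",*uv(k,*q),.056,I[k])[:2] for q in v]); print(k,"slot",W.round(4).tolist(),np.arctan2(*(W[1]-W[0])[::-1]))
```

```text
knob (array([0.4337, 0.3871, 0.1196]), [[0.3, 0.3], [0.1, -0.3], [-0.1, 0.3], [-0.2, 0.4], [-0.4, -0.2]])
tip (array([0.4705, 0.4317, 0.1198]), [[0.9, -0.2], [0.6, 0.6], [-0.3, 0.5]])
tip w (array([0.4698, 0.432 , 0.1223]), [[0.2, -0.0], [-0.2, 0.0]])
hub (array([0.4885, 0.3881, 0.0595]), [[-0.4, -0.1], [-0.0, -0.2], [0.5, 0.3]])
base (array([0.4877, 0.432 , 0.0621]), [[0.1, -0.0], [-0.1, 0.0]])
l2 [[0.4262, 0.4564], [0.5513, 0.4569], [0.5515, 0.3503], [0.425, 0.3501]] yaw edges [np.float64(0.004), np.float64(0.001)] [np.float64(-0.012), np.float64(0.001)] sz 0.125139323690592 0.10624992569299697 [0.48848208 0.403424  ]
l3 [[0.4246, 0.456], [0.5507, 0.4566], [0.5509, 0.3497], [0.4253, 0.3488]] yaw edges [np.float64(0.005), np.float64(0.006)] [np.float64(0.006), np.float64(0.002)] sz 0.1261770669493797 0.10714500901617778 [0.48786406 0.40276177]
l2 slot [[0.4383, 0.3874], [0.5379, 0.3888]] 0.013978599408012294
l3 slot [[0.4226, 0.4966], [0.5374, 0.3886]] -0.7549147133082637
```

Run:
```python
from h import *
go([0.4337,0.3872,0.20],-np.pi/2+0.003)
```

```text
offset [-32.4 -74.5  89.7] rot [0.002 0.002 1.373] deg 78.7 dist 121.0
```

```bash
python3 -m pendant '[{"offset":[-5,-12,0],"delta_rot":[0,0,0.1]},{"offset":[-15,-35,0],"delta_rot":[0,0,0.24]},{"offset":[-25,-58,5],"delta_rot":[0,0,0.38]},{"offset":[-32,-74,20],"delta_rot":[0,0,0.52]},{"offset":[-32,-74,40],"delta_rot":[0,0,0.66]},{"offset":[-32,-74,60],"delta_rot":[0,0,0.8]},{"offset":[-32,-74.5,80],"delta_rot":[0,0,0.94]},{"offset":[-32,-74.5,90],"delta_rot":[0,0,1.08]},{"offset":[-32,-74.5,90],"delta_rot":[0,0,1.22]},{"offset":[-32,-74.5,90],"delta_rot":[0,0,1.373]},{"offset":[-32,-74.5,90],"delta_rot":[0,0,1.373]},{"offset":[-32,-74.5,90],"delta_rot":[0,0,1.373]}]' 50
python3 - <<'E'
from h import *
import pickle
st(); i=ctrl.camera_info("wrist"); pickle.dump(i,open("m1.pkl","wb")); im=ctrl.snapshot("wrist"); cv2.imwrite("pics/m1.png",im)
go([0.4337,0.3872,0.121],-np.pi/2+0.003)
E
```

```text
clock: 53.5
ee_pos: [0.4335, 0.3883, 0.1995]
eef_rot: [0.71, -0.704, -0.001, 0.001]
wrist_force: [0.2, 0.9, 0.4]
opening: 0.499
t 53.5 p [0.4335 0.3883 0.1995] xdir [ 0.008 -1.    -0.   ] zdir [-0.003  0.    -1.   ] F [0.2 0.9 0.4] op 0.499 q [-0.86  0.57  0.15  1.69 -0.11  0.89 -2.23]
offset [ 0.8 -0.2 78.6] rot [0.003 0.    0.004] deg 0.3 dist 79.0
```

View pics/m1.png

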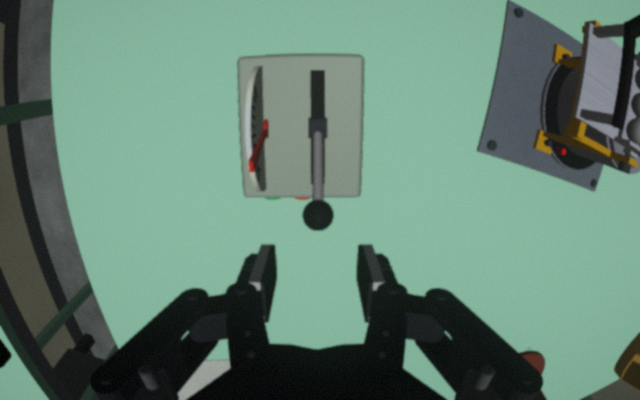

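```bash
python3 -m pendant '[{"offset":[0.5,0,20],"delta_rot":[0,0,0]},{"offset":[0.8,0,42],"delta_rot":[0,0,0]},{"offset":[0.8,0,62],"delta_rot":[0,0,0]},{"offset":[0.8,0,74],"delta_rot":[0,0,0]},{"offset":[0.8,0,78],"delta_rot":[0,0,0]},{"offset":[0.8,0,78],"delta_rot":[0,0,0]},{"offset":[0.8,0,78],"delta_rot":[0,0,0]}]'
python3 - <<'E'
from h import *
import pickle
st(); im=ctrl.snapshot("wrist"); cv2.imwrite("pics/m2.png",im)
go([0.4337,0.3872,0.121],-np.pi/2+0.003)
E
```

```text
clock: 54.25
ee_pos: [0.4341, 0.3877, 0.1224]
eef_rot: [0.71, -0.704, -0.001, -0.0]
wrist_force: [0.1, 0.3, 0.4]
opening: 0.501
t 54.25 p [0.4341 0.3877 0.1224] xdir [ 0.007 -1.    -0.002] zdir [-0.001  0.002 -1.   ] F [0.1 0.3 0.4] op 0.501 q [-0.85  0.66  0.13  1.77 -0.13  0.72 -2.21]
offset [0.5 0.4 1.6] rot [0.001 0.002 0.004] deg 0.3 dist 2.0
```

View pics/m2.png

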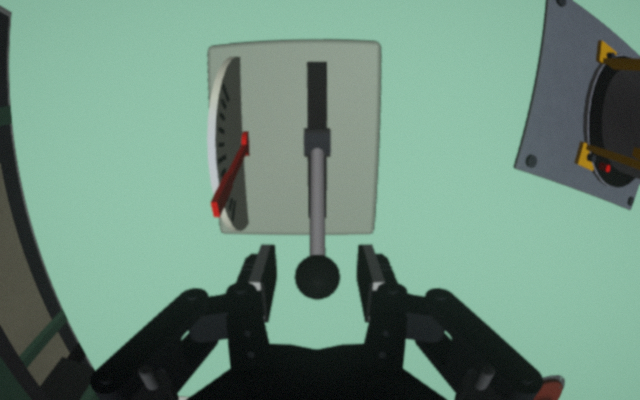

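Knob is between the pads (317,277). Grip it and swing it along its arc.

```bash
python3 -m pendant '[{"offset":[0.3,0.3,1.5],"delta_rot":[0,0,0]},{"offset":[0.3,0.3,1.5],"delta_rot":[0,0,0]},{"offset":[0.3,0.3,1.5],"delta_rot":[0,0,0]},{"offset":[0.3,0.3,1.5],"delta_rot":[0,0,0]},{"offset":[0.3,0.3,1.5],"delta_rot":[0,0,0]},{"offset":[0.3,0.3,1.5],"delta_rot":[0,0,0]}]' 0 40
python3 -c "
from h import *
st()"
```

```text
clock: 54.9
ee_pos: [0.4334, 0.3874, 0.1213]
eef_rot: [0.71, -0.704, -0.001, -0.0]
wrist_force: [-2.0, -1.3, 4.5]
opening: 0.226
t 54.9 p [0.4334 0.3874 0.1213] xdir [ 0.008 -1.    -0.002] zdir [-0.002  0.002 -1.   ] F [-2.  -1.3  4.5] op 0.226 q [-0.85  0.66  0.13  1.77 -0.13  0.71 -2.21]
```

```bash
python3 -m pendant '[{"offset":[0,-2.9,-2.3],"delta_rot":[0,0,0]},{"offset":[0,-5.6,-4.4],"delta_rot":[0,0,0]},{"offset":[0,-8.4,-6.3],"delta_rot":[0,0,0]},{"offset":[0,-11.3,-8.1],"delta_rot":[0,0,0]},{"offset":[0,-14.2,-9.8],"delta_rot":[0,0,0]},{"offset":[0,-17.3,-11.4],"delta_rot":[0,0,0]},{"offset":[0,-20.3,-12.8],"delta_rot":[0,0,0]},{"offset":[0,-23.5,-14.1],"delta_rot":[0,0,0]},{"offset":[0,-26.7,-15.3],"delta_rot":[0,0,0]},{"offset":[0,-29.9,-16.4],"delta_rot":[0,0,0]},{"offset":[0,-29.9,-16.4],"delta_rot":[0,0,0]},{"offset":[0,-29.9,-16.4],"delta_rot":[0,0,0]}]'
python3 - <<'E'
from h import *
import pickle
st(); i=ctrl.camera_info("wrist"); pickle.dump(i,open("m3.pkl","wb")); im=ctrl.snapshot("wrist"); cv2.imwrite("pics/m3.png",im)
im=ctrl.snapshot("top"); crop(im,160,215,225,285,8,"m3t")
im=ctrl.snapshot("side"); crop(im,230,315,330,400,7,"m3s")
E
```

```text
clock: 56.1
ee_pos: [0.4646, 0.3876, 0.1379]
eef_rot: [0.709, -0.705, -0.001, -0.001]
wrist_force: [-0.1, 1.7, -4.6]
opening: 0.228
t 56.1 p [0.4646 0.3876 0.1379] xdir [ 0.007 -1.    -0.003] zdir [ 0.001  0.003 -1.   ] F [-0.1  1.7 -4.6] op 0.228 q [-0.81  0.67  0.13  1.69 -0.12  0.79 -2.19]
```

View pics/m3.png

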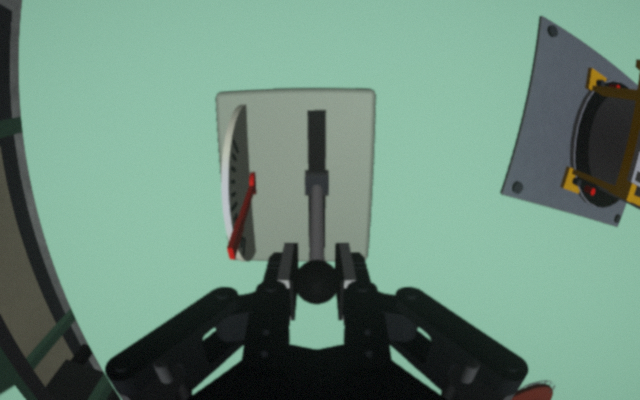

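View pics/m3s.png

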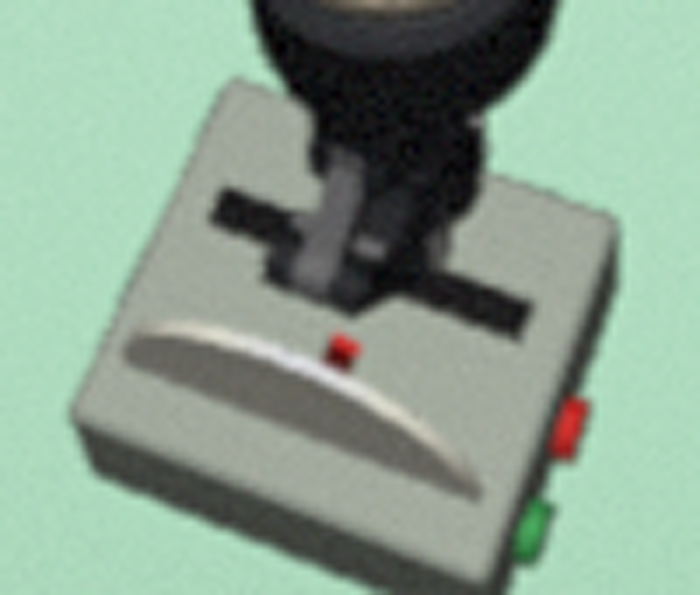

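Run:
```python
from h import *
im=cv2.imread("pics/m3.png"); crop(im,205,80,345,310,3.4,"m3c"); im=cv2.imread("pics/m1.png"); crop(im,230,45,375,240,3.4,"m1c")
```

```text
(no output)
```

View pics/m3c.png

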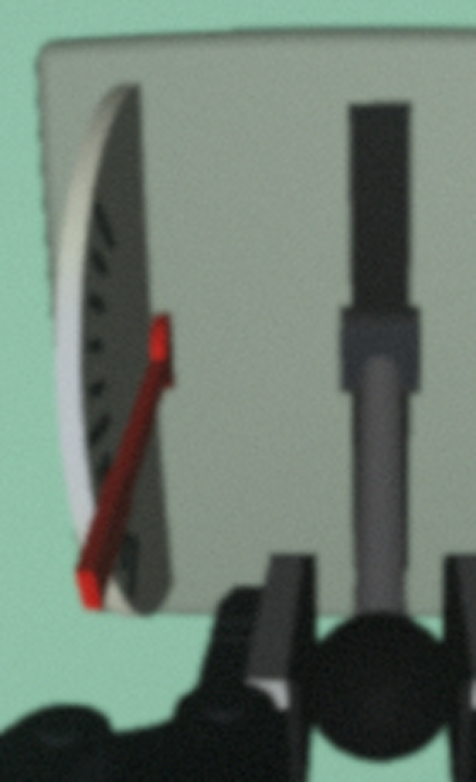

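View pics/m1c.png

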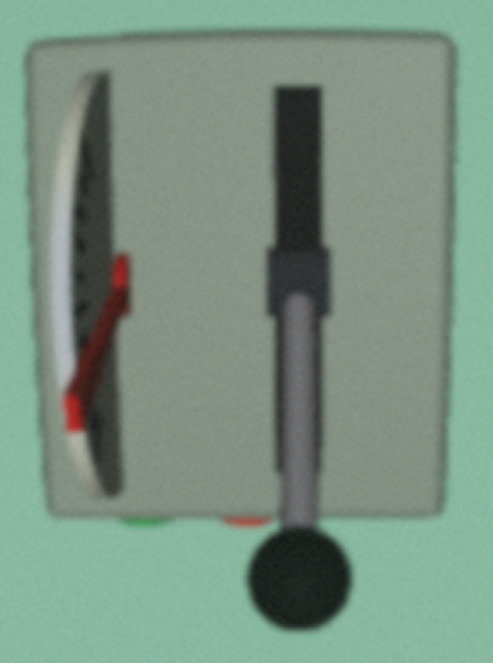

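Run:
```python
import lev
from lev import *
for k in("m1","m3"): I[k]=pickle.load(open(k+".pkl","rb"))
O.update({"m1":(230,45,3.4),"m3":(205,80,3.4)})
def P(k,X): return proj("wrist" if k[0] in"lm" else k,X,I[k])
W=lambda k,v,z:atz("wrist",*uv(k,*v),z,I[k]).round(4)
print("slot ends m1",W("m1",(298,86),.055),W("m1",(299,470),.055)); print("slot m3 top end",W("m3",(380,103),.055))
print("slot l2",W("l2",(187,428),.055),W("l2",(594,346),.055), "l3 right",W("l3",(585,350),.055))
print("box m1 edges x",W("m1",(240,35),.055),W("m1",(240,515),.055))
print("hub m1,m3,",W("m1",(299,282),.06),W("m3",(381,350),.06))
def tr(obs):
    A=np.zeros((3,3));b=np.zeros(3)
    for k,v in obs.items():
        o,d=ray("wrist" if k[0] in"lm" else k,*uv(k,*v),I[k]); M=np.eye(3)-np.outer(d,d); A+=M;b+=M@o
    X=np.linalg.solve(A,b); return X.round(4),[ (P(k,X)-uv(k,*v)).round(1).tolist() for k,v in obs.items()]
print("tip",tr({"l2":(290,265),"l3":(252,175),"m1":(73,412),"m3":(90,588)}))
print("knob0",tr({"l1":(98,228),"l2":(154,518),"l3":(110,445),"m1":(300,578)}))
print("base",tr({"l1":(345,33),"l3":(337,198),"m1":(121,283),"m3":(162,348)}))
print("hub",tr({"l1":(390,215),"l2":(395,390),"l3":(375,385),"m1":(299,282),"m3":(381,350)}))
```

```text
slot ends m1 [0.5377 0.3883 0.055 ] [0.4377 0.3871 0.055 ]
slot m3 top end [0.5376 0.3882 0.055 ]
slot l2 [0.4383 0.3871 0.055 ] [0.5381 0.3885 0.055 ] l3 right [0.5376 0.3886 0.055 ]
box m1 edges x [0.5508 0.4028 0.055 ] [0.4249 0.4029 0.055 ]
hub m1,m3, [0.4882 0.3876 0.06  ] [0.489  0.3877 0.06  ]
tip (array([0.4698, 0.4321, 0.124 ]), [[0.2, 0.2], [-0.3, -0.3], [0.1, 0.1], [0.0, -0.3]])
knob0 (array([0.4338, 0.3872, 0.1208]), [[0.2, 0.0], [0.1, -0.1], [-0.2, 0.2], [-0.2, 0.1]])
base (array([0.4879, 0.4329, 0.0568]), [[0.3, 0.4], [-0.2, -0.2], [-0.1, -0.2], [-0.3, 0.5]])
hub (array([0.4885, 0.3879, 0.0592]), [[-0.5, 0.1], [-0.1, -0.1], [0.4, 0.5], [-0.3, -0.5], [-0.3, 0.3]])
```

```bash
python3 -m pendant '[{"offset":[0,-1,-0.2],"delta_rot":[0,0,0]},{"offset":[0,-1.8,-0.4],"delta_rot":[0,0,0]},{"offset":[0,-1.8,-0.4],"delta_rot":[0,0,0]},{"offset":[0,-1.8,-0.4],"delta_rot":[0,0,0]}]'
python3 -c "
from h import *
st()"
```

```text
clock: 56.65
ee_pos: [0.4657, 0.3877, 0.1382]
eef_rot: [0.71, -0.705, -0.001, -0.001]
wrist_force: [-3.0, 0.9, -3.2]
opening: 0.224
t 56.65 p [0.4657 0.3877 0.1382] xdir [ 0.007 -1.    -0.002] zdir [-0.     0.002 -1.   ] F [-3.   0.9 -3.2] op 0.224 q [-0.81  0.67  0.13  1.69 -0.12  0.79 -2.18]
```

```bash
python3 -m pendant '[{"offset":[0,-1.5,0],"delta_rot":[0,0,0]},{"offset":[0,-1.5,0],"delta_rot":[0,0,0]},{"offset":[0,-1.5,0],"delta_rot":[0,0,0]}]'
python3 -c "
from h import *
st()"
```

```text
clock: 56.95
ee_pos: [0.4675, 0.3877, 0.1385]
eef_rot: [0.709, -0.705, -0.001, -0.001]
wrist_force: [-2.2, 0.1, -0.8]
opening: 0.227
t 56.95 p [0.4675 0.3877 0.1385] xdir [ 0.007 -1.    -0.003] zdir [ 0.     0.003 -1.   ] F [-2.2  0.1 -0.8] op 0.227 q [-0.81  0.67  0.13  1.68 -0.12  0.79 -2.18]
```

```bash
python3 -m pendant '[{"offset":[0,0,0],"delta_rot":[0,0,0]},{"offset":[0,0,0],"delta_rot":[0,0,0]},{"offset":[0,0,0],"delta_rot":[0,0,0]},{"offset":[0,0,-10],"delta_rot":[0,0,0]},{"offset":[0,0,-30],"delta_rot":[0,0,0]},{"offset":[0,0,-55],"delta_rot":[0,0,0]},{"offset":[0,0,-60],"delta_rot":[0,0,0]},{"offset":[0,0,-60],"delta_rot":[0,0,0]},{"offset":[0,0,-60],"delta_rot":[0,0,0]}]' 34
python3 - <<'E'
from h import *
import pickle
st(); i=ctrl.camera_info("wrist"); pickle.dump(i,open("n1.pkl","wb")); im=ctrl.snapshot("wrist"); cv2.imwrite("pics/n1.png",im); crop(im,205,80,375,310,3.4,"n1c")
im=ctrl.snapshot("top"); crop(im,160,215,225,285,8,"n1t")
im=ctrl.snapshot("side"); crop(im,230,315,330,400,7,"n1s")
E
```

```text
clock: 57.85
ee_pos: [0.4671, 0.3872, 0.1979]
eef_rot: [0.71, -0.705, -0.001, -0.0]
wrist_force: [0.6, 0.0, -0.4]
opening: 0.342
t 57.85 p [0.4671 0.3872 0.1979] xdir [ 0.007 -1.    -0.002] zdir [-0.001  0.002 -1.   ] F [ 0.6  0.  -0.4] op 0.342 q [-0.82  0.6   0.15  1.63 -0.11  0.92 -2.19]
```

```bash
cat > kn.py <<'E'
from h import *
import pickle
def knob(im,guess,r=22):
    u,v=map(int,guess); u0,v0=u-r,v-r
    g=cv2.cvtColor(im,cv2.COLOR_BGR2GRAY)[v0:v+r,u0:u+r]; m=(g<48).astype(np.uint8)
    m=cv2.morphologyEx(m,cv2.MORPH_OPEN,cv2.getStructuringElement(2,(11,11)))
    n,l,s,c=cv2.connectedComponentsWithStats(m)
    out=[]
    for k in range(1,n): out.append(((c[k]+[u0,v0]).round(2).tolist(),int(s[k,4]),s[k,2:4].tolist()))
    return out
E
python3 - <<'E'
from kn import *
for f,g in [("l2",(300,193)),("l3",(281,104)),("l1",(259,45)),("m1",(318,215))]:
    print(f,knob(cv2.imread(f"pics/{f}.png"),g))
i=pickle.load(open("n1.pkl","rb")); im=cv2.imread("pics/n1.png")
g=proj("wrist",[.467,.3875,.138],i); print("pred",g); print(knob(im,g,26))
E
```

```text
l2 [([315.93, 173.74], 76, [12, 7]), ([300.66, 193.04], 281, [18, 19])]
l3 [([281.47, 103.45], 320, [20, 20])]
l1 [([259.61, 45.21], 323, [21, 20])]
m1 [([317.5, 214.61], 614, [28, 28])]
pred [315.88432493 226.36570539]
[([315.61, 230.38], 732, [30, 31])]
```

```bash
cat >> kn.py <<'E'
from scipy.optimize import least_squares
H=np.array([.4878,.3877,.0552]); A=.008
XL=np.array([np.cos(A),np.sin(A),0]); YL=np.array([-np.sin(A),np.cos(A),0])
def lean(obs,L=.085,off=0.,h=H):
    pt=lambda t:h+off*YL+L*(-np.sin(t)*XL+np.array([0,0,np.cos(t)]))
    f=lambda t:np.concatenate([proj(n,pt(t[0]),i)-np.array(uv) for n,uv,i in obs])
    r=least_squares(f,[.3]); return r.x[0].round(4), r.fun.reshape(-1,2).round(1).tolist()
E
python3 - <<'E'
from kn import *
J={k:pickle.load(open(k+".pkl","rb")) for k in("l1","l2","l3","m1","m3","n1")}
K={"l2":(300.66,193.04),"l3":(281.47,103.45),"l1":(259.61,45.21),"m1":(317.5,214.61)}
for k,v in K.items(): print(k,lean([("wrist",v,J[k])]))
print("now",lean([("wrist",(315.61,230.38),J["n1"])]))
O={"l2":(270,90,5),"l3":(260,15,5),"m1":(230,45,3.4),"m3":(205,80,3.4)}
T={"l2":(290,265),"l3":(252,175),"m1":(73,412),"m3":(90,588)}
U={k:(O[k][0]+(v[0]+.5)/O[k][2]-.5,O[k][1]+(v[1]+.5)/O[k][2]-.5) for k,v in T.items()}
for k,v in U.items(): print("tip",k,lean([("wrist",v,J[k])],.072,.044))
print("tip all",lean([("wrist",v,J[k]) for k,v in U.items()],.072,.044))
# auto red tip detection across images
for k in ("l2","l3","m1","m3","n1"):
    im=cv2.imread(f"pics/{k}.png"); hsv=cv2.cvtColor(im,cv2.COLOR_BGR2HSV)
    g=proj("wrist",H+.044*YL+.05*(-.25*XL+np.array([0,0,.97])),J[k]).astype(int)
    m=((hsv[...,0]<8)|(hsv[...,0]>172))&(hsv[...,1]>140)&(hsv[...,2]>140)
    mm=np.zeros_like(m); mm[max(0,g[1]-45):g[1]+45,g[0]-30:g[0]+30]=1
    n,l,s,c=cv2.connectedComponentsWithStats((m&mm).astype(np.uint8))
    print(k,"pred tip",proj("wrist",H+.044*YL+.072*(-np.sin(.25)*XL+np.array([0,0,np.cos(.25)])),J[k]).round(1),"base",proj("wrist",H+.044*YL,J[k]).round(1),[(c[j].round(1).tolist(),s[j].tolist()) for j in range(1,n) if s[j,4]>4])
E
```

```text
l2 (np.float64(0.6867), [[-0.0, 0.1]])
l3 (np.float64(0.6867), [[0.1, 0.3]])
l1 (np.float64(0.6853), [[-0.1, -0.1]])
m1 (np.float64(0.6859), [[0.2, 0.0]])
now (np.float64(0.2903), [[0.2, -0.0]])
tip l2 (np.float64(0.2507), [[0.1, 0.9]])
tip l3 (np.float64(0.2446), [[0.0, 0.0]])
tip m1 (np.float64(0.2423), [[0.5, -0.1]])
tip m3 (np.float64(0.2402), [[0.3, -0.1]])
tip all (np.float64(0.2435), [[0.7, 0.8], [0.1, 0.0], [0.5, 0.1], [0.4, 0.3]])
l2 pred tip [327.8 143.5] base [340.8 130.9] [([327.8, 142.8], [325, 142, 7, 3, 16])]
l3 pred tip [309.6  49.7] base [326.5  55.3] [([310.1, 49.1], [307, 48, 7, 3, 15])]
m1 pred tip [251.7 166.5] base [266.9 128. ] [([264.6, 125.7], [264, 123, 2, 6, 9]), ([250.9, 166.1], [249, 162, 5, 9, 29])]
m3 pred tip [231.7 253.5] base [254.2 182.5] [([251.0, 183.2], [250, 182, 3, 4, 10]), ([230.6, 253.0], [228, 248, 6, 11, 46])]
n1 pred tip [252.7 214.3] base [266.7 166. ] [([264.3, 164.3], [263, 162, 3, 6, 12]), ([251.8, 214.1], [250, 210, 5, 9, 27])]
```

Run:
```python
from h import *
go([0.4637,0.3875,0.1368],-np.pi/2+0.003)
```

```text
offset [-0.4  3.1 60.5] rot [0.002 0.001 0.004] deg 0.2 dist 61.0
```

```bash
python3 -m pendant '[{"offset":[-0.3,3,20],"delta_rot":[0,0,0]},{"offset":[-0.3,3,42],"delta_rot":[0,0,0]},{"offset":[-0.3,3,56],"delta_rot":[0,0,0]},{"offset":[-0.3,3,60],"delta_rot":[0,0,0]},{"offset":[-0.3,3,60],"delta_rot":[0,0,0]},{"offset":[-0.3,3,60],"delta_rot":[0,0,0]}]'
python3 -m pendant '[{"offset":[0,0,0.5],"delta_rot":[0,0,0]},{"offset":[0,0,0.5],"delta_rot":[0,0,0]},{"offset":[0,0,0.5],"delta_rot":[0,0,0]},{"offset":[0,0,0.5],"delta_rot":[0,0,0]},{"offset":[0,0,0.5],"delta_rot":[0,0,0]}]' 0 70
python3 -c "
from h import *
st(); go([0.4675,0.3875,0.1377])"
```

```text
clock: 58.6
ee_pos: [0.4645, 0.3877, 0.138]
eef_rot: [0.709, -0.705, -0.001, -0.001]
wrist_force: [1.0, 0.7, -0.4]
opening: 0.342
clock: 59.1
ee_pos: [0.4648, 0.3877, 0.1386]
eef_rot: [0.709, -0.705, -0.001, -0.001]
wrist_force: [-1.0, -2.3, 6.1]
opening: 0.218
t 59.1 p [0.4648 0.3877 0.1386] xdir [ 0.006 -1.    -0.002] zdir [ 0.001  0.002 -1.   ] F [-1.  -2.3  6.1] op 0.218 q [-0.81  0.67  0.13  1.69 -0.12  0.79 -2.19]
offset [ 0.2 -2.7  0.9] rot [0. 0. 0.] deg 0.0 dist 3.0
```

```bash
python3 -m pendant '[{"offset":[0,-1.5,-0.3],"delta_rot":[0,0,0]},{"offset":[0,-3,-0.6],"delta_rot":[0,0,0]},{"offset":[0,-4,-0.8],"delta_rot":[0,0,0]},{"offset":[0,-4,-0.8],"delta_rot":[0,0,0]},{"offset":[0,-4,-0.8],"delta_rot":[0,0,0]}]'
python3 -c "
from h import *
st()"
```

```text
clock: 59.6
ee_pos: [0.4682, 0.3877, 0.1395]
eef_rot: [0.709, -0.705, -0.001, -0.0]
wrist_force: [-3.8, -1.0, 4.8]
opening: 0.215
t 59.6 p [0.4682 0.3877 0.1395] xdir [ 0.007 -1.    -0.002] zdir [-0.001  0.002 -1.   ] F [-3.8 -1.   4.8] op 0.215 q [-0.81  0.67  0.13  1.68 -0.12  0.8  -2.18]
```

```bash
python3 -m pendant '[{"offset":[0,0,0],"delta_rot":[0,0,0]},{"offset":[0,0,0],"delta_rot":[0,0,0]},{"offset":[0,0,0],"delta_rot":[0,0,0]},{"offset":[0,0,-10],"delta_rot":[0,0,0]},{"offset":[0,0,-30],"delta_rot":[0,0,0]},{"offset":[0,0,-55],"delta_rot":[0,0,0]},{"offset":[0,0,-60],"delta_rot":[0,0,0]},{"offset":[0,0,-60],"delta_rot":[0,0,0]},{"offset":[0,0,-60],"delta_rot":[0,0,0]},{"offset":[0,0,-60],"delta_rot":[0,0,0]}]' 34
cat > chk.py <<'E'
from kn import *
import sys
st(); i=ctrl.camera_info("wrist"); im=ctrl.snapshot("wrist"); cv2.imwrite(f"pics/{sys.argv[1]}.png",im); pickle.dump(i,open(sys.argv[1]+".pkl","wb"))
for z in (.25,):
    g=proj("wrist",H+.085*(-np.sin(z)*XL+np.array([0,0,np.cos(z)])),i)
k=[x for x in knob(im,g,26) if x[1]>200]; print(g,k)
for x in k: print("lever lean",lean([("wrist",x[0],i)]))
hsv=cv2.cvtColor(im,cv2.COLOR_BGR2HSV)
pt=proj("wrist",H+.044*YL+.072*(-np.sin(.25)*XL+np.array([0,0,np.cos(.25)])),i); g=pt.astype(int)
m=(((hsv[...,0]<8)|(hsv[...,0]>172))&(hsv[...,1]>140)&(hsv[...,2]>140)).astype(np.uint8); mm=np.zeros_like(m); mm[max(0,g[1]-15):g[1]+15,max(0,g[0]-15):g[0]+15]=1
n,l,s,c=cv2.connectedComponentsWithStats(m*mm)
for j in range(1,n):
    if s[j,4]>8: print("tip",c[j],"lean",lean([("wrist",c[j],i)],.072,.044))
E
python3 chk.py n2
```

```text
clock: 60.6
ee_pos: [0.4676, 0.3871, 0.1983]
eef_rot: [0.709, -0.705, -0.001, 0.001]
wrist_force: [0.3, -0.2, 0.3]
opening: 0.337
t 60.6 p [0.4676 0.3871 0.1983] xdir [ 0.007 -1.    -0.001] zdir [-0.003  0.001 -1.   ] F [ 0.3 -0.2  0.3] op 0.337 q [-0.82  0.6   0.15  1.62 -0.11  0.93 -2.19]
[315.71647408 226.70652381] [([315.57, 226.6], 748, [30, 32])]
lever lean (np.float64(0.2489), [[0.1, -0.0]])
tip [251.84615385 214.30769231] lean (np.float64(0.2449), [[0.8, -0.1]])
```

```bash
python3 -m pendant '[{"offset":[0,0,-30],"delta_rot":[0,0,0]},{"offset":[0,20,-60],"delta_rot":[0,0,0]},{"offset":[20,30,-90],"delta_rot":[0,0,0]},{"offset":[40,30,-100],"delta_rot":[0,0,0]},{"offset":[40,30,-100],"delta_rot":[0,0,0]},{"offset":[40,30,-100],"delta_rot":[0,0,0]},{"offset":[40,30,-100],"delta_rot":[0,0,0]},{"offset":[40,30,-100],"delta_rot":[0,0,0]}]'
python3 chk.py n3
python3 - <<'E'
from h import *
import pickle
# compare side/top images against earlier ones in the mill and stand/jar/brush regions
t=ctrl.snapshot("top"); s=ctrl.snapshot("side"); cv2.imwrite("pics/fin_t.png",t); cv2.imwrite("pics/fin_s.png",s)
a=cv2.imread("pics/a_top.png"); b=cv2.imread("pics/a_side.png")
for n,x,y,regs in [("top",t,a,{"stand":(390,175,420,232),"jar":(315,130,345,165),"brush":(400,135,435,192),"bar/tray":(250,198,290,238)}),("side",s,b,{"stand":(303,142,357,170),"jar":(230,162,260,202),"brush":(268,128,328,147),"tray":(268,212,316,258)})]:
    for k,(x0,y0,x1,y1) in regs.items():
        d=cv2.absdiff(x[y0:y1,x0:x1],y[y0:y1,x0:x1]).astype(float).mean(2); print(n,k,"mean diff",d.mean().round(1),"frac>40",(d>40).mean().round(3))
hs=cv2.cvtColor(t,cv2.COLOR_BGR2GRAY); 
# lid knob in top and side
from kn import knob
for n,im in (("top",t),("side",s)):
    g=proj(n,[.532,.0345,.130]); print(n,"knob pred",g.round(1),end=" ")
    u,v=g.astype(int); q=cv2.cvtColor(im,cv2.COLOR_BGR2GRAY)[v-10:v+10,u-10:u+10]; ys,xs=np.nonzero(q<45); print("dark centroid",u-10+xs.mean(),v-10+ys.mean(),len(xs))
E
```

```text
clock: 61.45
ee_pos: [0.4378, 0.3474, 0.2968]
eef_rot: [0.71, -0.704, -0.001, 0.002]
wrist_force: [0.4, -1.2, 0.7]
opening: 0.339
t 61.45 p [0.4378 0.3474 0.2968] xdir [ 0.007 -1.     0.001] zdir [-0.005 -0.001 -1.   ] F [ 0.4 -1.2  0.7] op 0.339 q [-0.82  0.43  0.17  1.62 -0.08  1.1  -2.19]
[273.29200431 152.29292219] [([275.07, 152.09], 404, [23, 21])]
lever lean (np.float64(0.2491), [[-1.8, 0.1]])
tip [230.5 147.5] lean (np.float64(0.2479), [[0.7, -0.1]])
top stand mean diff 15.3 frac>40 0.109
top jar mean diff 8.5 frac>40 0.0
top brush mean diff 9.3 frac>40 0.026
top bar/tray mean diff 7.9 frac>40 0.001
side stand mean diff 83.2 frac>40 0.711
side jar mean diff 25.3 frac>40 0.0
side brush mean diff 73.9 frac>40 0.732
side tray mean diff 61.3 frac>40 0.592
top knob pred [312.8 225. ] dark centroid 313.23636363636365 225.03636363636363 55
side knob pred [321.7 201.5] dark centroid 320.4698795180723 201.3433734939759 332
```

Run:
```python
from h import *
t=cv2.imread("pics/fin_t.png"); hsv=cv2.cvtColor(t,cv2.COLOR_BGR2HSV); m=cv2.inRange(hsv,(100,120,30),(130,255,255)); m[:160]=0;m[245:]=0;m[:,:380]=0;m[:,430:]=0
h=cv2.convexHull(np.vstack([c for c in cv2.findContours(m,0,2)[0] if cv2.contourArea(c)>20]))
P=np.array([atz("top",*q,.025)[:2]*1000 for q in h[:,0]],np.float32); print(cv2.minAreaRect(P))
print(ctrl.job_done())
```

```text
((606.1824340820312, -251.2829132080078), (140.69046020507812, 33.23927688598633), 2.8703088760375977)
the job is handed in; nothing more can be done
None
```

The mill is charged and the job is handed in at about 61 s of the 210 s allowed.

**What was done**
- I drew the three rock specimens straight up out of the stand and stood them in the pot. The fourth cell was empty from the start.
- I set the pot on the deck between the red pins.
- I lifted the tray slowly to about 0.65 rad. The front three balls rolled into the pot and the other six stayed in the tray.
- I lowered the tray until it met its level stop.
- The lid had been knocked about 5 cm aside, so I found it again, slid it in under the tray and lowered it onto the pot.
- I then swung the speed lever to the pointer. After the first swing it stood about 0.045 rad short (the knob probably slipped in the pads), so I gripped it again and corrected it.

**Last checks**
- **Lid:** it met the pot at the calculated home height, and its knob measured 0.132 m high, where a seated lid puts it.
- **Lever:** it leans 0.249 rad from vertical and the pointer 0.245 to 0.248 rad.
- **Stand:** it is upright, within about 2 mm of where I first measured it.
- **Jar, brush and tray:** in the top view they look unchanged from the start.

**Not ideal or not checked**
- The pot measured about 5 mm off the deck centre. That is inside the pins but close to the limit of their play.
- The lever's starting angle came out at about 0.06 rad, not 0. I could not explain this, but it should hardly affect the comparison with the pointer.
- The limit of 90 picture views ran out before the final lever correction, so the last checks were done by code from the images. In the final side picture the stand, brush and tray regions differed a lot from the start. I put this down to the arm being in view, and used only the top and wrist cameras for those.

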